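# Set flatted shafts up in the V-blocks for spotting

## Task

Set the round shafts up for spot-drilling: pull the cabinet's top drawer right out to its stop, take out every shaft there is and lay each one in a V-block of its own on the fixture plate, centred along the block, rolled in the V until the milled flats at its two ends face straight up. Finish with the drawer pushed fully shut, to keep the swarf out of it, and leave the other things on the bench where they are.

Things in the scene. Friction and masses are not known exactly. Their poses are not given: they have to be found in the camera images.
- cabinet: Fixed grey bench-top cabinet, 173 deep x 222 wide x 150 high, two drawers one above the other, a bar handle on each. Origin: centre of its underside, z up; drawers slide out along its -x. Shafts lie along its x in the top drawer, side by side in three places, y = -56, 0, 56 in its frame, one perhaps empty.
- cabinet_drawer0 (a joint): Top drawer, metres out: 0 shut, 0.125 at its stop, 1 N friction, stays where left. Inside 128 deep x 180 wide, floor 85 above the table, rim 128. Shafts rest (axis 110 above the table, 25 over the floor) in notches of two wooden strips, 20 high, 8 thick, at 26 before and behind the drawer's middle, 44 free between them for fingers. At the stop the shafts lie fully in the open.
- cabinet_drawer0_handle (a point): Middle of the top drawer's handle, moves with it: round bar 11 thick, 111 long along the cabinet's y, axis 35 in front of the drawer's face, 112 above the table, 38 below the cabinet's top; grip it from above across the bar; 29 free between bar and face. Axes as the cabinet's.
- fixture: Fixed aluminium plate 84 x 350 x 12 with three steel V-blocks in a row along its y, 120 apart. A block is 50 wide (x), 72 long, 83 high over the table: two 15 thick walls with a 90 degree V along y, between them a gap of 42 where fingers can take a shaft by its middle; gap floor 40 above the table, 45 below a shaft's axis. Origin: centre of the plate's underside, z up.
- shaft_a: Loose dark steel shaft, round, 22 diameter, 106 long, 0.25 kg, with a bright milled flat at each end (16 long, 18 wide, 6 from the axis, both facing the same way); the middle 74 is fully round. Origin: its middle, on the axis; y along the axis, z out of the flats (up when set). In the drawer the flats face sideways or down. May be absent; all are alike.
- shaft_b: Loose dark steel shaft, round, 22 diameter, 106 long, 0.25 kg, with a bright milled flat at each end (16 long, 18 wide, 6 from the axis, both facing the same way); the middle 74 is fully round. Origin: its middle, on the axis; y along the axis, z out of the flats (up when set). In the drawer the flats face sideways or down. May be absent; all are alike.
- shaft_c: Loose dark steel shaft, round, 22 diameter, 106 long, 0.25 kg, with a bright milled flat at each end (16 long, 18 wide, 6 from the axis, both facing the same way); the middle 74 is fully round. Origin: its middle, on the axis; y along the axis, z out of the flats (up when set). In the drawer the flats face sideways or down. May be absent; all are alike.
- station_right (a point): Where the middle of a seated 22 mm shaft comes to lie in the V-block at the fixture's -y end: on the shaft's axis, 85 above the table, midway between the two V walls. Axes as the fixture's: y along the V, z up.
- station_mid (a point): Where the middle of a seated 22 mm shaft comes to lie in the V-block at the fixture's middle: on the shaft's axis, 85 above the table, midway between the two V walls. Axes as the fixture's: y along the V, z up.
- station_left (a point): Where the middle of a seated 22 mm shaft comes to lie in the V-block at the fixture's +y end: on the shaft's axis, 85 above the table, midway between the two V walls. Axes as the fixture's: y along the V, z up.
- tape_measure: Bystander: yellow and black tape measure, 39 x 80 x 62, origin under its middle.
- oak_block: Bystander: hardwood block, 36 x 160 x 66, origin under its middle.

How it is judged:
By the outcome, as a careful person would: the job done as asked, in the order asked, and still so for the second after the job is handed in, with the robot touching nothing.
Of shaft_a, shaft_b, shaft_c only 2 to 3 are there at a start; the rules pass over those that are not, and their reading is None.
At some moment in a run one of shaft_a, shaft_b, shaft_c may be knocked a few centimetres aside while the robot is not near it.
Once in a run the grip may slacken for a moment while it holds something.
It also fails if it takes over 210 s, if anything falls off the work surface, if the arm or the gripper's body presses on something with over 40 N, if the wrist force passes 120 N, or if a joint passes its speed limit or range.

## Robot

A 6-joint arm with a two-finger parallel gripper is mounted at the origin on the work surface; the furniture and walls round the work are solid. World frame = base frame: x ahead of the robot, y to its left, z up, the work surface at z = 0. Lengths are in mm, angles in rad, forces in N, time in s.
With the tool pointing down it reaches from about 325 to 900 mm from the base axis. Payload 6.1 kg.
Tool frame: the origin (TCP) lies where the fingers leave the gripper's body, on its centre line; the fingertips stand 70 mm ahead of it and the grasp point (between the pads) lies 51 mm ahead of it (env.tcp_to_tips is the distance from the TCP to the fingertips, in mm); z points along the fingers, y is the direction in which the jaws open and shut (so a half turn about z gives the same grasp; the last joint's range is limited). The gripper opens to 87 mm and grips with 3 to 60 N. Pads are 19 mm wide; open, the fingers measure 117 mm over their backs; the gripper's body (75 mm by 190 mm) begins 51 mm behind the grasp point.
Start: joints at [1.127, 0.22, 1.526, -0, 1.395, -0.126], TCP at [195.297, 593.696, 292.238] pointing down, gripper open.
Joint ranges: [-2.98, 2.98], [-0.91, 2.08], [0.09, 2.57], [-1.24, 4.39], [0.2, 2.65], [-2.68, 2.68]. Speed limits (rad/s): [2.57, 2.57, 3.01, 3.14, 3.14, 3.14].

## Interface

Orientations are given as a unit quaternion [w, x, y, z].
In Python, from station import env gives the robot as it stands.
- The arm moves only by the tool drive_tool, never from a script. Its argument "moves" is a list that holds one entry, the list of rows, each a list of 7 numbers: the shift along the world's x, y, z in mm, then the turn, a rotation vector about the world's x, y, z in rad, then the finger opening in mm, from 0 to 87. In form: [[[x, y, z, ax, ay, az, grip], ...]]. A call has 1 to 12 rows; each row is the pose to reach, as a shift and turn from the pose commanded when the call began; what a row does not reach only later rows make up. A row lasts 1/10 s, in which the tool goes at most 50 mm and 8.59 degrees, less where a joint would pass 70% of its speed; a pose out of reach is approached as far as the arm can. A call with a gripper value outside its range is refused whole. The fingers move at their own pace and stop on an object; "newtons" is the grip in N (left out, the last holds). Time passes only in rows, so rows that repeat a pose let the fingers close. It gives the time, the measured TCP pose, the force and the opening at its end, in the units of the state.
- env.sense(): the state, without advancing time (a new reading comes with each control period).
- env.camera(name): name is "scene" or "side" or "wrist"; returns a dict with "img" (384x512x3 uint8, red, green, blue), "intrinsics" (3x3 intrinsics, pixels), "rvec" (rotation vector, rad) and "tvec" (3), from world to camera coordinates, as OpenCV has them. Camera axes: x right, y down, z forward; pixel columns grow to the right and rows downward; lengths in mm; the calibration is good to about 2 mm. A picture is of the moment at which its call begins. There is no depth.
- env.hand_in(): hands the job in, once; it reports no verdict.
The state is a dict: "time_s": time; "joints": joint angles; "dq": joint speeds; "effort": joint torques, N m; "position": TCP position; "ee_rot": TCP orientation; "wrist_force": force on the tool from outside, world axes, zero at the start; "ft_torque": the same for the moment, N m; "opening": finger opening in mm.
Only numpy, scipy, OpenCV 4.12 (cv2) and the standard library are available. Lean on these libraries where they do the work, as an engineer would, in place of code of your own. Each camera call takes 0.05 s, during which the arm holds its last target.

## Working session

There is one attempt and no reset: what is moved stays moved. The work goes in short steps, Python scripts to look and compute and a tool call to move; the robot and the scene stay as the last step left them, time stands still between calls to the robot, and variables do not carry over. Pictures are saved under pics/ and viewed, and the job is handed in when it is done.

Besides the shell and the picture viewer there is one more tool, called after "Emit:" in YAML: its name, and indented under it one key for each argument. drive_tool: Moves the arm, as the interface text tells. Its arguments: {"type":"object","properties":{"moves":{"type":"array","items":{"type":"array","items":{"type":"array","items":{"type":"number"}}}},"newtons":{"type":"number"}},"required":["moves"]}

```bash
mkdir -p pics; ls; python3 - <<'E'
from station import env
import cv2
s=env.sense(); print({k:v for k,v in s.items()})
for n in ("scene","side","wrist"):
    c=env.camera(n); cv2.imwrite(f"pics/{n}0.png",c["img"][:,:,::-1]); print(n,c["intrinsics"].tolist(),c["rvec"],c["tvec"])
E
```

```text
pics
{'time_s': 0.0, 'joints': array([ 1.12691479e+00,  2.21196831e-01,  1.52756581e+00, -6.99451515e-06,
        1.39468828e+00, -1.26071932e-01]), 'dq': array([-0.00070587, -0.00145808, -0.00028709,  0.00011209, -0.00122836,
       -0.0009569 ]), 'effort': array([-1.32125315e-03, -4.94609106e+01, -3.87372530e+01,  6.98041753e-02,
        5.68153861e-02, -1.09183006e-04]), 'position': array([195.0918273 , 593.28220486, 291.17924798]), 'ee_rot': array([-2.57907880e-04,  1.58236227e-01,  9.87400847e-01, -8.92626222e-04]), 'wrist_force': array([-0.15506889, -0.00222879, -0.31630708]), 'ft_torque': array([-0.04163191,  0.09197874,  0.01227261]), 'opening': 86.84280340732337}
scene [[431.17754144059205, 0.0, 257.39640896278206], [0.0, 431.17754144059205, 192.72408732264677], [0.0, 0.0, 1.0]] [ 2.129822   -1.02685158  0.42490755] [-344.86087439  394.52210891 1143.26757947]
side [[418.1309643188184, 0.0, 254.8538977987006], [0.0, 418.1309643188184, 192.36010925302114], [0.0, 0.0, 1.0]] [ 2.58020909 -0.11326777  0.01463174] [-570.31962181  105.31725048 1553.08824119]
wrist [[284.50739582088926, 0.0, 247.20622442823787], [0.0, 284.50739582088926, 190.66181560247597], [0.0, 0.0, 1.0]] [-2.35743071 -1.70706039 -0.23295524] [-626.80796576  -32.3257626   391.38502601]
```

View pics/scene0.png

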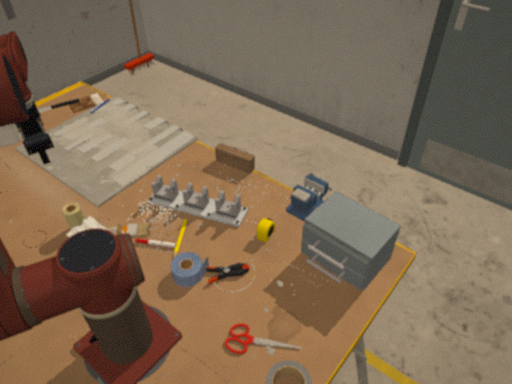

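View pics/side0.png

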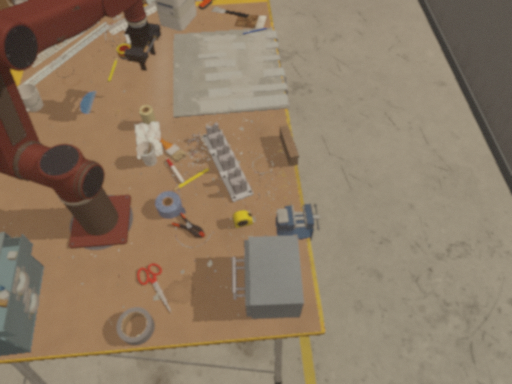

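View pics/wrist0.png

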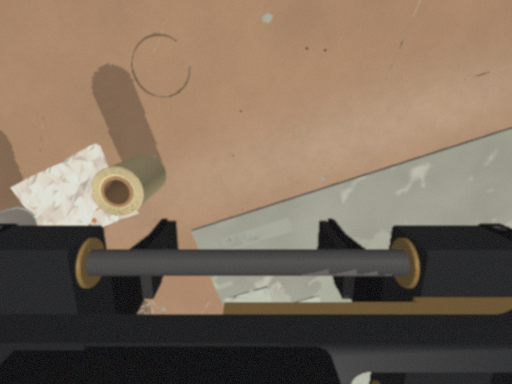

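The scene camera shows the cabinet near (350,240), the fixture near (197,203) with its V-blocks, the tape at (265,230) and the oak block at (235,158). Next I'll enlarge the crops.

```bash
cat > h.py <<'E'
import numpy as np, cv2
from scipy.spatial.transform import Rotation as R
from station import env
def cam(n):
    c=env.camera(n); c["R"]=cv2.Rodrigues(np.array(c["rvec"],float))[0]; c["t"]=np.array(c["tvec"],float).ravel(); c["K"]=np.array(c["intrinsics"]); return c
def px2z(c,u,v,z):
    d=c["R"].T@np.linalg.solve(c["K"],[u,v,1.]); o=-c["R"].T@c["t"]; s=(z-o[2])/d[2]; return o+s*d
def proj(c,P):
    p=(np.atleast_2d(P)@c["R"].T+c["t"])@c["K"].T; return p[:,:2]/p[:,2:]
def crop(c,name,u0,v0,w,h,f):
    im=c["img"][v0:v0+h,u0:u0+w,::-1]; im=cv2.resize(im,None,fx=f,fy=f,interpolation=cv2.INTER_CUBIC)
    st=20 if f<8 else 10
    for u in range((u0//st+1)*st,u0+w,st): cv2.putText(im,str(u),(int((u-u0+.5)*f)-8,8),0,.3,(0,255,255),1); im[10:16,int((u-u0+.5)*f)]=(0,255,255)
    for v in range((v0//st+1)*st,v0+h,st): cv2.putText(im,str(v),(0,int((v-v0+.5)*f)+3),0,.3,(0,255,255),1); im[int((v-v0+.5)*f),20:26]=(0,255,255)
    cv2.imwrite(f"pics/{name}.png",im)
E
python3 - <<'E'
from h import *
c=cam("side"); crop(c,"s1",220,220,95,105,6); crop(c,"s2",195,115,105,115,6)
c=cam("scene"); crop(c,"c1",290,190,115,95,6); crop(c,"c2",140,135,145,115,5)
E
```

```text
(no output)
```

View pics/s1.png

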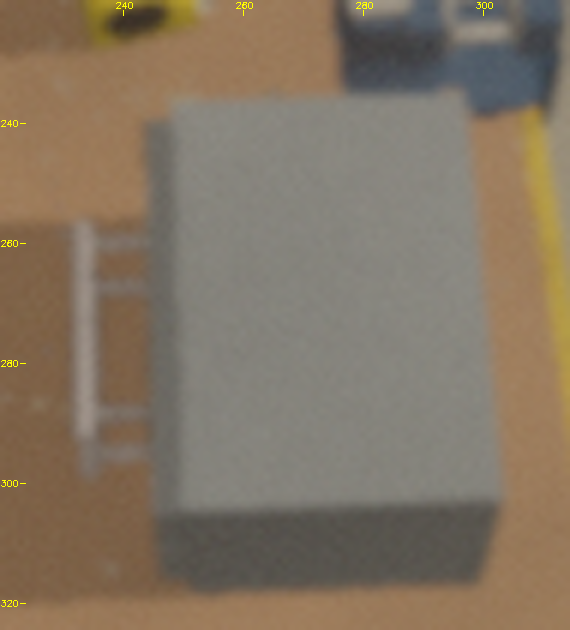

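View pics/s2.png

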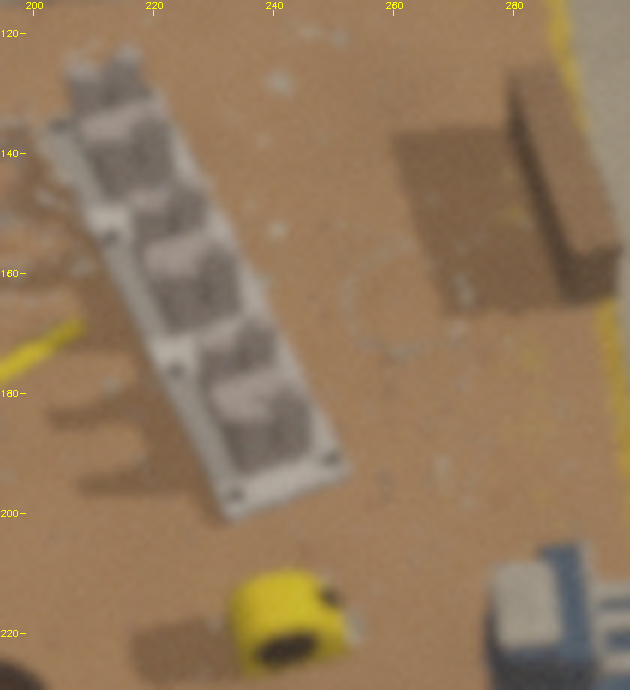

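View pics/c1.png

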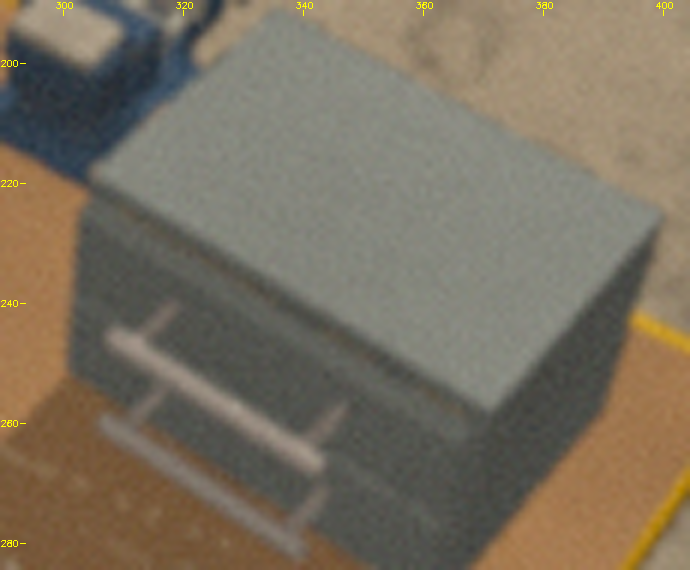

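View pics/c2.png

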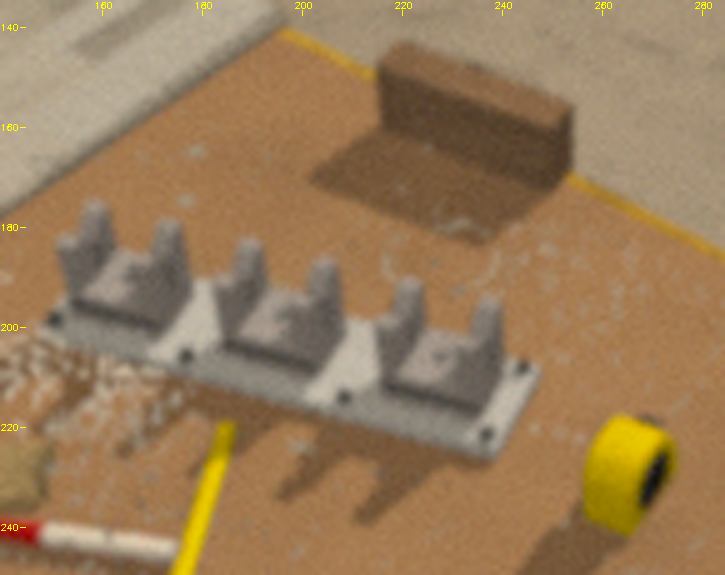

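```bash
python3 - <<'E'
from h import *
from scipy.optimize import least_squares
cs,cc=cam("side"),cam("scene")
for u,v in [(248,236),(296.5,234.5),(302.5,303),(250,304.5)]: print("cab side",px2z(cs,u,v,150).round(1))
for u,v in [(304.5,218.5),(335,190.5),(399.5,225),(371,258.5)]: print("cab scene",px2z(cc,u,v,150).round(1))
for u,v in [(233.7,256),(233.7,292)]: print("handle side",px2z(cs,u,v,115).round(1))
for u,v in [(308,244.5),(342,267)]: print("handle scene",px2z(cc,u,v,115).round(1))
for u,v in [(232.5,200.5),(252,192.5)]: print("fix side",px2z(cs,u,v,12).round(1))
for u,v in [(238,226),(247,208),(148.5,199.5)]: print("fix scene",px2z(cc,u,v,12).round(1))
def fit(obs,x0):
    def f(p):
        c,s=np.cos(p[2]),np.sin(p[2]); r=[]
        for cm,(X,Y,Z),uv in obs:
            r+=list(proj(cm,[p[0]+c*X-s*Y,p[1]+s*X+c*Y,Z])[0]-uv)
        return r
    q=least_squares(f,x0); print(q.x.round(3),np.round(q.fun,1)); return q.x
x,y=86.5,111
cab=fit([(cs,(-x,y,150),(248,236)),(cs,(x,y,150),(296.5,234.5)),(cs,(x,-y,150),(302.5,303)),(cs,(-x,-y,150),(250,304.5)),
 (cc,(-x,y,150),(304.5,218.5)),(cc,(x,y,150),(335,190.5)),(cc,(x,-y,150),(399.5,225)),(cc,(-x,-y,150),(371,258.5))],[800,-200,0])
# fixture: plate corners
print(proj(cs,[0,0,0]),proj(cc,[0,0,0]))
for s in (1,):
  fit([(cs,(-42,-175,12),(232.5,200.5)),(cs,(42,-175,12),(252,192.5)),(cc,(-42,-175,12),(238,226)),(cc,(42,-175,12),(247,208)),(cs,(-42,175,12),(203,136))],[700,100,0.3])
E
```

```text
cab side [ 536.6 -185.4  150. ]
cab side [ 692.6 -194.1  150. ]
cab side [ 679.6 -417.1  150. ]
cab side [ 525.6 -408.   150. ]
cab scene [ 536.9 -188.9  150. ]
cab scene [ 693.9 -195.8  150. ]
cab scene [ 682.5 -416.1  150. ]
cab scene [ 524.9 -409.9  150. ]
handle side [ 485.6 -235.2  115. ]
handle side [ 478.8 -354.2  115. ]
handle scene [ 487.6 -237.1  115. ]
handle scene [ 478.8 -353.7  115. ]
fix side [490.9  35.5  12. ]
fix side [567.   64.2  12. ]
fix scene [486.7  31.5  12. ]
fix scene [569.1  61.8  12. ]
fix scene [387.3 362.8  12. ]
[ 6.09533e+02 -3.01857e+02 -4.70000e-02] [-2.5  0.6  2.7  0.   3.7 -0.4 -2.6  0.5 -2.2  1.4  1.  -1.4  1.5 -1.6
 -1.7  1.4]
[[101.30931024 220.71419908]] [[127.33388762 341.51609019]]
[4.75699e+02 2.13814e+02 3.10000e-01] [-0.4  0.3  0.6  0.9 -0.2 -0.8  0.4  0.2 -0.8 -1.3]
```

Both cameras agree: the cabinet yaw is about -0.05, the handle axis is at about (483,-295), and the fixture centre is at about (476,214) with yaw 0.31. I'll move toward the handle at a safe height.

Emit:
drive_tool:
  moves:
    - [[255,-444,0,0,0,-0.65,80],[255,-444,0,0,0,-0.65,80],[255,-444,0,0,0,-0.65,80],[255,-444,0,0,0,-0.65,80],[255,-444,0,0,0,-0.65,80],[255,-444,0,0,0,-0.65,80],[255,-444,0,0,0,-0.65,80],[255,-444,0,0,0,-0.65,80],[255,-444,0,0,0,-0.65,80],[255,-444,0,0,0,-0.65,80],[255,-444,0,0,0,-0.65,80],[255,-444,0,0,0,-0.65,80]]

```text
time_s: 1.55
position: [451.0, 148.2, 292.3]
ee_rot: [0.0, 0.467, 0.884, 0.0]
wrist_force: [-0.3, 0.1, -0.4]
opening: 79.7
```

```bash
python3 - <<'E'
from h import *
s=env.sense(); print(s["time_s"],s["joints"],s["position"],s["ee_rot"])
c=cam("wrist"); cv2.imwrite("pics/w1.png",c["img"][:,:,::-1]); o=-c["R"].T@c["t"]
r=R.from_quat(s["ee_rot"],scalar_first=True).as_matrix()
print("cam pos tool",r.T@(o-s["position"]),"cam axes in tool",(r.T@c["R"].T).round(3))
E
```

```text
1.55 [ 1.51132469e-01 -1.47145022e-01  1.90432670e+00  7.61565155e-05
  1.38434799e+00 -4.47965477e-01] [451.00103537 148.21157899 292.30444034] [3.06338854e-06 4.66965689e-01 8.84275434e-01 4.88130573e-05]
cam pos tool [ 75.96660898   1.57065541 -93.52062671] cam axes in tool [[ 0.    -0.963 -0.27 ]
 [ 1.     0.     0.   ]
 [-0.    -0.27   0.963]]
```

View pics/w1.png

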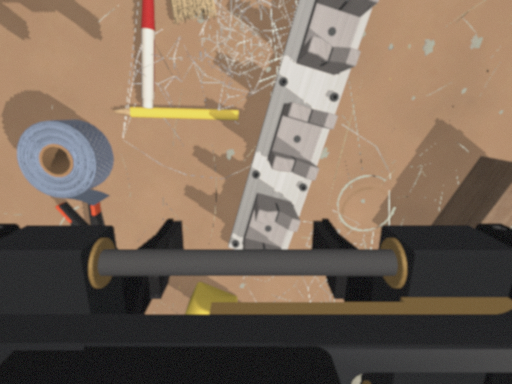

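```bash
python3 - <<'E'
from h import *
c=cam("wrist"); crop(c,"w1c",225,0,160,130,5);crop(c,"w1d",225,95,130,130,6)
p=[475.7,213.8,.31]
def W(X,Y,Z): 
    a,b=np.cos(p[2]),np.sin(p[2]); return [p[0]+a*X-b*Y,p[1]+b*X+a*Y,Z]
for Y in (-120,0,120):
    for y in (-36,36): print(Y,y,[ (x,proj(c,W(x,Y+y,83))[0].round(1)) for x in (-25,25)])
E
```

```text
-120 -36 [(-25, array([236.2, 267.3])), (25, array([276. , 277.8]))]
-120 36 [(-25, array([253.9, 212.9])), (25, array([295.7, 224.7]))]
0 -36 [(-25, array([266.8, 173. ])), (25, array([310.1, 185.8]))]
0 36 [(-25, array([288.3, 106.8])), (25, array([334.1, 121.2]))]
120 -36 [(-25, array([304.2,  57.8])), (25, array([351.8,  73.5]))]
120 36 [(-25, array([331. , -24.6])), (25, array([381.5,  -6.5]))]
```

View pics/w1c.png

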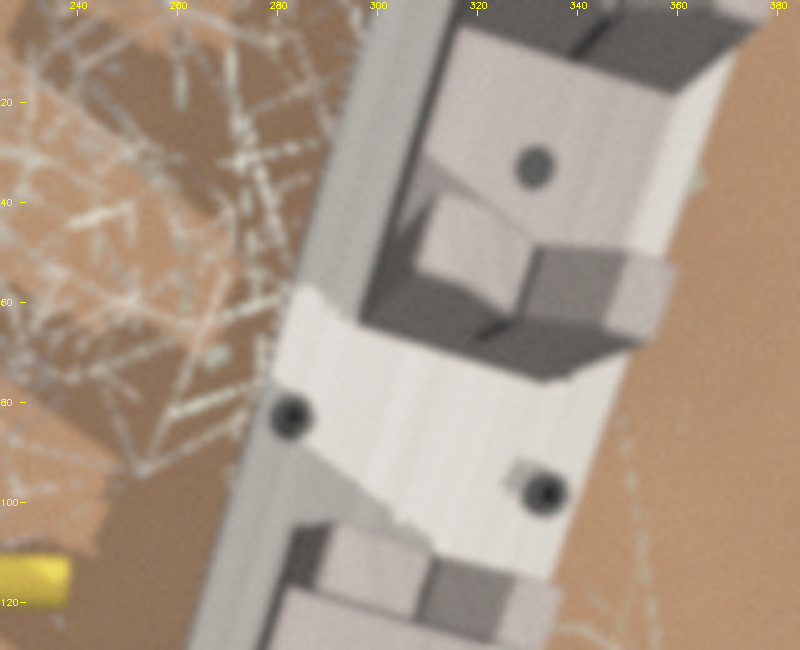

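View pics/w1d.png

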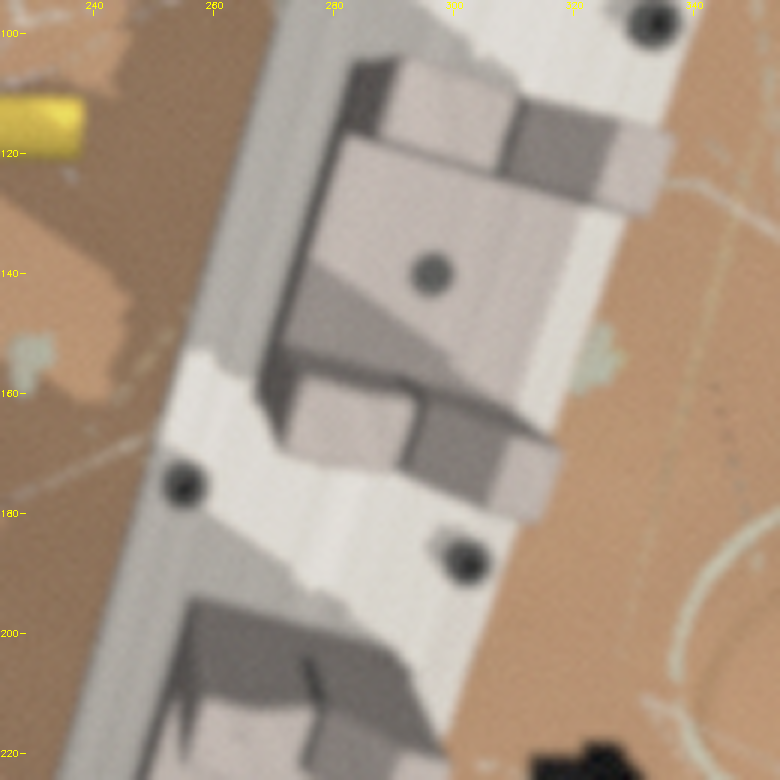

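```bash
cat >> h.py <<'E'
from scipy.optimize import least_squares
def fit(obs,x0,verb=1):
    def f(p):
        c,s=np.cos(p[2]),np.sin(p[2]); r=[]
        for cm,(X,Y,Z),uv in obs: r+=list(proj(cm,[p[0]+c*X-s*Y,p[1]+s*X+c*Y,Z])[0]-uv)
        return r
    q=least_squares(f,x0)
    if verb: print(q.x.round(4),np.round(q.fun,1))
    return q.x
E
python3 - <<'E'
from h import *
c=cam("wrist")
fit([(c,(-25,-36,83),(272.5,169)),(c,(25,-36,83),(315,181.5)),(c,(-25,36,83),(292,103.5)),(c,(25,36,83),(337.5,117.5)),
(c,(25,21,83),(332.5,131)),(c,(25,-21,83),(318.7,170.5)),(c,(25,84,83),(356,68.5)),(c,(25,99,83),(360,53)),(c,(-25,84,83),(307.5,54.5))],[476,214,.31])
E
```

```text
[4.765612e+02 2.200110e+02 3.283000e-01] [-1.3  1.3 -0.2  0.9 -0.1 -0.1  0.5 -0.4  0.5  0.4  0.7 -1.  -0.8  0.3
  0.9 -0.2 -0.2 -0.7]
```

Emit:
drive_tool:
  moves:
    - [[15,-443,-10,0,0,-0.65,40],[15,-443,-10,0,0,-0.65,40],[15,-443,-10,0,0,-0.65,40],[15,-443,-10,0,0,-0.65,40],[15,-443,-10,0,0,-0.65,40],[15,-443,-10,0,0,-0.65,40],[15,-443,-10,0,0,-0.65,40],[15,-443,-10,0,0,-0.65,40],[15,-443,-10,0,0,-0.65,40],[15,-443,-10,0,0,-0.65,40],[15,-443,-10,0,0,-0.65,40]]

```text
time_s: 2.8
position: [465.8, -292.2, 281.7]
ee_rot: [-0.001, 0.723, 0.69, 0.0]
wrist_force: [-0.0, -0.1, -0.5]
opening: 40.0
```

```bash
python3 - <<'E'
from h import *
s=env.sense(); print(s["time_s"],s["joints"],s["position"],s["ee_rot"])
c=cam("wrist"); cv2.imwrite("pics/w2.png",c["img"][:,:,::-1])
E
```

```text
2.8 [-7.04084558e-01  4.98199069e-02  1.73492266e+00  6.96133633e-04
  1.35827109e+00 -6.57713616e-01] [ 465.7901691  -292.22757468  281.73586468] [-7.42109287e-04  7.23360503e-01  6.90470102e-01  2.64216185e-04]
```

View pics/w2.png

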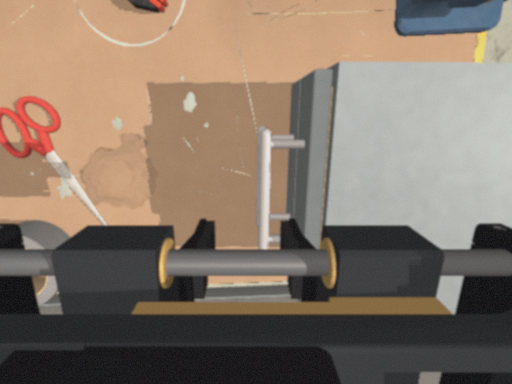

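```bash
python3 - <<'E'
from h import *
c=cam("wrist"); s=env.sense(); crop(c,"w2c",230,55,130,200,4)
for u,v in [(264.5,130),(264,244)]: print(px2z(c,u,v,115))
for u,v in [(336.5,64)]: print("topcorner",px2z(c,u,v,150))
r=R.from_quat(s["ee_rot"],scalar_first=True).as_matrix(); print(r)
E
```

```text
[ 483.98994762 -231.89312751  115.        ]
[ 480.26483894 -343.8381586   115.        ]
topcorner [ 536.02180987 -184.70677519  150.        ]
[[ 4.46043427e-02  9.99004659e-01 -3.79680798e-04]
 [ 9.99004218e-01 -4.46039315e-02  1.03026352e-03]
 [ 1.01230280e-03 -4.25256946e-04 -9.99999397e-01]]
```

View pics/w2c.png

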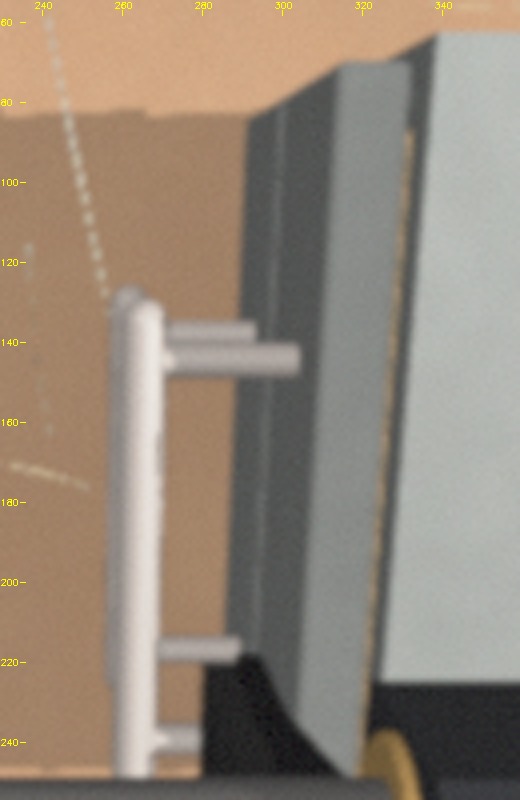

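Emit:
drive_tool:
  moves:
    - [[16.5,0,-60,0,0,0,26],[16.5,0,-60,0,0,0,26],[16.5,0,-60,0,0,0,26],[16.5,0,-85,0,0,0,26],[16.5,0,-100,0,0,0,26],[16.5,0,-117,0,0,0,26],[16.5,0,-117,0,0,0,26],[16.5,0,-117,0,0,0,26]]
  newtons: 20

```text
time_s: 3.7
position: [481.9, -293.2, 166.0]
ee_rot: [0.0, 0.723, 0.69, -0.0]
wrist_force: [0.5, 0.4, 0.4]
opening: 26.0
```

Emit:
drive_tool:
  moves:
    - [[0,0,0,0,0,0,5],[0,0,0,0,0,0,5],[0,0,0,0,0,0,5],[0,0,0,0,0,0,5],[0,0,0,0,0,0,5]]

```text
time_s: 4.2
position: [481.8, -293.6, 166.2]
ee_rot: [0.0, 0.724, 0.69, -0.0]
wrist_force: [-2.8, 0.7, 6.4]
opening: 10.5
```

Emit:
drive_tool:
  moves:
    - [[-10,0.5,0,0,0,0,5],[-25,1.2,0,0,0,0,5],[-40,2,0,0,0,0,5],[-55,2.8,0,0,0,0,5],[-70,3.5,0,0,0,0,5],[-85,4.3,0,0,0,0,5],[-100,5,0,0,0,0,5],[-112,5.6,0,0,0,0,5],[-120,6,0,0,0,0,5],[-126,6.3,0,0,0,0,5],[-127,6.3,0,0,0,0,5],[-127,6.3,0,0,0,0,5]]

```text
time_s: 5.4
position: [356.5, -287.2, 166.3]
ee_rot: [0.003, 0.724, 0.69, 0.002]
wrist_force: [9.7, 0.3, 0.5]
opening: 10.1
```

```bash
python3 - <<'E'
from h import *
s=env.sense(); print(s["position"],s["wrist_force"],s["opening"],s["joints"])
c=cam("side"); crop(c,"s3",200,220,115,105,6)
c=cam("scene"); crop(c,"c3",260,190,140,110,5)
c=cam("wrist"); cv2.imwrite("pics/w3.png",c["img"][:,:,::-1])
E
```

```text
[ 356.52031877 -287.23542606  166.26936524] [9.66691307 0.29106514 0.4538628 ] 10.122665560100064 [-0.85291838 -0.05480258  2.07017071  0.00403727  1.12079901 -0.8067708 ]
```

View pics/s3.png

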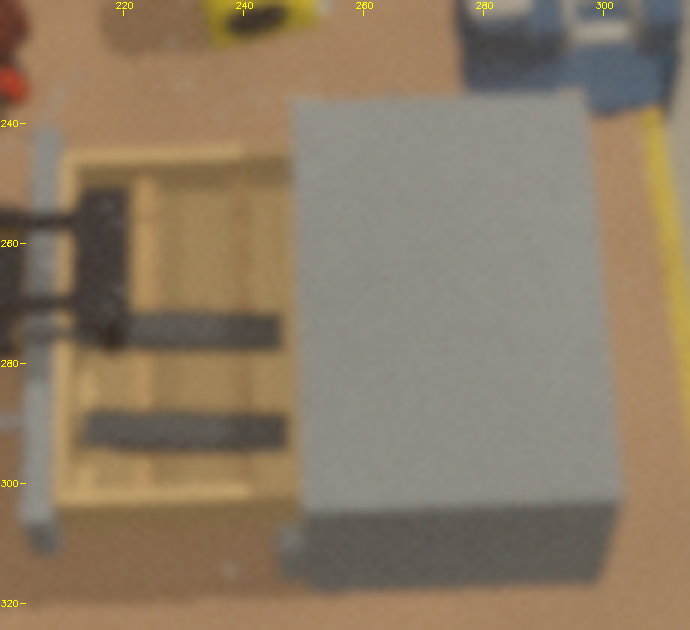

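View pics/w3.png

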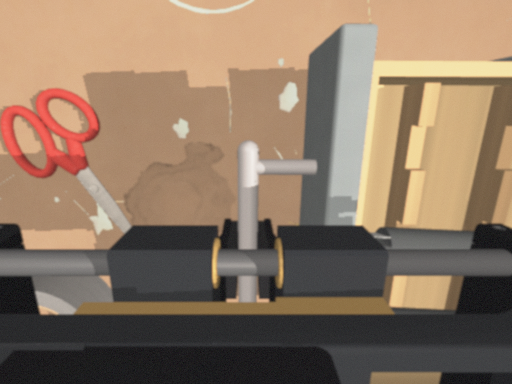

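View pics/c3.png

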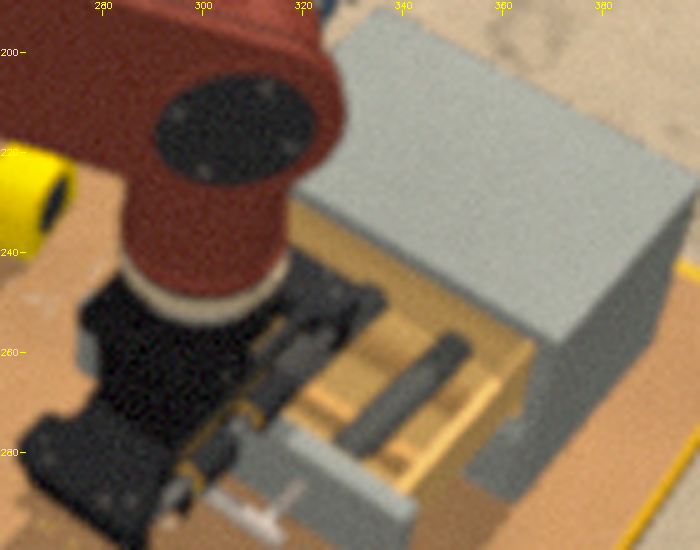

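Pulled to the stop: travel 125 mm with the force rising to 10 N. Two shafts are visible, at the y=0 and y=-56 places (side camera (245,275) and (232,291)). The y=+56 place is empty.

Emit:
drive_tool:
  moves:
    - [[1,0,0,0,0,0,32],[1,0,0,0,0,0,32],[1,0,0,0,0,0,32],[1,0,50,0,0,0,32],[1,0,90,0,0,0,32],[20,-5,124,0,0,0.15,40],[60,-10,124,0,0,0.3,40],[110,-15,124,0,0,0.45,60],[164,-23,124,0,0,0.6,60],[164,-23,124,0,0,0.75,60],[164,-23,124,0,0,0.9,60],[164,-23,124,0,0,1.05,60]]

```text
time_s: 6.75
position: [518.8, -309.8, 287.9]
ee_rot: [-0.001, 0.277, 0.961, 0.0]
wrist_force: [-0.5, 0.4, 0.5]
opening: 59.0
```

Emit:
drive_tool:
  moves:
    - [[0,0,0,0,0,0.15,60],[0,0,0,0,0,0.3,60],[0,0,0,0,0,0.45,60],[0,0,0,0,0,0.516,60],[0,0,0,0,0,0.516,60]]

```text
time_s: 7.25
position: [518.4, -310.0, 288.7]
ee_rot: [-0.001, 0.026, 1.0, 0.0]
wrist_force: [0.0, -0.5, 0.1]
opening: 59.8
```

```bash
python3 - <<'E'
from h import *
s=env.sense(); print(s["position"],s["ee_rot"],s["joints"])
c=cam("wrist"); cv2.imwrite("pics/w4.png",c["img"][:,:,::-1])
E
```

```text
[ 518.35304254 -310.01019756  288.68743721] [-5.06916931e-04  2.57704902e-02  9.99667729e-01  2.38213194e-04] [-6.69399982e-01  1.73841603e-01  1.58686358e+00 -2.31409493e-04
  1.38198437e+00 -2.18860606e+00]
```

View pics/w4.png

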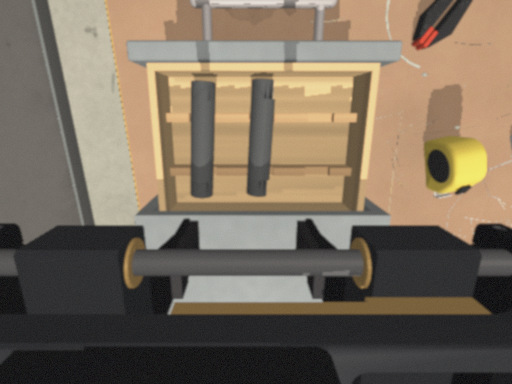

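```bash
python3 - <<'E'
from h import *
c=cam("wrist"); crop(c,"w4c",175,65,120,140,5)
E
```

```text
(no output)
```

View pics/w4c.png

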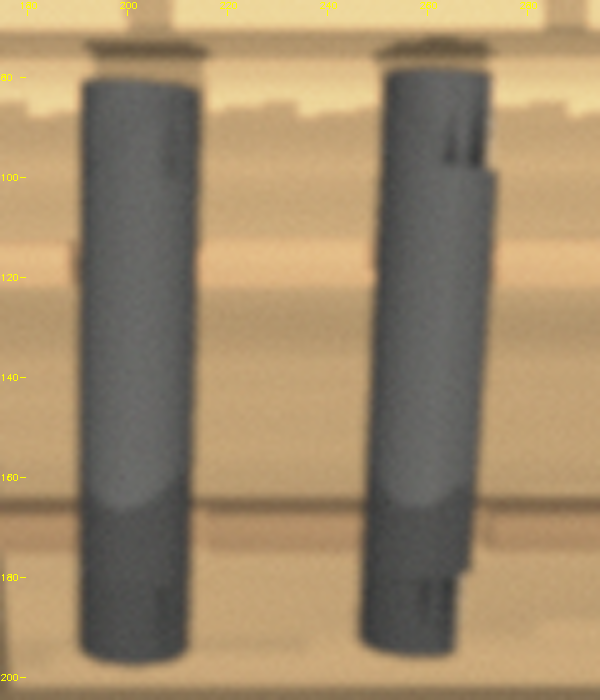

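```bash
python3 - <<'E'
from h import *
c=cam("wrist")
for L in ([(203,80.5),(201,196)],[(262.5,78.5),(258,195)],[(262.3,110),(257.8,170)],[(203,110),(201.7,170)]):
    P=[px2z(c,u,v,112) for u,v in L]; m=(P[0]+P[1])/2; d=P[0]-P[1]; print(P,m.round(1),np.linalg.norm(d).round(1),np.degrees(np.arctan2(-d[1],-d[0])).round(2))
# drawer rim corners
for u,v in [(148,63),(380,65)]: print(px2z(c,u,v,128).round(1))
E
```

```text
[array([ 416.61754589, -341.08780556,  112.        ]), array([ 523.47282174, -353.31726241,  112.        ])] [ 470.  -347.2  112. ] 107.6 -6.53
[array([ 417.79328362, -288.11295558,  112.        ]), array([ 525.48759964, -296.80410405,  112.        ])] [ 471.6 -292.5  112. ] 108.0 -4.61
[array([ 444.70847616, -289.35249745,  112.        ]), array([ 500.27973814, -295.90072834,  112.        ])] [ 472.5 -292.6  112. ] 56.0 -6.72
[array([ 441.79762097, -343.50039531,  112.        ]), array([ 497.35841257, -350.08579086,  112.        ])] [ 469.6 -346.8  112. ] 55.9 -6.76
[ 402.4 -382.9  128. ]
[ 414.2 -191.6  128. ]
```

Both shafts lie at about 110 height and measure 107 mm long: one at about (472,-292.5), the other at about (470,-347). The y=0 shaft's flats look sideways (+y, image right); the other one's look down. I'll grasp the y=0 shaft first.

Emit:
drive_tool:
  moves:
    - [[-47,17.5,-40,0,0,-0.035,40],[-47,17.5,-40,0,0,-0.035,40],[-47,17.5,-80,0,0,-0.035,40],[-47,17.5,-105,0,0,-0.035,40],[-47,17.5,-118,0,0,-0.035,40],[-47,17.5,-127,0,0,-0.035,40],[-47,17.5,-127,0,0,-0.035,40],[-47,17.5,-127,0,0,-0.035,40]]
  newtons: 30

```text
time_s: 8.2
position: [472.5, -293.1, 163.4]
ee_rot: [0.001, 0.043, 0.999, -0.001]
wrist_force: [0.3, -0.0, 0.9]
opening: 39.9
```

Emit:
drive_tool:
  moves:
    - [[0,0,0,0,0,0,15],[0,0,0,0,0,0,15],[0,0,0,0,0,0,15],[0,0,0,0,0,0,15],[0,0,0,0,0,0,15]]

```text
time_s: 8.7
position: [472.2, -293.0, 163.0]
ee_rot: [0.001, 0.043, 0.999, -0.001]
wrist_force: [-0.2, -0.9, 3.2]
opening: 21.2
```

Emit:
drive_tool:
  moves:
    - [[0,0,20,0,0,0,15],[0,0,50,0,0,0,15],[0,0,90,0,0,0,15],[0,0,130,0,0,0,15],[0,0,130,0,0,0,15]]

```text
time_s: 9.2
position: [473.8, -294.0, 298.5]
ee_rot: [0.004, 0.043, 0.999, -0.003]
wrist_force: [0.9, -1.0, -2.7]
opening: 21.4
```

```bash
python3 - <<'E'
from h import *
s=env.sense(); print(s["position"],s["opening"],s["wrist_force"])
c=cam("wrist"); cv2.imwrite("pics/w5.png",c["img"][:,:,::-1])
E
```

```text
[ 473.78978469 -293.95920818  298.47868087] 21.390912502041186 [ 0.85714395 -1.02545675 -2.65081959]
```

View pics/w5.png

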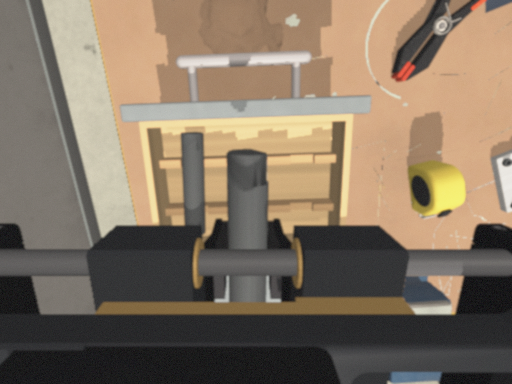

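```bash
python3 - <<'E'
from h import *
c=cam("wrist"); crop(c,"w5c",210,140,75,95,7)
s=env.sense(); r=R.from_quat(s["ee_rot"],scalar_first=True).as_matrix()
for L in (53,37,-37,-53): print(L,proj(c,s["position"]+r@np.array([L,0,51])).round(1))
E
```

```text
53 [[243.6 150.5]]
37 [[243.7 180.6]]
-37 [[244.  299.8]]
-53 [[244.1 322. ]]
```

View pics/w5c.png

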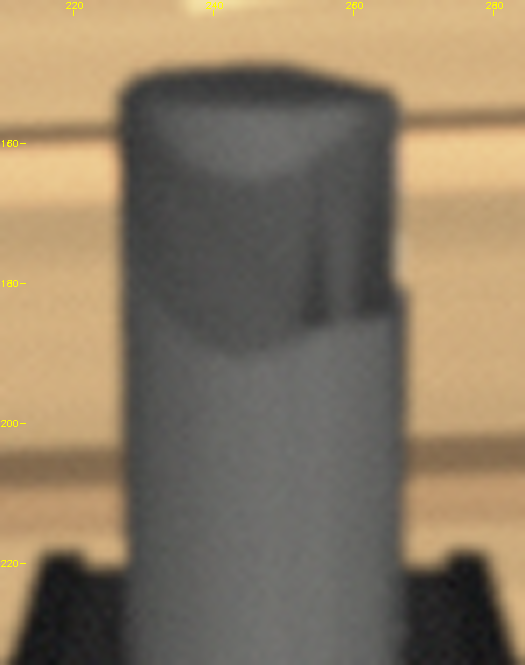

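The held shaft's end view shows its end chord cut away at lower right, so the flat faces tool +y and about 30° downward. I'll carry it to just short of station_mid and look again.

Emit:
drive_tool:
  moves:
    - [[24,456,0,0,0,-1.155,15],[24,456,0,0,0,-1.155,15],[24,456,0,0,0,-1.155,15],[24,456,0,0,0,-1.155,15],[24,456,0,0,0,-1.155,15],[24,456,0,0,0,-1.155,15],[24,456,0,0,0,-1.155,15],[24,456,0,0,0,-1.155,15],[24,456,0,0,0,-1.155,15],[24,456,0,0,0,-1.155,15],[24,456,0,0,0,-1.155,15],[24,456,0,0,0,-1.155,15]]

```text
time_s: 10.5
position: [494.2, 164.3, 289.2]
ee_rot: [-0.002, 0.581, 0.814, -0.002]
wrist_force: [-0.7, -0.5, -2.8]
opening: 21.1
```

```bash
python3 - <<'E'
from h import *
s=env.sense(); print(s["position"],s["ee_rot"],s["opening"],s["joints"])
c=cam("wrist"); cv2.imwrite("pics/w6.png",c["img"][:,:,::-1])
E
```

```text
[494.18778548 164.27159143 289.17707273] [-0.00178959  0.58050582  0.81425141 -0.00210586] 21.058528885240246 [ 1.69635646e-01 -2.41911588e-02  1.79551564e+00 -4.35746782e-04
  1.37577876e+00 -1.62370103e-01]
```

View pics/w6.png

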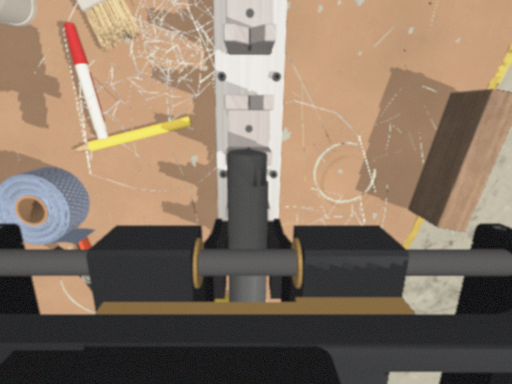

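```bash
python3 - <<'E'
from h import *
c=cam("wrist"); crop(c,"w6c",205,0,90,220,4)
p=[476.6,220,.3283]
a,b=np.cos(p[2]),np.sin(p[2])
for Y in (0,120):
  for y in (-21,21,36,-36): print(Y+y,[proj(c,[p[0]+a*x-b*(Y+y),p[1]+b*x+a*(Y+y),83])[0].round(1) for x in (-25,25)])
for Y in (60,): print('plate',[proj(c,[p[0]+a*x-b*(Y),p[1]+b*x+a*(Y),12])[0].round(1) for x in (-42,42)])
E
```

```text
-21 [array([224.7, 148.4]), array([272.2, 148.5])]
21 [array([223.9, 106.8]), array([273.3, 106.9])]
36 [array([223.6,  91.1]), array([273.7,  91.2])]
-36 [array([224.9, 162.5]), array([271.8, 162.6])]
99 [array([222.2,  20.1]), array([275.5,  20.2])]
141 [array([221.2, -32.4]), array([276.8, -32.4])]
156 [array([220.8, -52.3]), array([277.4, -52.3])]
84 [array([222.5,  37.8]), array([275. ,  37.9])]
plate [array([214.1,  74.2]), array([283.2,  74.3])]
```

View pics/w6c.png

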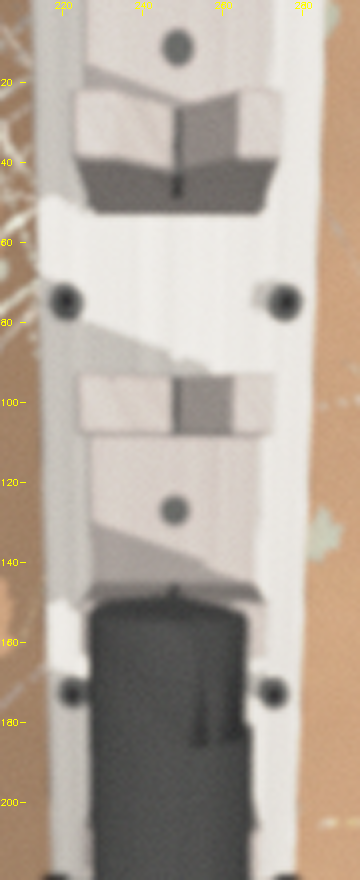

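Emit:
drive_tool:
  moves:
    - [[-19,55,-50,0,0,0,15],[-19,55,-94,0,0,0,15],[-19,55,-94,0,0,0,15],[-25.5,52.8,-94.5,0.042,-0.124,0,15],[-32,50.6,-95.8,0.084,-0.248,0,15],[-38.2,48.5,-98,0.127,-0.372,0,15],[-44.1,46.5,-101.1,0.169,-0.496,0,15],[-49.6,44.6,-105,0.211,-0.619,0,15],[-54.5,42.9,-109.5,0.253,-0.743,0,15],[-54.5,42.9,-109.5,0.253,-0.743,0,15]]

```text
time_s: 11.6
position: [436.6, 204.0, 177.0]
ee_rot: [0.22, 0.539, 0.752, 0.307]
wrist_force: [-1.6, 0.6, -5.0]
opening: 20.8
```

```bash
python3 - <<'E'
from h import *
s=env.sense(); r=R.from_quat(s["ee_rot"],scalar_first=True).as_matrix()
print(s["position"],s["opening"],s["joints"],s["wrist_force"]); print(r.round(3)); print("grasp pt",s["position"]+53*r[:,2])
c=cam("wrist"); cv2.imwrite("pics/w7.png",c["img"][:,:,::-1])
E
```

```text
[436.57685751 203.96360336 177.01313506] 20.798078577618707 [ 0.23699943 -0.4252286   2.50837077  0.22060445  0.29139553 -0.27615052] [-1.57111124  0.60745431 -4.99440095]
[[-0.321  0.676  0.663]
 [ 0.947  0.23   0.225]
 [-0.     0.7   -0.714]]
grasp pt [471.72517957 215.88091542 139.17699982]
```

View pics/w7.png

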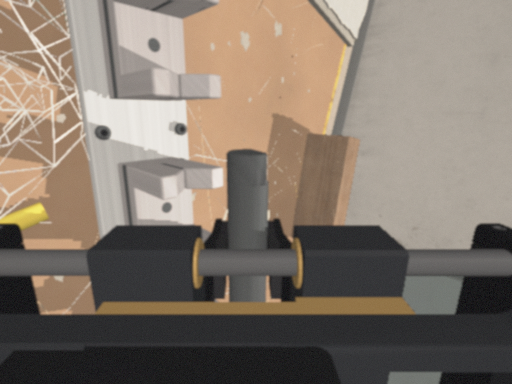

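Emit:
drive_tool:
  moves:
    - [[5,1.7,4,-0.042,0.124,0,15],[10.5,3.7,8,-0.084,0.248,0,15],[10.5,3.7,8,-0.084,0.248,0,15],[10.5,3.7,8,-0.084,0.248,0,15],[10.5,3.7,8,-0.084,0.248,0,15]]

```text
time_s: 12.15
position: [451.4, 209.8, 190.0]
ee_rot: [0.15, 0.562, 0.786, 0.21]
wrist_force: [-0.9, 0.6, -3.4]
opening: 21.1
```

```bash
python3 - <<'E'
from h import *
s=env.sense(); r=R.from_quat(s["ee_rot"],scalar_first=True).as_matrix()
print(s["position"],s["opening"],s["joints"],s["wrist_force"]); print(r.round(3)); print("grasp pt",s["position"]+53*r[:,2])
E
```

```text
[451.36408849 209.75485965 189.97125552] 21.137939734262943 [ 0.25644326 -0.29803675  2.30327803  0.06227109  0.61573098 -0.11335667] [-0.92684672  0.63264099 -3.36159853]
[[-0.323  0.82   0.472]
 [ 0.947  0.28   0.161]
 [-0.     0.499 -0.866]]
grasp pt [476.40613301 218.29061504 144.04700391]
```

Emit:
drive_tool:
  moves:
    - [[0.3,0,-20,0,0,0,15],[0.3,0,-40,0,0,0,15],[0.3,0,-48,0,0,0,15],[0.3,0,-54,0,0,0,15],[0.3,0,-57,0,0,0,15],[0.3,0,-59,0,0,0,15],[0.3,0,-59,0,0,0,15]]

```text
time_s: 12.85
position: [452.2, 210.1, 132.6]
ee_rot: [0.151, 0.562, 0.786, 0.21]
wrist_force: [-7.5, -3.1, 3.8]
opening: 21.3
```

```bash
python3 - <<'E'
from h import *
s=env.sense(); r=R.from_quat(s["ee_rot"],scalar_first=True).as_matrix()
print(s["position"],s["opening"],s["joints"],s["wrist_force"]); print("grasp pt",s["position"]+53*r[:,2])
E
```

```text
[452.24698962 210.14667217 132.551164  ] 21.29449768907018 [ 0.25670986 -0.17572571  2.33448097  0.08094126  0.46187804 -0.13529005] [-7.49195229 -3.14110787  3.79808584]
grasp pt [477.31796635 218.70215765  86.64637347]
```

Emit:
drive_tool:
  moves:
    - [[-1.5,-0.5,-1,0,0,0,15],[-1.5,-0.5,-1,0,0,0,34],[-1.5,-0.5,-1,0,0,0,34],[-1.5,-0.5,-1,0,0,0,34],[-1.5,-0.5,-1,0,0,0,34]]

```text
time_s: 13.35
position: [451.1, 209.7, 131.3]
ee_rot: [0.151, 0.562, 0.785, 0.211]
wrist_force: [-0.1, 0.2, 0.0]
opening: 33.0
```

```bash
python3 - <<'E'
from h import *
s=env.sense(); r=R.from_quat(s["ee_rot"],scalar_first=True).as_matrix()
print(s["position"],s["opening"],s["joints"],s["wrist_force"]); print("grasp pt",s["position"]+53*r[:,2])
c=cam("wrist"); cv2.imwrite("pics/w8.png",c["img"][:,:,::-1])
E
```

```text
[451.13082109 209.7306891  131.3261357 ] 33.00910336832215 [ 0.25640188 -0.17669315  2.33847968  0.08186441  0.45787364 -0.13616837] [-0.12819737  0.19300584  0.01533836]
grasp pt [476.24692496 218.29598157  85.44785009]
```

View pics/w8.png

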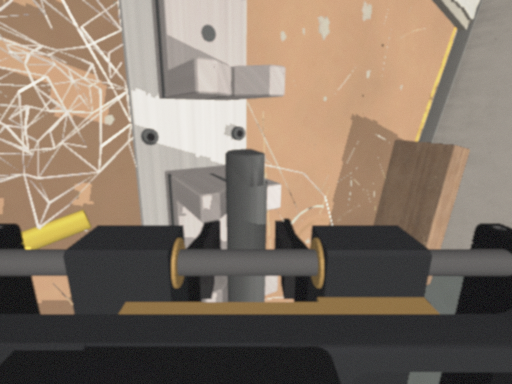

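```bash
cat >> h.py <<'E'
def arc(t0,t1,n,g,D=53,yaw=.3283,dz=0.,base=(0,0,0),b0=0.):
    """rows about shaft axis; t = outward tilt rad"""
    x=np.array([np.cos(yaw),np.sin(yaw)]); ax=np.array([np.sin(yaw),-np.cos(yaw)])
    out=[]
    for k in range(1,n+1):
        t=t0+(t1-t0)*k/n
        h=-D*(np.sin(t)-np.sin(t0)); z=D*(np.cos(t)-np.cos(t0))+dz
        p=np.r_[x*h,z]+base; out.append([*[round(float(v),1) for v in p],*[round(float(v),3) for v in ax*(t-t0+b0)],0,g])
    return out
E
python3 -c "
from h import *
print(arc(.524,-.785,10,34))"
```

```text
[[5.9, 2.0, 3.1, -0.042, 0.124, 0, 34], [12.1, 4.1, 5.3, -0.084, 0.248, 0, 34], [18.5, 6.3, 6.7, -0.127, 0.372, 0, 34], [25.1, 8.5, 7.1, -0.169, 0.496, 0, 34], [31.6, 10.8, 6.7, -0.211, 0.62, 0, 34], [38.1, 13.0, 5.3, -0.253, 0.743, 0, 34], [44.3, 15.1, 3.1, -0.295, 0.867, 0, 34], [50.2, 17.1, 0.0, -0.338, 0.991, 0, 34], [55.6, 18.9, -3.8, -0.38, 1.115, 0, 34], [60.6, 20.6, -8.4, -0.422, 1.239, 0, 34]]
```

Emit:
drive_tool:
  moves:
    - [[5.9,2.0,3.1,-0.042,0.124,0,34],[12.1,4.1,5.3,-0.084,0.248,0,34],[18.5,6.3,6.7,-0.127,0.372,0,34],[25.1,8.5,7.1,-0.169,0.496,0,34],[31.6,10.8,6.7,-0.211,0.62,0,34],[38.1,13.0,5.3,-0.253,0.743,0,34],[44.3,15.1,3.1,-0.295,0.867,0,34],[50.2,17.1,0,-0.338,0.991,0,34],[55.6,18.9,-3.8,-0.38,1.115,0,34],[60.6,20.6,-8.4,-0.422,1.239,0,34],[60.6,20.6,-8.4,-0.422,1.239,0,34],[60.6,20.6,-8.4,-0.422,1.239,0,34]]

```text
time_s: 14.6
position: [510.8, 230.1, 120.4]
ee_rot: [-0.223, 0.538, 0.751, -0.311]
wrist_force: [0.4, -0.3, 0.8]
opening: 33.8
```

```bash
python3 - <<'E'
from h import *
s=env.sense(); r=R.from_quat(s["ee_rot"],scalar_first=True).as_matrix()
print(s["position"],s["opening"],s["joints"],s["wrist_force"]); print("grasp pt",s["position"]+53*r[:,2]); print(r.round(3))
c=cam("wrist"); crop(c,"w9",150,80,170,150,4)
E
```

```text
[510.8111832  230.08038417 120.42175568] 33.83822006514624 [ 0.29413517  0.76282528  1.27921272 -0.02500985  1.88528    -0.03241062] [ 0.41177122 -0.29659488  0.76267954]
grasp pt [475.30454078 218.00770823  82.97140402]
[[-0.323  0.669 -0.67 ]
 [ 0.947  0.228 -0.228]
 [ 0.001 -0.708 -0.707]]
```

View pics/w9.png

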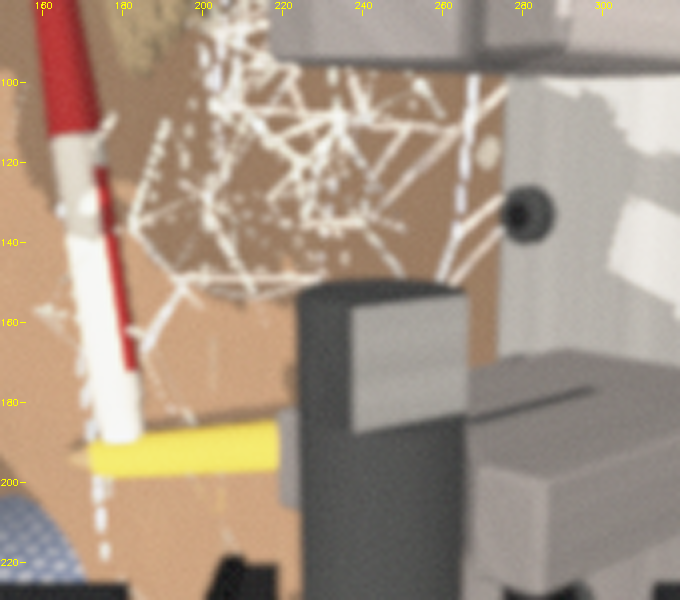

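```bash
cat >> h.py <<'E'
def flat_el(c,obs,A,ydir,xdir,s_range=(37,53)):
    """obs: list of (u,v,side) edge points; el = elevation (deg) of flat normal measured from outward horizontal xdir to up; side=+1 edge at el+57 , -1 edge at el-57. returns el per obs"""
    z=np.array([0,0,1.]); res=[]
    for u,v,sd in obs:
        best=None
        for el in np.arange(-180,180,.25):
            a=np.radians(el+sd*56.94)
            P=np.array([A+ydir*s+11*(np.cos(a)*xdir+np.sin(a)*z) for s in np.linspace(*s_range,9)])
            q=proj(c,P); d=np.min(np.hypot(*(q-[u,v]).T))
            # perpendicular dist to line
            t=q[-1]-q[0]; t/=np.hypot(*t); dd=abs(np.cross(t,np.array([u,v])-q[0]))
            # visible test
            n=np.cos(a)*xdir+np.sin(a)*z; camp=-c["R"].T@c["t"]
            if n@(camp-P[4])<-30: continue
            if best is None or dd<best[0]: best=(dd,el)
        res.append(best)
    return res
YF=np.array([-np.sin(.3283),np.cos(.3283),0]); XF=np.array([np.cos(.3283),np.sin(.3283),0])
E
python3 - 2>/dev/null <<'E'
from h import *
c=cam("wrist")
A=np.array([476.8,218.5,85])
print(flat_el(c,[(237.5,157.5,1),(238,185,1)],A,YF,XF))
# check silhouette projections
for s in (30,37,53):
  print(s,[proj(c,A+YF*s+11*(np.cos(a)*XF+np.sin(a)*np.array([0,0,1.])))[0].round(1) for a in np.radians([45,135,-45])])
E
```

```text
[(np.float64(0.0345483217906426), np.float64(17.5)), (np.float64(0.02787837324697294), np.float64(16.5))]
30 [array([248.6, 207.1]), array([228. , 200.4]), array([268.9, 200.4])]
37 [array([248.6, 193.7]), array([227.8, 187.9]), array([269.1, 187.9])]
53 [array([248.7, 161.6]), array([227.2, 157.9]), array([269.8, 158. ])]
```

Emit:
drive_tool:
  moves:
    - [[-1,-0.3,2,0,0,0,34],[-1,-0.3,2,0,0,0,15],[-1,-0.3,2,0,0,0,15],[-1,-0.3,2,0,0,0,15],[-1,-0.3,2,0,0,0,15],[-1,-0.3,7,0,0,0,15],[-1,-0.3,9,0,0,0,15]]

```text
time_s: 15.4
position: [510.1, 229.9, 131.8]
ee_rot: [-0.223, 0.538, 0.751, -0.311]
wrist_force: [-0.4, -0.7, -2.8]
opening: 21.3
```

```bash
python3 - <<'E'
from h import *
s=env.sense(); r=R.from_quat(s["ee_rot"],scalar_first=True).as_matrix()
print(s["position"],s["opening"],s["wrist_force"]); print("grasp pt",s["position"]+53*r[:,2])
print(arc(-.785,.637,11,15))
E
```

```text
[510.13528149 229.90264884 131.83081314] 21.29937028794904 [-0.37769669 -0.72549973 -2.77584772]
grasp pt [474.66393947 217.83408466  94.34570072]
[[-4.9, -1.7, 4.5, 0.042, -0.122, 0, 15], [-10.3, -3.5, 8.3, 0.083, -0.245, 0, 15], [-16.1, -5.5, 11.4, 0.125, -0.367, 0, 15], [-22.2, -7.6, 13.6, 0.167, -0.489, 0, 15], [-28.5, -9.7, 15.0, 0.208, -0.612, 0, 15], [-35.0, -11.9, 15.5, 0.25, -0.734, 0, 15], [-41.5, -14.1, 15.1, 0.292, -0.857, 0, 15], [-47.8, -16.3, 13.9, 0.333, -0.979, 0, 15], [-54.0, -18.4, 11.8, 0.375, -1.101, 0, 15], [-59.9, -20.4, 8.8, 0.417, -1.224, 0, 15], [-65.3, -22.2, 5.1, 0.459, -1.346, 0, 15]]
```

Emit:
drive_tool:
  moves:
    - [[-4.9,-1.7,4.5,0.042,-0.122,0,15],[-10.3,-3.5,8.3,0.083,-0.245,0,15],[-16.1,-5.5,11.4,0.125,-0.367,0,15],[-22.2,-7.6,13.6,0.167,-0.489,0,15],[-28.5,-9.7,15.0,0.208,-0.612,0,15],[-35.0,-11.9,15.5,0.25,-0.734,0,15],[-41.5,-14.1,15.1,0.292,-0.857,0,15],[-47.8,-16.3,13.9,0.333,-0.979,0,15],[-54.0,-18.4,11.8,0.375,-1.101,0,15],[-59.9,-20.4,8.8,0.417,-1.224,0,15],[-65.3,-22.2,5.1,0.459,-1.346,0,15],[-65.3,-22.2,5.1,0.459,-1.346,0,15]]

```text
time_s: 16.6
position: [441.3, 206.7, 133.9]
ee_rot: [0.182, 0.553, 0.773, 0.254]
wrist_force: [-0.6, 0.3, -2.0]
opening: 21.1
```

Emit:
drive_tool:
  moves:
    - [[0,0,0,0,0,0,15]]

```text
time_s: 16.7
position: [443.7, 207.5, 135.8]
ee_rot: [0.181, 0.553, 0.773, 0.253]
wrist_force: [0.2, -0.3, -3.9]
opening: 21.3
```

```bash
python3 - <<'E'
from h import *
s=env.sense(); r=R.from_quat(s["ee_rot"],scalar_first=True).as_matrix()
print(s["position"],s["opening"],s["wrist_force"],s["joints"]); print("grasp pt",s["position"]+53*r[:,2]); print(np.degrees(np.arcsin(r[2,1])))
c=cam("wrist"); crop(c,"w10",200,120,120,120,6)
E
```

```text
[443.66067133 207.45115098 135.81940956] 21.28294228379906 [ 0.24020491 -0.33995158 -3.92853594] [ 0.2489875  -0.24722987  2.42195966  0.14489235  0.33952635 -0.20117462]
grasp pt [473.28556376 217.61335515  93.06317779]
36.2231387383631
```

View pics/w10.png

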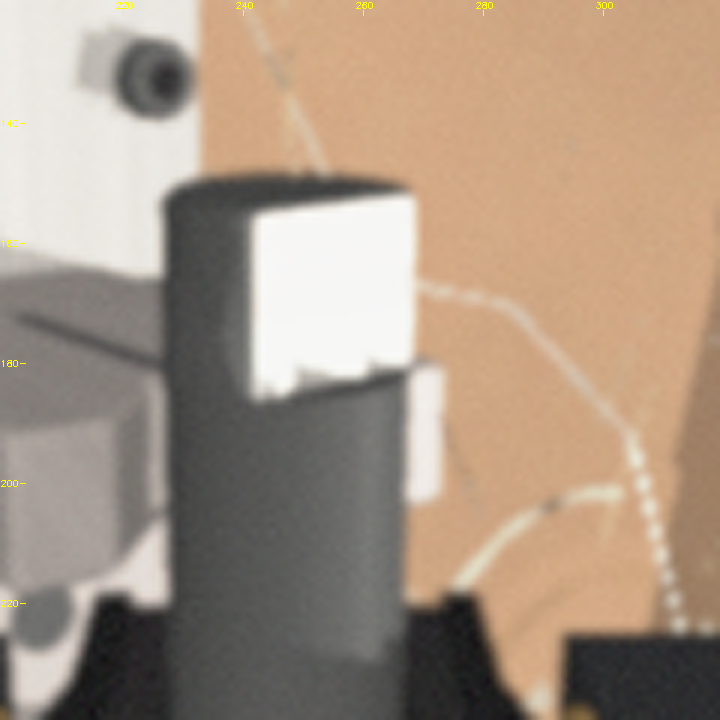

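Emit:
drive_tool:
  moves:
    - [[3.5,1.2,-3,0,0,0,15],[3.5,1.2,-5,0,0,0,15],[3.5,1.2,-7,0,0,0,15],[3.5,1.2,-8,0,0,0,15],[3.5,1.2,-8,0,0,0,15]]

```text
time_s: 17.25
position: [449.7, 209.4, 130.2]
ee_rot: [0.182, 0.552, 0.773, 0.255]
wrist_force: [-23.8, -10.1, 26.0]
opening: 21.4
```

Emit:
drive_tool:
  moves:
    - [[-2,-0.7,0,0,0,0,15],[-3,-1,0,0,0,0,15],[-3,-1,0,0,0,0,15]]

```text
time_s: 17.55
position: [445.5, 208.0, 128.1]
ee_rot: [0.181, 0.553, 0.773, 0.254]
wrist_force: [0.5, -0.1, -2.7]
opening: 21.1
```

Emit:
drive_tool:
  moves:
    - [[0.5,0.2,-1,0,0,0,15],[0.5,0.2,-2,0,0,0,15],[0.5,0.2,-2,0,0,0,15]]

```text
time_s: 17.85
position: [446.3, 208.2, 127.0]
ee_rot: [0.182, 0.552, 0.773, 0.255]
wrist_force: [-8.9, -3.0, 9.1]
opening: 21.5
```

Emit:
drive_tool:
  moves:
    - [[-1,-0.3,-0.5,0,0,0,15],[-1,-0.3,-1,0,0,0,15],[-1,-0.3,-1,0,0,0,15]]

```text
time_s: 18.15
position: [446.2, 208.2, 126.9]
ee_rot: [0.183, 0.552, 0.772, 0.256]
wrist_force: [-5.2, -1.8, 10.1]
opening: 21.2
```

Emit:
drive_tool:
  moves:
    - [[-0.5,-0.1,0,0,0,0,15],[-0.5,-0.1,0,0,0,0,34],[-0.5,-0.1,0,0,0,0,34],[-0.5,-0.1,0,0,0,0,34]]

```text
time_s: 18.55
position: [443.9, 207.6, 124.8]
ee_rot: [0.181, 0.553, 0.773, 0.254]
wrist_force: [0.2, -0.2, 0.3]
opening: 32.4
```

```bash
cat >> h.py <<'E'
def tcp():
    s=env.sense(); r=R.from_quat(s["ee_rot"],scalar_first=True).as_matrix()
    print("t",round(s["time_s"],2),"pos",s["position"].round(1),"open",round(s["opening"],1),"F",s["wrist_force"].round(1),"j",s["joints"].round(2)); print("A51.5",(s["position"]+51.5*r[:,2]).round(1),"tilt",np.degrees(np.arctan2(r[2,1],-r[2,2])).round(1),"jawaz",np.degrees(np.arctan2(r[1,0],r[0,0])).round(1)-90)
    return s,r
E
python3 - <<'E'
from h import *
tcp(); c=cam("wrist"); crop(c,"w11",200,120,120,120,6)
E
```

```text
t 18.55 pos [443.9 207.6 124.8] open 32.4 F [ 0.2 -0.2  0.3] j [ 0.25 -0.22  2.43  0.16  0.3  -0.22]
A51.5 [472.8 217.5  83.3] tilt 36.4 jawaz 18.900000000000006
```

View pics/w11.png

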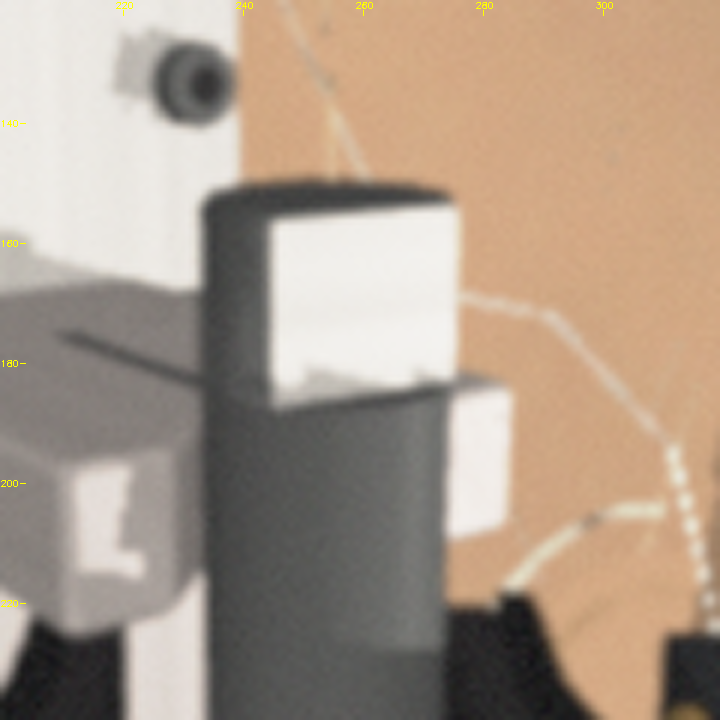

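```bash
python3 - <<'E'
from h import *
print(arc(.635,0,5,36,D=51.5,base=(2.8,1,2.2)))
E
```

```text
[[8.0, 2.8, 5.7, -0.041, 0.12, 0, 36], [13.6, 4.7, 8.5, -0.082, 0.24, 0, 36], [19.5, 6.7, 10.6, -0.123, 0.361, 0, 36], [25.5, 8.7, 11.8, -0.164, 0.481, 0, 36], [31.7, 10.8, 12.2, -0.205, 0.601, 0, 36]]
```

Emit:
drive_tool:
  moves:
    - [[2.8,1,2.2,0,0,0,36],[8.0,2.8,5.7,-0.041,0.12,0,36],[13.6,4.7,8.5,-0.082,0.24,0,36],[19.5,6.7,10.6,-0.123,0.361,0,36],[25.5,8.7,11.8,-0.164,0.481,0,36],[31.7,10.8,12.2,-0.205,0.601,0,36],[31.7,10.8,12.2,-0.205,0.601,0,36],[31.7,10.8,12.2,-0.205,0.601,0,36]]

```text
time_s: 19.4
position: [476.1, 218.5, 136.7]
ee_rot: [0.0, 0.582, 0.813, 0.001]
wrist_force: [0.6, 0.4, 0.2]
opening: 36.2
```

```bash
python3 - <<'E'
from h import *
tcp(); c=cam("wrist"); crop(c,"w12",200,120,120,110,6)
E
```

```text
t 19.4 pos [476.1 218.5 136.7] open 36.2 F [0.6 0.4 0.2] j [ 0.28  0.15  1.92  0.    1.07 -0.05]
A51.5 [476.2 218.6  85.2] tilt 0.1 jawaz 18.799999999999997
```

View pics/w12.png

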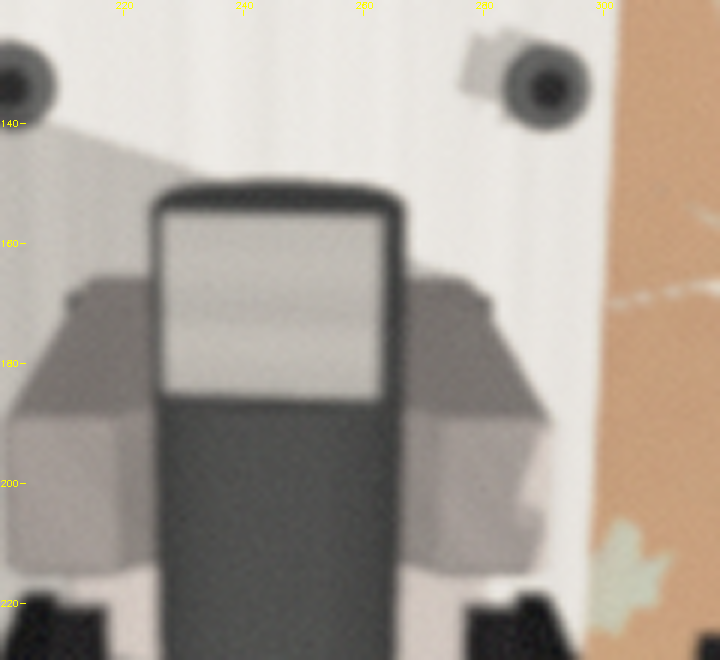

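```bash
cat >> h.py <<'E'
def roll_fit(c,v,sl,sr,fl,fr,A,L=45):
    """silhouette l/r and flat edges (u) at image row v (None to skip); returns lateral off (mm), roll off (deg, + = normal leans to outward)"""
    z=np.array([0,0,1.])
    camp=-c["R"].T@c["t"]
    def pt(a,off,h):  # a from vertical toward outward; find point on generator line at row v
        Ps=np.array([A+XF*off+z*h+YF*s+11*(np.sin(a)*XF+np.cos(a)*z) for s in (30,60)])
        q=proj(c,Ps); t=(v-q[0,1])/(q[1,1]-q[0,1]); return q[0,0]+t*(q[1,0]-q[0,0])
    aa=np.radians(np.arange(-180,180,1.))
    def f(p):
        us=np.array([pt(a,p[0],p[2]) for a in aa]); r=[us.min()-sl,us.max()-sr]
        if fl is not None: r.append(pt(np.radians(p[1]-56.94),p[0],p[2])-fl)
        if fr is not None: r.append(pt(np.radians(p[1]+56.94),p[0],p[2])-fr)
        return r+[p[2]*.05]
    q=least_squares(f,[0,0,0],diff_step=1e-3,x_scale=[1,5,1]); return q.x.round(2),q.fun.round(2)
E
python3 - <<'E'
from h import *
c=cam("wrist"); A=np.array([476.8,218.5,85.])
print(roll_fit(c,165,225.1,267.0,226.4,263.4,A))
g=cv2.cvtColor(c["img"],cv2.COLOR_RGB2GRAY).astype(float)
for v in (160,165,170,175): print(v,g[v,222:230].astype(int),g[v,259:271].astype(int))
E
```

```text
(array([-1.02, -5.64, -1.29]), array([-0.22,  0.15,  0.22, -0.15, -0.06]))
160 [189 189 187 179 157 116 127 162] [188 186 187 185 184 165 131  93  70  92 157 213]
165 [176 179 176 170 150 115 124 159] [188 188 188 187 183 167 129  90  67  79 121 160]
170 [116 117 116 113 105  94 114 151] [182 182 181 178 178 157 120  86  69  69  86 106]
175 [116 115 118 113 106  94 112 153] [186 186 186 186 182 162 119  82  65  71  91 109]
```

```bash
python3 - <<'E'
from h import *
c=cam("wrist"); A=np.array([476.8,218.5,85.])
print(roll_fit(c,165,226,268,227.9,265,A)); print(roll_fit(c,165,225.6,268.2,227.6,265,A)); print(roll_fit(c,165,225.6,268.2,None,265,A))
tcp()
E
```

```text
(array([-0.9 , -2.87, -0.98]), array([-0.16,  0.13,  0.16, -0.14, -0.05]))
(array([-0.95, -3.13,  0.62]), array([-0.09,  0.07,  0.1 , -0.08,  0.03]))
(array([-0.95, -2.44,  0.08]), array([ 0., -0., -0.,  0.]))
t 19.55 pos [474.9 218.2 137.3] open 36.1 F [-0.5  0.1 -0.3] j [ 0.28  0.15  1.92  0.    1.07 -0.05]
A51.5 [475.  218.3  85.8] tilt 0.1 jawaz 18.799999999999997
```

```bash
python3 - <<'E'
from h import *
print(arc(0,-.7,5,36,D=51.5))
E
```

```text
[[6.8, 2.3, -0.5, -0.045, 0.133, 0, 36], [13.5, 4.6, -2.0, -0.09, 0.265, 0, 36], [19.9, 6.8, -4.5, -0.135, 0.398, 0, 36], [25.9, 8.8, -7.9, -0.181, 0.53, 0, 36], [31.4, 10.7, -12.1, -0.226, 0.663, 0, 36]]
```

Emit:
drive_tool:
  moves:
    - [[6.8,2.3,-0.5,-0.045,0.133,0,36],[13.5,4.6,-2.0,-0.09,0.265,0,36],[19.9,6.8,-4.5,-0.135,0.398,0,36],[25.9,8.8,-7.9,-0.181,0.53,0,36],[31.4,10.7,-12.1,-0.226,0.663,0,36],[31.4,10.7,-12.1,-0.226,0.663,0,36],[31.4,10.7,-12.1,-0.226,0.663,0,36]]

```text
time_s: 20.25
position: [506.6, 229.0, 124.3]
ee_rot: [-0.2, 0.547, 0.764, -0.278]
wrist_force: [-0.2, 0.7, 1.4]
opening: 36.2
```

```bash
python3 - <<'E'
from h import *
tcp(); c=cam("wrist"); crop(c,"w13",200,120,120,110,6)
import pickle; pickle.dump(c,open("c13.pkl","wb"))
g=cv2.cvtColor(c["img"],cv2.COLOR_RGB2GRAY).astype(int)
for v in (165,175,195): print(v,g[v,215:285])
E
```

```text
t 20.25 pos [506.6 229.  124.3] open 36.2 F [-0.2  0.7  1.4] j [ 0.29  0.69  1.35 -0.02  1.8  -0.03]
A51.5 [475.3 218.3  84.9] tilt -40.1 jawaz 18.799999999999997
165 [143 169 193 209 211 171 134 130 137 146 162 176 182 176 176 176 176 175
 177 178 178 178 179 178 177 176 179 178 179 179 178 179 179 179 179 173
 153 118  86  73  73  76  74  75  76  75  70  70  66  65  63  66  64  80
 122 159 178 180 180 176 177 176 180 183 184 183 181 178 174 172]
175 [129 140 186 228 230 184 135 127 128 127 131 137 159 175 180 180 179 179
 183 177 181 179 181 178 180 177 179 175 176 176 174 173 172 174 171 168
 146 112  85  78  74  75  77  75  72  71  70  74  68  67  67  65  65  72
  98 118 126 126 126 124 124 126 125 122 124 122 122 124 125 124]
195 [182 170 169 163 157 154 155 155 155 153 150 132 101  74  73  76  76  76
  79  82  78  80  81  81  86  85  83  80  79  82  81  83  81  85  80  80
  82  81  77  76  78  79  76  74  77  73  74  69  69  67  68  68  69  79
 103 117 127 128 132 129 131 130 126 126 126 122 126 125 126 127]
```

View pics/w13.png

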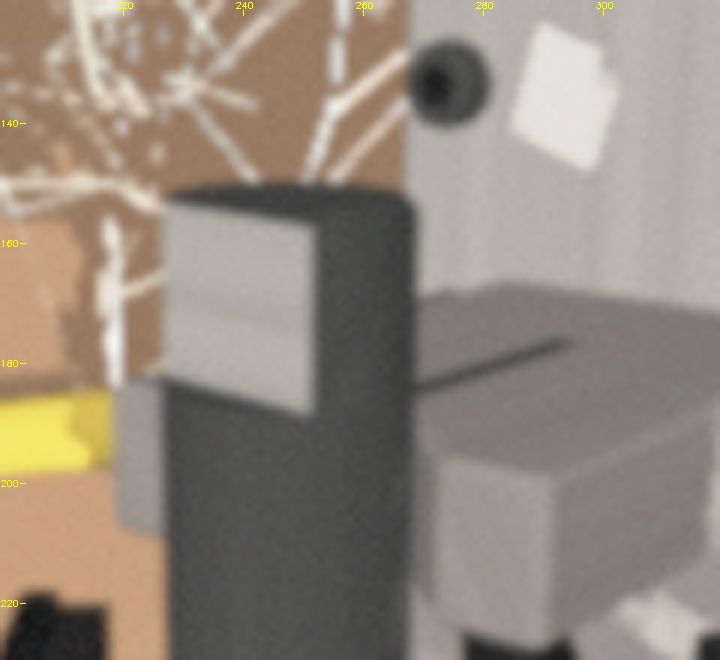

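```bash
python3 - <<'E'
from h import *
import pickle; c=pickle.load(open("c13.pkl","rb")); A=np.array([476.8,218.5,85.])
print(roll_fit(c,165,226.5,269.0,None,251.8,A)); print(roll_fit(c,175,226.5,268.9,None,251.6,A))
print(arc(-.7,0,5,36,D=51.5))
E
```

```text
(array([-1.48, -6.83, -0.66]), array([-0.  ,  0.  ,  0.  , -0.03]))
(array([-0.84, -7.19,  0.13]), array([ 0.  , -0.  , -0.  ,  0.01]))
[[-5.5, -1.9, 4.2, 0.045, -0.133, 0, 36], [-11.5, -3.9, 7.6, 0.09, -0.265, 0, 36], [-17.9, -6.1, 10.1, 0.135, -0.398, 0, 36], [-24.6, -8.4, 11.6, 0.181, -0.53, 0, 36], [-31.4, -10.7, 12.1, 0.226, -0.663, 0, 36]]
```

Emit:
drive_tool:
  moves:
    - [[-5.5,-1.9,4.2,0.045,-0.133,0,36],[-11.5,-3.9,7.6,0.09,-0.265,0,36],[-17.9,-6.1,10.1,0.135,-0.398,0,36],[-24.6,-8.4,11.6,0.181,-0.53,0,36],[-31.4,-10.7,12.1,0.226,-0.663,0,36],[-31.4,-10.7,12.1,0.226,-0.663,0,36],[-31.4,-10.7,12.1,0.226,-0.663,0,15],[-31.4,-10.7,12.1,0.226,-0.663,0,15],[-31.4,-10.7,12.1,0.226,-0.663,0,15],[-31.4,-10.7,12.1,0.226,-0.663,0,15],[-31.4,-10.7,12.1,0.226,-0.663,0,15]]

```text
time_s: 21.4
position: [476.1, 218.3, 138.7]
ee_rot: [-0.001, 0.582, 0.813, -0.002]
wrist_force: [-11.5, -4.5, 15.7]
opening: 21.0
```

Emit:
drive_tool:
  moves:
    - [[0,0,2.5,0,0,0,15],[0,0,4,0,0,0,15],[5,1.7,4,-0.034,0.1,0,15],[5,1.7,4,-0.034,0.1,0,15],[5,1.7,2,-0.034,0.1,0,15],[5,1.7,0.5,-0.034,0.1,0,15],[5,1.7,0.5,-0.034,0.1,0,15]]

```text
time_s: 22.1
position: [481.9, 220.4, 139.6]
ee_rot: [-0.03, 0.581, 0.812, -0.041]
wrist_force: [-1.4, -0.5, 6.5]
opening: 21.0
```

```bash
python3 - <<'E'
from h import *
tcp()
E
```

```text
t 22.1 pos [481.9 220.4 139.6] open 21.0 F [-1.4 -0.5  6.5] j [ 0.28  0.22  1.83 -0.    1.19 -0.04]
A51.5 [477.  218.7  88.4] tilt -5.8 jawaz 18.799999999999997
```

Emit:
drive_tool:
  moves:
    - [[0,0,-0.5,0,0,0,15],[0,0,-0.5,0,0,0,36],[0,0,-0.5,0,0,0,36],[0,0,-0.5,0,0,0,36],[0,0,-0.5,0,0,0,36]]

```text
time_s: 22.6
position: [481.1, 220.2, 137.6]
ee_rot: [-0.03, 0.581, 0.812, -0.042]
wrist_force: [-0.2, 0.2, 0.0]
opening: 35.3
```

```bash
cat >> h.py <<'E'
def edges(c,v,lo,hi,thr=12):
    g=cv2.GaussianBlur(cv2.cvtColor(c["img"],cv2.COLOR_RGB2GRAY).astype(np.float32),(1,7),0)[v]
    d=np.gradient(g); out=[]
    for u in range(lo,hi):
        if abs(d[u])>thr and abs(d[u])>=abs(d[u-1]) and abs(d[u])>abs(d[u+1]):
            a,b,e=abs(d[u-1]),abs(d[u]),abs(d[u+1]); out.append((round(u+.5*(a-e)/(a-2*b+e),2),round(float(d[u]))))
    return out
E
python3 - <<'E'
from h import *
tcp(); c=cam("wrist"); crop(c,"w14",200,120,120,110,6)
for v in (160,170,180,195): print(v,edges(c,v,210,285))
print(arc(-.1,-.75,5,36,D=53))
E
```

```text
t 22.6 pos [481.1 220.2 137.6] open 35.3 F [-0.2  0.2  0. ] j [ 0.28  0.23  1.83 -0.    1.19 -0.04]
A51.5 [476.1 218.5  86.4] tilt -5.9 jawaz 18.799999999999997
160 [(np.float32(224.77), -15), (np.float32(227.33), 13), (np.float32(261.9), -37), (np.float32(268.27), 44)]
170 [(np.float32(219.79), -23), (np.float32(226.89), 24), (np.float32(261.78), -37), (np.float32(268.06), 20)]
180 [(np.float32(211.05), -13), (np.float32(227.09), 26), (np.float32(261.6), -37), (np.float32(267.97), 18)]
195 [(np.float32(226.59), -25), (np.float32(267.25), 25)]
[[6.4, 2.2, -1.1, -0.042, 0.123, 0, 36], [12.7, 4.3, -3.1, -0.084, 0.246, 0, 36], [18.6, 6.3, -6.0, -0.126, 0.369, 0, 36], [24.1, 8.2, -9.6, -0.168, 0.492, 0, 36], [29.2, 9.9, -14.0, -0.21, 0.615, 0, 36]]
```

View pics/w14.png

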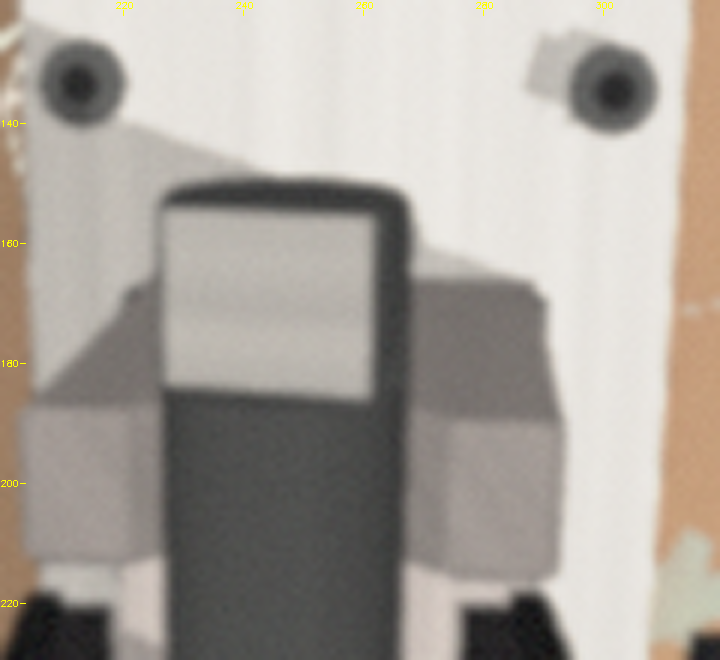

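Emit:
drive_tool:
  moves:
    - [[6.4,2.2,-1.1,-0.042,0.123,0,36],[12.7,4.3,-3.1,-0.084,0.246,0,36],[18.6,6.3,-6.0,-0.126,0.369,0,36],[24.1,8.2,-9.6,-0.168,0.492,0,36],[29.2,9.9,-14.0,-0.21,0.615,0,36],[29.2,9.9,-14.0,-0.21,0.615,0,36],[29.2,9.9,-14.0,-0.21,0.615,0,36]]

```text
time_s: 23.35
position: [509.8, 230.0, 121.8]
ee_rot: [-0.215, 0.541, 0.756, -0.299]
wrist_force: [0.7, 0.8, -0.2]
opening: 35.8
```

```bash
python3 - <<'E'
from h import *
tcp(); c=cam("wrist"); crop(c,"w15",200,120,120,110,6)
A=np.array([476.8,218.5,85.])
for v in (160,170,180,195,205): print(v,edges(c,v,210,285))
for v in (165,175):
  e=edges(c,v,235,285); f=[x for x,s in e if s<0][0]; sr=[x for x,s in e if s>0 and x>260][0]
  print(f,sr,roll_fit(c,v,sr-42.4,sr,None,f,A))
E
```

```text
t 23.35 pos [509.8 230.  121.8] open 35.8 F [ 0.7  0.8 -0.2] j [ 0.29  0.74  1.3  -0.02  1.85 -0.03]
A51.5 [476.4 218.6  84.3] tilt -43.2 jawaz 18.799999999999997
160 [(np.float32(223.28), 36), (np.float32(226.18), -24), (np.float32(246.59), -28), (np.float32(266.54), 21), (np.float32(271.03), 18)]
170 [(np.float32(221.86), 37), (np.float32(226.11), -28), (np.float32(246.57), -29), (np.float32(266.21), 23)]
180 [(np.float32(223.02), 28), (np.float32(225.95), -19), (np.float32(246.65), -32), (np.float32(266.0), 23)]
195 [(np.float32(218.29), -22), (np.float32(224.36), -27), (np.float32(266.09), 21)]
205 [(np.float32(224.59), -25), (np.float32(266.07), 18)]
246.62 266.39 (array([-1.57, -9.77, -0.57]), array([-0.  ,  0.  ,  0.  , -0.03]))
246.62 266.14 (array([-0.74, -9.09,  0.5 ]), array([ 0.  , -0.  , -0.  ,  0.02]))
```

View pics/w15.png

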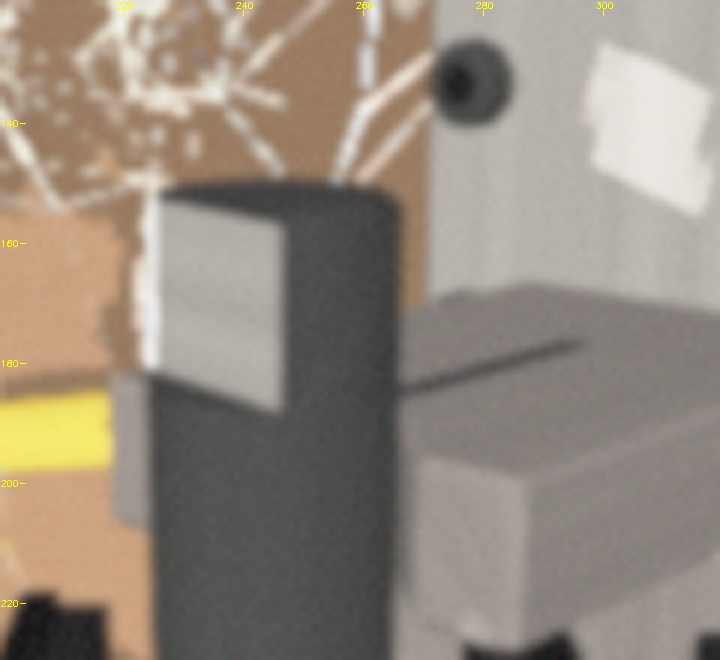

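```bash
python3 - <<'E'
from h import *
s,r=tcp()
a=arc(-.754,.083,7,36,D=53.5); b=np.array([471.4,216.7,138.3])-s["position"]-a[-1][:3]; print(b); print(arc(-.754,.083,7,36,D=53.5,base=b))
E
```

```text
t 23.4 pos [510.2 230.1 123.6] open 36.1 F [-0.9 -0.5 -0.1] j [ 0.29  0.73  1.3  -0.02  1.85 -0.03]
A51.5 [476.9 218.8  86. ] tilt -43.1 jawaz 18.799999999999997
[ 0.13152515 -0.24305205  0.35470607]
[[-4.5, -1.8, 4.4, 0.039, -0.113, 0, 36], [-9.6, -3.6, 7.9, 0.077, -0.226, 0, 36], [-15.0, -5.4, 10.7, 0.116, -0.34, 0, 36], [-20.7, -7.4, 12.8, 0.154, -0.453, 0, 36], [-26.7, -9.4, 14.2, 0.193, -0.566, 0, 36], [-32.7, -11.4, 14.8, 0.231, -0.679, 0, 36], [-38.7, -13.5, 14.7, 0.27, -0.792, 0, 36]]
```

Emit:
drive_tool:
  moves:
    - [[-4.5,-1.8,4.4,0.039,-0.113,0,36],[-9.6,-3.6,7.9,0.077,-0.226,0,36],[-15.0,-5.4,10.7,0.116,-0.34,0,36],[-20.7,-7.4,12.8,0.154,-0.453,0,36],[-26.7,-9.4,14.2,0.193,-0.566,0,36],[-32.7,-11.4,14.8,0.231,-0.679,0,36],[-38.7,-13.5,14.7,0.27,-0.792,0,36],[-38.7,-13.5,14.7,0.27,-0.792,0,36],[-38.7,-13.5,14.7,0.27,-0.792,0,36],[-38.7,-13.5,14.7,0.27,-0.792,0,36]]

```text
time_s: 24.4
position: [473.4, 217.0, 140.5]
ee_rot: [0.025, 0.581, 0.813, 0.035]
wrist_force: [1.2, 0.8, -0.3]
opening: 36.0
```

```bash
python3 - <<'E'
from h import *
s,r=tcp()
c=cam("wrist")
print(edges(c,195,210,285),edges(c,205,210,285)); tcp()
E
```

```text
t 24.4 pos [473.4 217.  140.5] open 36.0 F [ 1.2  0.8 -0.3] j [ 0.28  0.09  1.98  0.01  0.99 -0.06]
A51.5 [477.5 218.5  89.2] tilt 4.9 jawaz 18.799999999999997
[(np.float32(223.47), -23), (np.float32(263.74), 27), (np.float32(269.26), 20)] [(np.float32(223.63), -23), (np.float32(263.3), 26), (np.float32(269.11), 21)]
t 24.45 pos [473.4 217.  140. ] open 35.7 F [ 0.1 -0.6  0.1] j [ 0.28  0.09  1.98  0.01  0.98 -0.06]
A51.5 [477.5 218.5  88.6] tilt 4.9 jawaz 18.799999999999997
```

Emit:
drive_tool:
  moves:
    - [[-2,-0.7,-1.7,0,0,0,36],[-2,-0.7,-1.7,0,0,0,36],[-2,-0.7,-1.7,0,0,0,36],[-2,-0.7,-1.7,0,0,0,36]]
  newtons: 15

```text
time_s: 24.85
position: [469.7, 215.9, 136.3]
ee_rot: [0.024, 0.581, 0.813, 0.033]
wrist_force: [-0.5, 0.0, 0.5]
opening: 35.8
```

```bash
python3 - <<'E'
from h import *
s,r=tcp()
c=cam("wrist")
print(edges(c,195,210,285),edges(c,205,210,285)); tcp()
E
```

```text
t 24.85 pos [469.7 215.9 136.3] open 35.8 F [-0.5  0.   0.5] j [ 0.28  0.09  1.99  0.01  0.98 -0.06]
A51.5 [473.6 217.3  84.9] tilt 4.7 jawaz 18.799999999999997
[(np.float32(231.14), -23), (np.float32(272.33), 27), (np.float32(278.08), 22)] [(np.float32(231.39), -23), (np.float32(272.0), 28), (np.float32(277.9), 22)]
t 24.9 pos [469.7 215.9 136.4] open 36.4 F [-0.4  0.3  0. ] j [ 0.28  0.09  1.99  0.01  0.98 -0.06]
A51.5 [473.6 217.3  85. ] tilt 4.7 jawaz 18.799999999999997
```

Emit:
drive_tool:
  moves:
    - [[1.8,0.6,1.8,0,0,0,36],[1.8,0.6,1.8,0,0,0,36],[1.8,0.6,1.8,0,0,0,36],[1.8,0.6,1.8,0,0,0,36]]

```text
time_s: 25.3
position: [471.4, 216.5, 138.5]
ee_rot: [0.024, 0.581, 0.813, 0.034]
wrist_force: [-0.5, -0.1, 1.1]
opening: 35.9
```

```bash
python3 - <<'E'
from h import *
s,r=tcp()
c=cam("wrist")
print(edges(c,195,210,285),edges(c,205,210,285)); tcp()
E
```

```text
t 25.3 pos [471.4 216.5 138.5] open 35.9 F [-0.5 -0.1  1.1] j [ 0.28  0.09  1.99  0.01  0.98 -0.06]
A51.5 [475.4 217.9  87.2] tilt 4.7 jawaz 18.799999999999997
[(np.float32(227.57), -24), (np.float32(268.1), 29), (np.float32(273.9), 20)] [(np.float32(227.63), -22), (np.float32(267.9), 30), (np.float32(273.7), 20)]
t 25.35 pos [471.4 216.5 138.4] open 35.6 F [0.5 0.  0.1] j [ 0.28  0.09  1.99  0.01  0.98 -0.06]
A51.5 [475.4 217.9  87.1] tilt 4.7 jawaz 18.799999999999997
```

Jaws are centred on the shaft now (247.8 px against about 247.4 px when held). Closing gently.

Emit:
drive_tool:
  moves:
    - [[0,0,0,0,0,0,18],[0,0,0,0,0,0,18],[0,0,0,0,0,0,18],[0,0,0,0,0,0,18],[0,0,0,0,0,0,18]]

```text
time_s: 25.85
position: [471.6, 216.6, 138.5]
ee_rot: [0.024, 0.581, 0.813, 0.034]
wrist_force: [0.8, 0.6, -0.7]
opening: 21.4
```

```bash
python3 - <<'E'
from h import *
s,r=tcp()
c=cam("wrist")
for v in (165,175,195,205): print(edges(c,v,210,285))
E
```

```text
t 25.85 pos [471.6 216.6 138.5] open 21.4 F [ 0.8  0.6 -0.7] j [ 0.28  0.09  1.99  0.01  0.98 -0.06]
A51.5 [475.6 217.9  87.2] tilt 4.8 jawaz 18.799999999999997
[(np.float32(225.96), -23), (np.float32(228.89), 32), (np.float32(264.86), -41), (np.float32(268.89), 33)]
[(np.float32(228.97), 35), (np.float32(264.73), -42), (np.float32(268.24), 17), (np.float32(280.19), 25)]
[(np.float32(227.12), -24), (np.float32(267.9), 29), (np.float32(273.65), 19)]
[(np.float32(227.24), -22), (np.float32(267.52), 25), (np.float32(273.34), 21)]
```

Emit:
drive_tool:
  moves:
    - [[0,0,3,0,0,0,15],[0,0,4,0,0,0,15],[3.8,1.3,4,-0.024,0.07,0,15],[7.5,2.5,4,-0.048,0.14,0,15],[7.5,2.5,4,-0.048,0.14,0,15],[7.5,2.5,4,-0.048,0.14,0,15],[7.5,2.5,4,-0.048,0.14,0,15]]
  newtons: 30

```text
time_s: 26.6
position: [478.1, 218.8, 141.9]
ee_rot: [-0.019, 0.582, 0.813, -0.027]
wrist_force: [-0.1, 0.3, -3.3]
opening: 21.1
```

```bash
python3 - <<'E'
from h import *
s,r=tcp(); print("A53.5",s["position"]+53.5*r[:,2])
c=cam("wrist")
for v in (165,175,195,205): print(edges(c,v,210,285))
E
```

```text
t 26.6 pos [478.1 218.8 141.9] open 21.1 F [-0.1  0.3 -3.3] j [ 0.28  0.19  1.87 -0.    1.15 -0.05]
A51.5 [474.9 217.8  90.5] tilt -3.8 jawaz 18.799999999999997
A53.5 [474.80691688 217.72021284  88.54708383]
[(np.float32(225.7), -16), (np.float32(228.8), 33), (np.float32(264.89), -41), (np.float32(268.56), 23)]
[(np.float32(214.83), -14), (np.float32(228.86), 36), (np.float32(264.72), -43), (np.float32(268.27), 17)]
[(np.float32(227.06), -24), (np.float32(267.85), 26)]
[(np.float32(227.13), -25), (np.float32(267.63), 24)]
```

Emit:
drive_tool:
  moves:
    - [[1,0.4,-1.5,0,0,0,15],[1,0.4,-2.5,0,0,0,15],[1,0.4,-3.2,0,0,0,15],[1,0.4,-3.2,0,0,0,15]]

```text
time_s: 27.05
position: [479.7, 219.4, 139.2]
ee_rot: [-0.019, 0.582, 0.813, -0.027]
wrist_force: [-0.5, -0.2, -2.0]
opening: 20.9
```

```bash
python3 - <<'E'
from h import *
s,r=tcp(); print("A53.5",s["position"]+53.5*r[:,2])
E
```

```text
t 27.05 pos [479.7 219.4 139.2] open 20.9 F [-0.5 -0.2 -2. ] j [ 0.28  0.2   1.86 -0.    1.15 -0.05]
A51.5 [476.5 218.3  87.8] tilt -3.8 jawaz 18.799999999999997
A53.5 [476.406379   218.22789382  85.83764434]
```

Emit:
drive_tool:
  moves:
    - [[-0.5,-0.2,-0.8,0,0,0,15],[-0.5,-0.2,-0.8,0,0,0,15],[-0.5,-0.2,-0.8,0,0,0,15]]

```text
time_s: 27.35
position: [479.6, 219.3, 138.9]
ee_rot: [-0.019, 0.582, 0.813, -0.026]
wrist_force: [-2.5, -0.8, 4.1]
opening: 21.1
```

Emit:
drive_tool:
  moves:
    - [[0,0,0,0,0,0,36],[0,0,0,0,0,0,36],[0,0,0,0,0,0,36],[0,0,0,0,0,0,36]]

```text
time_s: 27.75
position: [479.5, 219.2, 138.4]
ee_rot: [-0.019, 0.582, 0.813, -0.026]
wrist_force: [0.2, 0.4, 0.6]
opening: 35.2
```

```bash
python3 - <<'E'
from h import *
s,r=tcp(); print("A53.5",s["position"]+53.5*r[:,2])
c=cam("wrist")
for v in (165,175,195,205): print(edges(c,v,210,285))
print(arc(-.066,-.754,5,36,D=53.5))
E
```

```text
t 27.75 pos [479.5 219.2 138.4] open 35.2 F [0.2 0.4 0.6] j [ 0.28  0.2   1.86 -0.    1.15 -0.05]
A51.5 [476.3 218.1  87. ] tilt -3.7 jawaz 18.799999999999997
A53.5 [476.22417239 218.06953905  85.0096043 ]
[(np.float32(224.79), -14), (np.float32(227.52), 27), (np.float32(263.46), -37), (np.float32(267.82), 30)]
[(np.float32(212.77), -15), (np.float32(227.38), 31), (np.float32(263.16), -37), (np.float32(267.56), 16)]
[(np.float32(226.16), -25), (np.float32(266.96), 28)]
[(np.float32(226.5), -24), (np.float32(266.85), 27)]
[[6.9, 2.4, -1.0, -0.044, 0.13, 0, 36], [13.6, 4.6, -3.0, -0.089, 0.261, 0, 36], [20.0, 6.8, -5.9, -0.133, 0.391, 0, 36], [25.9, 8.8, -9.7, -0.177, 0.521, 0, 36], [31.3, 10.7, -14.4, -0.222, 0.651, 0, 36]]
```

Emit:
drive_tool:
  moves:
    - [[6.9,2.4,-1.0,-0.044,0.13,0,36],[13.6,4.6,-3.0,-0.089,0.261,0,36],[20.0,6.8,-5.9,-0.133,0.391,0,36],[25.9,8.8,-9.7,-0.177,0.521,0,36],[31.3,10.7,-14.4,-0.222,0.651,0,36],[31.3,10.7,-14.4,-0.222,0.651,0,36],[31.3,10.7,-14.4,-0.222,0.651,0,36]]

```text
time_s: 28.5
position: [510.2, 229.8, 122.1]
ee_rot: [-0.214, 0.541, 0.756, -0.299]
wrist_force: [-1.3, -0.7, -0.7]
opening: 35.8
```

```bash
python3 - <<'E'
from h import *
s,r=tcp(); c=cam("wrist"); crop(c,"w16",200,120,120,110,6)
A=np.array([476,218.1,85.])
for v in (160,165,170,175,195,205): print(v,edges(c,v,205,285))
for v in (160,165,170,175):
  e=edges(c,v,235,285); f=[x for x,q in e if q<0][0]; sr=[x for x,q in e if q>0 and x>260][0]
  print(f,sr,roll_fit(c,v,sr-42.4,sr,None,f,A))
print(np.array(arc(-.75,.5,9,36,D=53.5)))
E
```

```text
t 28.5 pos [510.2 229.8 122.1] open 35.8 F [-1.3 -0.7 -0.7] j [ 0.29  0.74  1.3  -0.02  1.85 -0.03]
A51.5 [476.9 218.4  84.5] tilt -43.2 jawaz 18.799999999999997
160 [(np.float32(248.43), -30), (np.float32(266.23), 22), (np.float32(270.98), 18)]
165 [(np.float32(218.85), -14), (np.float32(221.65), 31), (np.float32(224.2), -17), (np.float32(248.44), -30), (np.float32(266.1), 23), (np.float32(270.84), 15)]
170 [(np.float32(221.6), 30), (np.float32(226.08), -20), (np.float32(248.37), -30), (np.float32(266.11), 23)]
175 [(np.float32(222.87), 32), (np.float32(226.19), -22), (np.float32(248.37), -31), (np.float32(265.93), 23)]
195 [(np.float32(218.24), -22), (np.float32(224.1), -28), (np.float32(265.93), 19)]
205 [(np.float32(224.34), -26), (np.float32(265.94), 17), (np.float32(267.61), 15)]
248.43 266.23 (array([-0.88, -4.8 , -0.73]), array([-0.  ,  0.  ,  0.  , -0.04]))
248.44 266.1 (array([-0.47, -4.42, -0.2 ]), array([-0.  ,  0.  , -0.  , -0.01]))
248.37 266.11 (array([ 0.  , -4.62,  0.29]), array([ 0.  , -0.  , -0.  ,  0.01]))
248.37 265.93 (array([ 0.4 , -4.13,  0.85]), array([ 0.01, -0.  , -0.  ,  0.04]))
[[-5.500e+00 -1.900e+00  4.700e+00  4.500e-02 -1.310e-01  0.000e+00
   3.600e+01]
 [-1.150e+01 -3.900e+00  8.500e+00  9.000e-02 -2.630e-01  0.000e+00
   3.600e+01]
 [-1.790e+01 -6.100e+00  1.140e+01  1.340e-01 -3.940e-01  0.000e+00
   3.600e+01]
 [-2.470e+01 -8.400e+00  1.330e+01  1.790e-01 -5.260e-01  0.000e+00
   3.600e+01]
 [-3.170e+01 -1.080e+01  1.430e+01  2.240e-01 -6.570e-01  0.000e+00
   3.600e+01]
 [-3.870e+01 -1.320e+01  1.420e+01  2.690e-01 -7.890e-01  0.000e+00
   3.600e+01]
 [-4.570e+01 -1.560e+01  1.300e+01  3.130e-01 -9.200e-01  0.000e+00
   3.600e+01]
 [-5.240e+01 -1.790e+01  1.090e+01  3.580e-01 -1.052e+00  0.000e+00
   3.600e+01]
 [-5.880e+01 -2.000e+01  7.800e+00  4.030e-01 -1.183e+00  0.000e+00
   3.600e+01]]
```

View pics/w16.png

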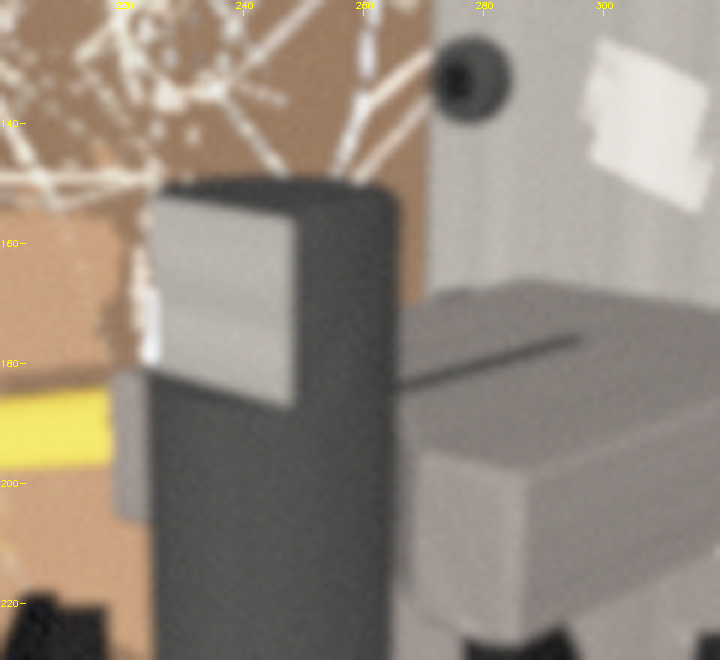

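Emit:
drive_tool:
  moves:
    - [[-5.5,-1.9,4.7,0.045,-0.131,0,36],[-11.5,-3.9,8.5,0.09,-0.263,0,36],[-17.9,-6.1,11.4,0.134,-0.394,0,36],[-24.7,-8.4,13.3,0.179,-0.526,0,36],[-31.7,-10.8,14.3,0.224,-0.657,0,36],[-38.7,-13.2,14.2,0.269,-0.789,0,36],[-45.7,-15.6,13,0.313,-0.92,0,36],[-52.4,-17.9,10.9,0.358,-1.052,0,36],[-58.8,-20,7.8,0.403,-1.183,0,36],[-58.8,-20,7.8,0.403,-1.183,0,36],[-58.8,-20,7.8,0.403,-1.183,0,36]]

```text
time_s: 29.65
position: [452.1, 210.0, 134.2]
ee_rot: [0.144, 0.564, 0.788, 0.201]
wrist_force: [0.6, 0.0, 0.6]
opening: 35.9
```

```bash
python3 - <<'E'
from h import *
s,r=tcp(); c=cam("wrist"); crop(c,"w17",200,120,120,110,6)
A=np.array([476,218.1,85.])
for v in (160,165,170,175,195,205): print(v,edges(c,v,205,295))
E
```

```text
t 29.65 pos [452.1 210.  134.2] open 35.9 F [0.6 0.  0.6] j [ 0.26 -0.17  2.32  0.07  0.5  -0.12]
A51.5 [475.4 217.9  89. ] tilt 28.6 jawaz 18.799999999999997
160 [(np.float32(225.22), -47), (np.float32(233.41), 41), (np.float32(266.13), -18)]
165 [(np.float32(225.01), -24), (np.float32(233.49), 41), (np.float32(266.46), -12)]
170 [(np.float32(225.02), -16), (np.float32(233.6), 38), (np.float32(266.82), -20)]
175 [(np.float32(225.14), -12), (np.float32(233.77), 42), (np.float32(266.68), -17)]
195 [(np.float32(211.02), -14), (np.float32(225.26), -16), (np.float32(265.72), 35), (np.float32(280.38), -15)]
205 [(np.float32(209.16), -13), (np.float32(225.66), -15), (np.float32(265.54), 32)]
```

View pics/w17.png

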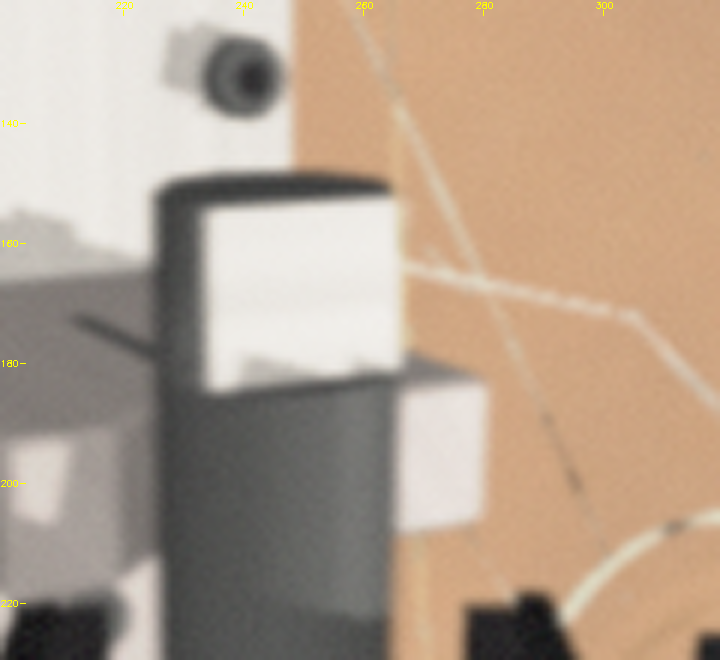

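```bash
python3 - <<'E'
from h import *
s,r=tcp(); c=cam("wrist"); A=np.array([476,218.1,85.])
for v in (160,165,170,175):
  e=edges(c,v,215,255); sl=e[0][0]; f=e[1][0]
  print(f,sl,roll_fit(c,v,sl,sl+41.8,f,None,A))
# also at row 195 check widths
print(proj(c,A+YF*53), proj(c,A+YF*37))
print(arc(.5,.03,3,36,D=53.5))
E
```

```text
t 29.7 pos [453.8 210.4 135.2] open 35.8 F [1.1 0.3 0.9] j [ 0.26 -0.17  2.32  0.07  0.5  -0.12]
A51.5 [477.2 218.3  90. ] tilt 28.7 jawaz 18.799999999999997
228.74 220.39 (array([ 1.94, -5.08,  0.17]), array([ 0.  , -0.  , -0.  ,  0.01]))
228.83 220.21 (array([ 1.53, -4.17,  0.72]), array([ 0.01, -0.01, -0.  ,  0.04]))
228.96 220.28 (array([ 1.24, -3.99,  1.33]), array([ 0.01, -0.01, -0.  ,  0.07]))Traceback (most recent call last):
  File "<stdin>", line 4, in <module>
IndexError: list index out of range
```

Emit:
drive_tool:
  moves:
    - [[7,2.4,3.5,-0.051,0.148,0,36],[14.2,4.8,5.6,-0.101,0.297,0,36],[22.4,7.6,6,-0.152,0.445,0,36],[22.4,7.6,6,-0.152,0.445,0,36],[22.4,7.6,6,-0.152,0.445,0,36],[22.4,7.6,6,-0.152,0.445,0,36]]

```text
time_s: 30.35
position: [473.9, 217.4, 137.5]
ee_rot: [0.008, 0.582, 0.813, 0.011]
wrist_force: [-0.1, 0.0, -0.5]
opening: 35.8
```

```bash
python3 - <<'E'
from h import *
s,r=tcp(); c=cam("wrist"); A=np.array([476,218.1,85.]); print("A53.5",s["position"]+53.5*r[:,2])
for v in (165,175,195,205): print(v,edges(c,v,205,295))
E
```

```text
t 30.35 pos [473.9 217.4 137.5] open 35.8 F [-0.1  0.  -0.5] j [ 0.28  0.13  1.94  0.    1.04 -0.05]
A51.5 [475.2 217.9  86. ] tilt 1.6 jawaz 18.799999999999997
A53.5 [475.26195521 217.88807821  83.9885066 ]
165 [(np.float32(226.86), -26), (np.float32(229.86), 37), (np.float32(266.45), -37), (np.float32(269.83), 31), (np.float32(277.29), 16)]
175 [(np.float32(208.8), -22), (np.float32(226.79), -12), (np.float32(229.89), 37), (np.float32(266.2), -38), (np.float32(269.52), 15), (np.float32(283.5), 26)]
195 [(np.float32(227.78), -23), (np.float32(268.83), 28), (np.float32(277.75), 15)]
205 [(np.float32(227.85), -23), (np.float32(268.49), 24), (np.float32(280.57), 13)]
```

Emit:
drive_tool:
  moves:
    - [[0.5,0.2,1,0,0,0,36],[0.5,0.2,1,0,0,0,36],[0.5,0.2,1,0,0,0,18],[0.5,0.2,1,0,0,0,18],[0.5,0.2,1,0,0,0,18],[0.5,0.2,1,0,0,0,18]]
  newtons: 15

```text
time_s: 31.0
position: [474.5, 217.6, 139.0]
ee_rot: [0.008, 0.582, 0.813, 0.01]
wrist_force: [-2.7, -1.4, 3.6]
opening: 21.3
```

```bash
python3 - <<'E'
from h import *
s,r=tcp(); c=cam("wrist"); A=np.array([476,218.1,85.]); print("A53.5",s["position"]+53.5*r[:,2])
for v in (165,175,195,205): print(v,edges(c,v,205,295))
E
```

```text
t 31.0 pos [474.5 217.6 139. ] open 21.3 F [-2.7 -1.4  3.6] j [ 0.28  0.13  1.94  0.    1.05 -0.05]
A51.5 [475.8 218.   87.5] tilt 1.5 jawaz 18.799999999999997
A53.5 [475.82365379 218.05412709  85.47720261]
165 [(np.float32(226.09), -24), (np.float32(229.04), 39), (np.float32(265.3), -37), (np.float32(268.62), 27), (np.float32(276.81), 17)]
175 [(np.float32(208.2), -22), (np.float32(229.01), 39), (np.float32(264.98), -40), (np.float32(268.38), 16), (np.float32(282.99), 29)]
195 [(np.float32(227.14), -23), (np.float32(267.76), 27), (np.float32(276.33), 15)]
205 [(np.float32(227.22), -23), (np.float32(267.49), 24), (np.float32(273.92), 13)]
```

Emit:
drive_tool:
  moves:
    - [[0,0,3,0,0,0,15],[0,0,4,0,0,0,15],[4.2,1.4,4,-0.028,0.083,0,15],[4.2,1.4,4,-0.028,0.083,0,15],[4.2,1.4,4,-0.028,0.083,0,15],[4.2,1.4,2,-0.028,0.083,0,15],[4.2,1.4,1.2,-0.028,0.083,0,15],[4.2,1.4,1.2,-0.028,0.083,0,15]]
  newtons: 30

```text
time_s: 31.85
position: [478.5, 219.0, 139.8]
ee_rot: [-0.018, 0.582, 0.813, -0.025]
wrist_force: [0.3, 0.4, -2.7]
opening: 21.0
```

```bash
python3 - <<'E'
from h import *
s,r=tcp(); c=cam("wrist"); A=np.array([476,218.1,85.]); print("A53.5",s["position"]+53.5*r[:,2])
for v in (165,175,195,205): print(v,edges(c,v,205,295))
E
```

```text
t 31.85 pos [478.5 219.  139.8] open 21.0 F [ 0.3  0.4 -2.7] j [ 0.28  0.19  1.87 -0.    1.14 -0.05]
A51.5 [475.6 218.   88.4] tilt -3.5 jawaz 18.799999999999997
A53.5 [475.4441411  217.91608111  86.41564432]
165 [(np.float32(225.97), -21), (np.float32(228.97), 38), (np.float32(265.04), -38), (np.float32(268.42), 28), (np.float32(285.03), 18)]
175 [(np.float32(214.04), -15), (np.float32(225.96), -12), (np.float32(228.99), 40), (np.float32(264.95), -40), (np.float32(268.23), 18), (np.float32(288.67), 35)]
195 [(np.float32(227.12), -24), (np.float32(267.8), 25), (np.float32(294.05), 32)]
205 [(np.float32(227.23), -24), (np.float32(267.48), 23), (np.float32(293.7), 30)]
```

Free and 1 mm above the seat. I'll lower the last bit and release.

Emit:
drive_tool:
  moves:
    - [[0,0,-0.7,0,0,0,15],[0,0,-1.2,0,0,0,15],[0,0,-1.2,0,0,0,15]]

```text
time_s: 32.2
position: [479.0, 219.1, 139.0]
ee_rot: [-0.018, 0.582, 0.813, -0.025]
wrist_force: [-0.8, -0.4, -1.1]
opening: 21.2
```

Emit:
drive_tool:
  moves:
    - [[0,0,0,0,0,0,22],[0,0,0,0,0,0,24],[0,0,0,0,0,0,36],[0,0,0,0,0,0,36],[0,0,0,0,0,0,36]]

```text
time_s: 32.7
position: [479.2, 219.2, 139.0]
ee_rot: [-0.018, 0.582, 0.813, -0.025]
wrist_force: [-0.0, 0.2, -0.4]
opening: 34.7
```

```bash
python3 - <<'E'
from h import *
s,r=tcp(); c=cam("wrist"); print("A53.5",s["position"]+53.5*r[:,2])
for v in (165,175,195,205): print(v,edges(c,v,205,295))
E
```

```text
t 32.7 pos [479.2 219.2 139. ] open 34.7 F [-0.   0.2 -0.4] j [ 0.28  0.19  1.87 -0.    1.14 -0.05]
A51.5 [476.2 218.1  87.6] tilt -3.5 jawaz 18.799999999999997
A53.5 [476.12496253 218.09651326  85.62778538]
165 [(np.float32(225.31), -18), (np.float32(228.28), 35), (np.float32(264.7), -42), (np.float32(267.96), 31), (np.float32(284.3), 16)]
175 [(np.float32(212.85), -16), (np.float32(228.52), 33), (np.float32(264.48), -37), (np.float32(267.9), 18), (np.float32(287.69), 37)]
195 [(np.float32(226.64), -24), (np.float32(267.07), 27), (np.float32(292.91), 32)]
205 [(np.float32(226.82), -24), (np.float32(266.91), 26), (np.float32(292.31), 30)]
```

Emit:
drive_tool:
  moves:
    - [[6.9,2.4,-1.0,-0.044,0.13,0,36],[13.6,4.6,-3.0,-0.089,0.261,0,36],[20.0,6.8,-5.9,-0.133,0.391,0,36],[25.9,8.8,-9.7,-0.177,0.521,0,36],[31.3,10.7,-14.4,-0.222,0.651,0,36],[31.3,10.7,-14.4,-0.222,0.651,0,36],[31.3,10.7,-14.4,-0.222,0.651,0,36]]

```text
time_s: 33.45
position: [509.9, 229.7, 122.6]
ee_rot: [-0.213, 0.541, 0.757, -0.298]
wrist_force: [0.1, 0.6, -0.2]
opening: 35.8
```

```bash
python3 - <<'E'
from h import *
s,r=tcp(); c=cam("wrist"); crop(c,"w18",200,120,120,110,6)
A=np.array([476,218.1,85.])
for v in (160,165,170,175):
  e=edges(c,v,235,285); f=[x for x,q in e if q<0][0]; sr=[x for x,q in e if q>0 and x>260][0]
  print(f,sr,roll_fit(c,v,sr-42.4,sr,None,f,A))
# y-centring: end-top edge and wall
for s_ in (53,): print(proj(c,A+YF*53+11*(np.sin(.75)*XF+np.cos(.75)*np.array([0,0,1]))))
print(proj(c,A+YF*36+25*XF+[0,0,-2]),proj(c,A+YF*21+25*XF+[0,0,-2]))
E
```

```text
t 33.45 pos [509.9 229.7 122.6] open 35.8 F [ 0.1  0.6 -0.2] j [ 0.29  0.73  1.31 -0.02  1.85 -0.03]
A51.5 [476.7 218.3  84.9] tilt -43.0 jawaz 18.799999999999997
251.0 267.1 (array([-0.79, -0.84, -0.73]), array([-0.  ,  0.  , -0.  , -0.04]))
251.03 267.01 (array([-0.36, -0.52, -0.21]), array([-0.  ,  0.  ,  0.  , -0.01]))
251.06 266.93 (array([ 0.07, -0.22,  0.32]), array([ 0.  , -0.  , -0.  ,  0.02]))
251.04 266.85 (array([ 0.5 , -0.05,  0.84]), array([ 0.01, -0.  , -0.  ,  0.04]))
[[245.97116045 161.63904544]]
[[286.99030861 198.47191758]] [[285.81417241 227.53333472]]
```

View pics/w18.png

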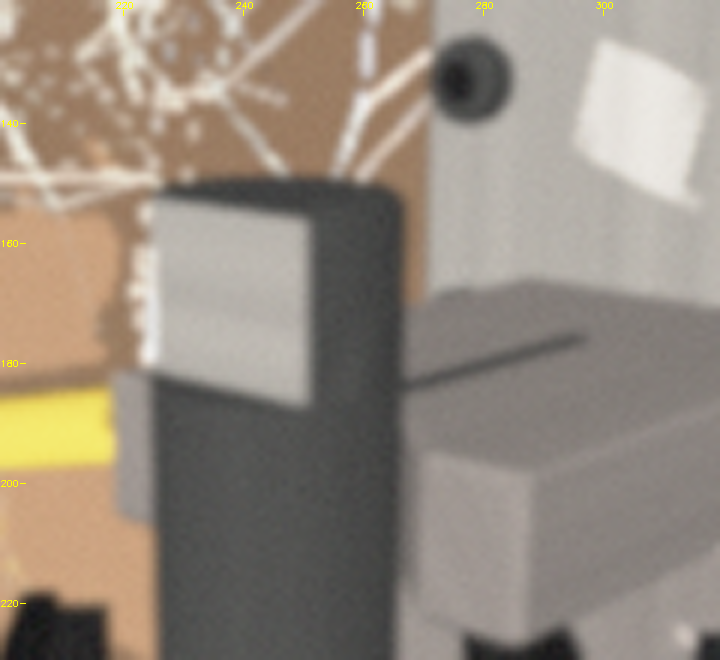

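```bash
python3 - <<'E'
from h import *
c=cam("wrist"); A=np.array([475.8,218.1,85.]); a=np.radians(56.5)
n=11*(np.sin(a)*XF+np.cos(a)*np.array([0,0,1]))
for d in (-4,-2,0,2): print(d,proj(c,A+YF*(53+d)+n),proj(c,A+YF*(37+d)+n))
print(proj(c,A+YF*36+25*XF+[0,0,-2]),proj(c,A+YF*21+25*XF+[0,0,-2]))
g=cv2.cvtColor(c["img"],cv2.COLOR_RGB2GRAY).astype(int)
print(g[148:162,247],g[180:196,247]); print(g[190:204,284])
E
```

```text
-4 [[252.86308527 168.90166033]] [[252.66465786 200.08573753]]
-2 [[252.88875866 164.86693061]] [[252.68880511 196.29085064]]
0 [[252.91463293 160.80062998]] [[252.71313557 192.46717075]]
2 [[252.94071047 156.70238642]] [[252.73765133 188.61436893]]
[[288.1109605  197.22084232]] [[286.91802153 225.93490821]]
[132  89  71  66  67  70 100 138 170 179 183 181 182 183] [182 180 181 178 169 139 100  84  82  85  80  82  83  83  83  82]
[125 124 128 127 128 132 139 156 161 161 157 155 154 156]
```

```bash
python3 - <<'E'
from h import *
s,r=tcp()
a=arc(-.75,0,6,36,D=53.5); b=np.array([475.7,218,138.5])-s["position"]-a[-1][:3]; print(b); print(arc(-.75,0,6,36,D=53.5,base=b))
E
```

```text
t 33.55 pos [510.5 230.  126. ] open 36.1 F [1.6 0.1 0.1] j [ 0.29  0.73  1.31 -0.02  1.85 -0.03]
A51.5 [477.5 218.7  88.1] tilt -42.7 jawaz 18.900000000000006
[-0.32409063 -0.18317545 -1.86572399]
[[-5.2, -1.8, 2.4, 0.04, -0.118, 0, 36], [-10.6, -3.7, 5.9, 0.081, -0.237, 0, 36], [-16.3, -5.6, 8.8, 0.121, -0.355, 0, 36], [-22.3, -7.7, 10.8, 0.161, -0.473, 0, 36], [-28.5, -9.8, 12.1, 0.202, -0.592, 0, 36], [-34.8, -11.9, 12.5, 0.242, -0.71, 0, 36]]
```

Emit:
drive_tool:
  moves:
    - [[-5.2,-1.8,3.4,0.04,-0.118,0,36],[-10.6,-3.7,6.4,0.081,-0.237,0,36],[-16.3,-5.6,8.8,0.121,-0.355,0,36],[-22.3,-7.7,10.8,0.161,-0.473,0,36],[-28.5,-9.8,12.1,0.202,-0.592,0,36],[-34.8,-11.9,12.5,0.242,-0.71,0,36],[-34.8,-11.9,12.5,0.242,-0.71,0,36],[-34.8,-11.9,12.5,0.242,-0.71,0,36],[-34.8,-11.9,12.5,0.242,-0.71,0,36]]

```text
time_s: 34.45
position: [477.3, 218.3, 139.0]
ee_rot: [0.001, 0.582, 0.813, 0.001]
wrist_force: [0.8, -0.6, -0.8]
opening: 36.1
```

```bash
python3 - <<'E'
from h import *
s,r=tcp(); c=cam("wrist"); crop(c,"w19",200,120,120,110,6); A=np.array([475.8,218.1,85.])
for v in (165,175,195,205): print(v,edges(c,v,205,295))
a=np.radians(56.5)
for d in (0,2,4): print(d,proj(c,A+YF*(53+d)+[0,0,6]),proj(c,A+YF*(37+d)+[0,0,6]))
print(proj(c,A+YF*36+17*XF+[0,0,-2]),proj(c,A+YF*21+17*XF+[0,0,-2]))
g=cv2.cvtColor(c["img"],cv2.COLOR_RGB2GRAY).astype(int)
print(g[148:162,246],g[180:196,246]); print(g[180:222,280])
E
```

```text
t 34.45 pos [477.3 218.3 139. ] open 36.1 F [ 0.8 -0.6 -0.8] j [ 0.28  0.15  1.92 -0.    1.07 -0.05]
A51.5 [477.5 218.4  87.5] tilt 0.2 jawaz 18.799999999999997
165 [(np.float32(223.01), -24), (np.float32(226.19), 37), (np.float32(262.6), -39), (np.float32(265.47), 22), (np.float32(276.53), 18)]
175 [(np.float32(206.73), -19), (np.float32(223.12), -14), (np.float32(226.35), 35), (np.float32(262.37), -37), (np.float32(265.21), 17), (np.float32(282.06), 29)]
195 [(np.float32(223.9), -24), (np.float32(264.67), 25)]
205 [(np.float32(224.03), -24), (np.float32(264.24), 26), (np.float32(282.19), 16)]
0 [[241.9288496  158.80461712]] [[242.06620647 189.59619312]]
2 [[241.91109209 154.82387715]] [[242.04948062 185.84672399]]
4 [[241.89319893 150.81273134]] [[242.0326308  182.06946458]]
[[273.50743734 187.43575795]] [[272.82145638 213.37667679]]
[167  95  58  61  71 113 160 182 186 184 185 187 188 189] [182 181 171 139  97  74  72  78  80  80  79  81  78  80  77  78]
[117 118 118 120 120 120 125 143 156 163 162 171 173 169 165 169 164 158
 152 157 155 153 153 156 154 154 155 157 160 165 172 174 179 197 217 225
 227 229 228 220 173 107]
```

View pics/w19.png

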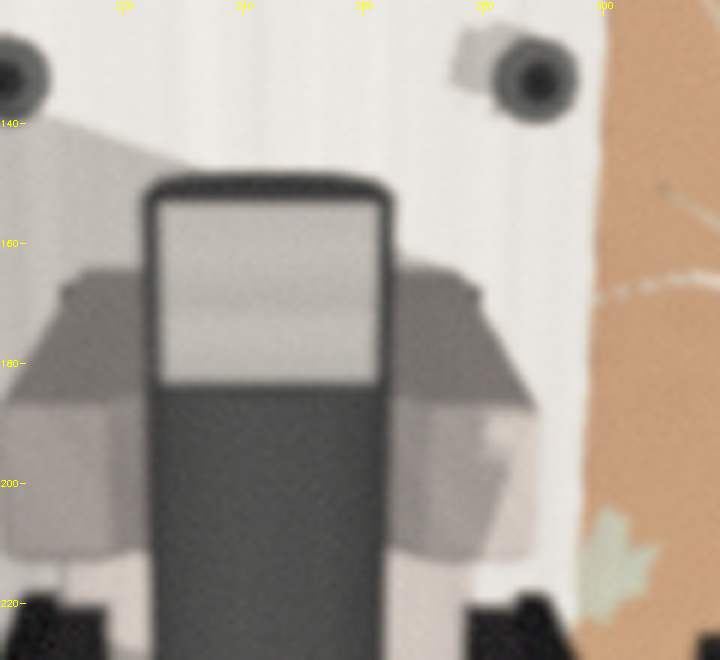

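Emit:
drive_tool:
  moves:
    - [[-1,-0.4,-0.5,0,0,0,36],[-1,-0.4,-0.5,0,0,0,36],[-1,-0.4,-0.5,0,0,0,36],[-1,-0.4,-0.5,0,0,0,36]]
  newtons: 15

```text
time_s: 34.9
position: [474.6, 217.5, 136.1]
ee_rot: [0.0, 0.582, 0.813, -0.0]
wrist_force: [-0.5, -0.1, -0.7]
opening: 36.3
```

```bash
python3 - <<'E'
from h import *
s,r=tcp(); c=cam("wrist")
for v in (195,205): print(v,edges(c,v,205,275))
E
```

```text
t 34.9 pos [474.6 217.5 136.1] open 36.3 F [-0.5 -0.1 -0.7] j [ 0.28  0.15  1.92 -0.    1.07 -0.05]
A51.5 [474.6 217.5  84.6] tilt 0.0 jawaz 18.799999999999997
195 [(np.float32(229.19), -23), (np.float32(270.7), 26)]
205 [(np.float32(229.48), -23), (np.float32(270.24), 25)]
```

Emit:
drive_tool:
  moves:
    - [[1,0.35,2,0,0,0,36],[1,0.35,2,0,0,0,36],[1,0.35,2,0,0,0,36],[1,0.35,2,0,0,0,36]]

```text
time_s: 35.35
position: [475.5, 217.8, 138.5]
ee_rot: [0.0, 0.582, 0.813, 0.0]
wrist_force: [-0.6, -0.6, -0.2]
opening: 36.0
```

```bash
python3 - <<'E'
from h import *
s,r=tcp(); c=cam("wrist")
for v in (165,175,195,205): print(v,edges(c,v,205,275))
E
```

```text
t 35.35 pos [475.5 217.8 138.5] open 36.0 F [-0.6 -0.6 -0.2] j [ 0.28  0.15  1.92 -0.    1.07 -0.05]
A51.5 [475.6 217.8  87. ] tilt 0.1 jawaz 18.799999999999997
165 [(np.float32(226.61), -24), (np.float32(229.9), 41), (np.float32(266.5), -36), (np.float32(269.28), 29)]
175 [(np.float32(210.03), -19), (np.float32(226.71), -15), (np.float32(230.13), 37), (np.float32(266.24), -38), (np.float32(269.2), 16)]
195 [(np.float32(227.52), -24), (np.float32(268.33), 25)]
205 [(np.float32(227.67), -24), (np.float32(267.95), 29)]
```

Centred at 247.9, good. Close, lift 4, shift by -2.6 along the V, lower and release.

Emit:
drive_tool:
  moves:
    - [[0,0,0,0,0,0,18],[0,0,0,0,0,0,18],[0,0,0,0,0,0,18],[0,0,0,0,0,0,18],[0,0,0,0,0,0,18]]

```text
time_s: 35.9
position: [475.7, 217.9, 138.5]
ee_rot: [0.001, 0.582, 0.813, 0.001]
wrist_force: [1.1, 0.9, -2.2]
opening: 21.5
```

Emit:
drive_tool:
  moves:
    - [[0,0,3,0,0,0,15],[0,0,4,0,0,0,15],[0.8,-2.5,4,0,0,0,15],[0.8,-2.5,4,0,0,0,15],[0.8,-2.5,4,0,0,0,15],[0.8,-2.5,2,0,0,0,15],[0.8,-2.5,1.2,0,0,0,15],[0.8,-2.5,1.2,0,0,0,15]]
  newtons: 30

```text
time_s: 36.7
position: [476.1, 215.3, 139.3]
ee_rot: [0.0, 0.582, 0.813, 0.0]
wrist_force: [1.0, 0.9, -3.4]
opening: 21.5
```

```bash
python3 - <<'E'
from h import *
s,r=tcp(); c=cam("wrist")
for v in (165,175,195,205): print(v,edges(c,v,205,275))
E
```

```text
t 36.7 pos [476.1 215.3 139.3] open 21.5 F [ 1.   0.9 -3.4] j [ 0.27  0.14  1.92 -0.    1.08 -0.05]
A51.5 [476.1 215.3  87.8] tilt 0.0 jawaz 18.799999999999997
165 [(np.float32(212.73), -26), (np.float32(226.06), -17), (np.float32(229.36), 36), (np.float32(265.81), -40), (np.float32(269.04), 17)]
175 [(np.float32(208.02), -16), (np.float32(226.18), -14), (np.float32(229.43), 35), (np.float32(265.68), -42), (np.float32(268.8), 16)]
195 [(np.float32(226.84), -23), (np.float32(267.77), 25)]
205 [(np.float32(227.15), -25), (np.float32(267.47), 25)]
```

Emit:
drive_tool:
  moves:
    - [[0.2,0.1,-0.7,0,0,0,15],[0.2,0.1,-1.2,0,0,0,15],[0.2,0.1,-1.2,0,0,0,15]]

```text
time_s: 37.05
position: [476.6, 215.5, 138.5]
ee_rot: [0.0, 0.582, 0.813, 0.0]
wrist_force: [0.6, 0.8, -2.8]
opening: 21.0
```

Emit:
drive_tool:
  moves:
    - [[0,0,0,0,0,0,22],[0,0,0,0,0,0,24],[0,0,0,0,0,0,36],[0,0,0,0,0,0,36],[0,0,0,0,0,0,36]]

```text
time_s: 37.55
position: [476.7, 215.5, 138.7]
ee_rot: [0.001, 0.582, 0.813, 0.0]
wrist_force: [-0.5, 0.0, -0.4]
opening: 34.6
```

```bash
python3 - <<'E'
from h import *
s,r=tcp(); c=cam("wrist"); crop(c,"w20",200,120,120,110,6); A=np.array([475.8,218.1,85.])
for v in (165,175,195,205): print(v,edges(c,v,205,275))
for d in (-2,0,2): print(d,proj(c,A+YF*(53+d)+[0,0,6]),proj(c,A+YF*(37+d)+[0,0,6]))
print(proj(c,A+YF*36+17*XF+[0,0,-2]),proj(c,A+YF*21+17*XF+[0,0,-2]))
g=cv2.cvtColor(c["img"],cv2.COLOR_RGB2GRAY).astype(int)
print(g[148:164,246],g[180:196,246]); print(g[175:222,280])
E
```

```text
t 37.55 pos [476.7 215.5 138.7] open 34.6 F [-0.5  0.  -0.4] j [ 0.27  0.15  1.92 -0.    1.07 -0.05]
A51.5 [476.8 215.5  87.2] tilt 0.1 jawaz 18.799999999999997
165 [(np.float32(211.55), -26), (np.float32(225.75), -16), (np.float32(229.12), 38), (np.float32(265.67), -41), (np.float32(268.81), 17)]
175 [(np.float32(206.68), -18), (np.float32(226.01), -14), (np.float32(229.23), 37), (np.float32(265.37), -38), (np.float32(268.22), 16)]
195 [(np.float32(226.74), -24), (np.float32(267.52), 23)]
205 [(np.float32(226.82), -25), (np.float32(267.19), 26)]
-2 [[245.07316384 157.91884858]] [[245.11385287 188.8286354 ]]
0 [[245.06790314 153.92251146]] [[245.1088985  185.06500242]]
2 [[245.06260217 149.89557644]] [[245.10390732 181.27340953]]
[[276.62699823 183.15050277]] [[275.85343116 209.36831859]]
[162 101  64  60  65 101 142 174 186 183 187 188 187 190 190 188] [185 182 180 168 121  80  73  76  78  78  82  84  81  79  82  82]
[119 118 117 118 119 116 117 125 139 152 154 153 155 156 154 156 158 153
 153 155 154 155 153 157 155 157 159 157 158 158 158 157 154 154 167 187
 200 201 202 203 201 203 204 203 187 149  92]
```

View pics/w20.png

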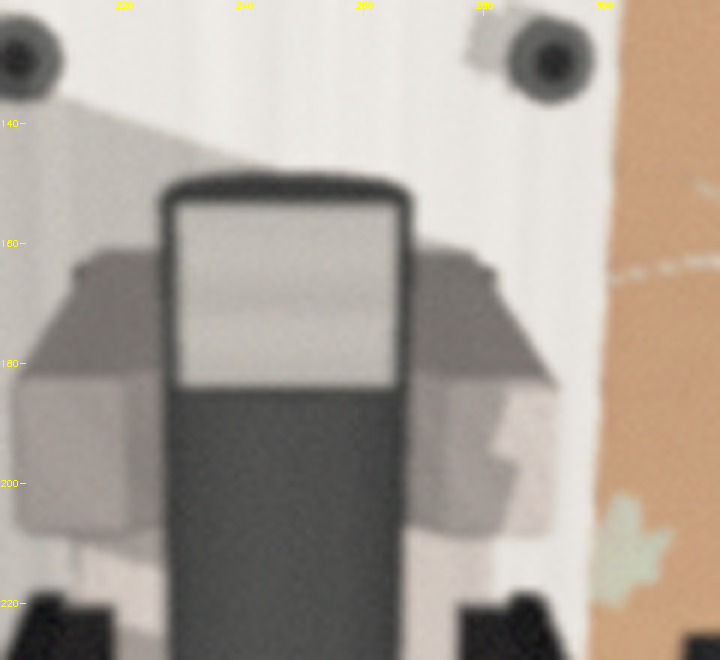

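Shaft 1 is now level (about -0.4° from the oblique view) and centred within about 0.3 mm. Going back for shaft 2.

Emit:
drive_tool:
  moves:
    - [[0,0,40,0,0,0,36],[0,0,90,0,0,0,36],[0,0,140,0,0,0,36],[5,-40,150,0,0,0.13,36],[10,-88,150,0,0,0.26,36],[15,-136,150,0,0,0.39,36],[20,-184,150,0,0,0.52,36],[24,-232,150,0,0,0.65,36],[28,-280,150,0,0,0.78,36],[32,-328,150,0,0,0.91,36],[36,-376,150,0,0,1.04,36],[40,-424,150,0,0,1.17,36]]

```text
time_s: 38.8
position: [515.7, -203.0, 288.7]
ee_rot: [0.001, 0.033, 0.999, 0.0]
wrist_force: [1.2, -0.2, 0.2]
opening: 35.7
```

Emit:
drive_tool:
  moves:
    - [[1,-48,0,0,0,0.02,36],[2,-96,0,0,0,0.02,36],[2,-140,0,0,0,0.02,36],[2,-140,0,0,0,0.02,36],[2,-140,0,0,0,0.02,36],[2,-140,0,0,0,0.02,36]]

```text
time_s: 39.4
position: [517.9, -340.0, 288.2]
ee_rot: [0.0, 0.026, 1.0, 0.001]
wrist_force: [-0.4, 0.7, -0.6]
opening: 35.8
```

```bash
python3 - <<'E'
from h import *
s,r=tcp(); c=cam("wrist"); cv2.imwrite("pics/w21.png",c["img"][:,:,::-1])
c=cam("scene"); crop(c,"c21",140,135,145,115,5)
E
```

```text
t 39.4 pos [ 517.9 -340.   288.2] open 35.8 F [-0.4  0.7 -0.6] j [-0.71  0.21  1.55  0.    1.39 -2.23]
A51.5 [ 517.9 -339.9  236.7] tilt 0.1 jawaz 87.0
```

View pics/w21.png

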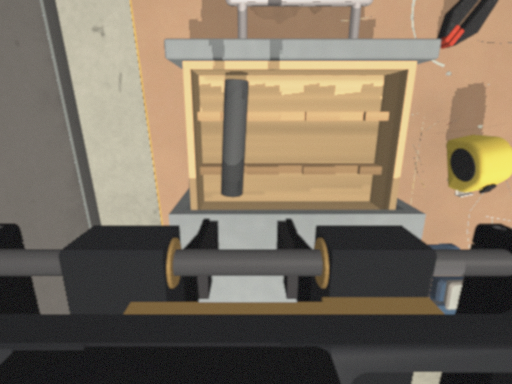

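View pics/c21.png

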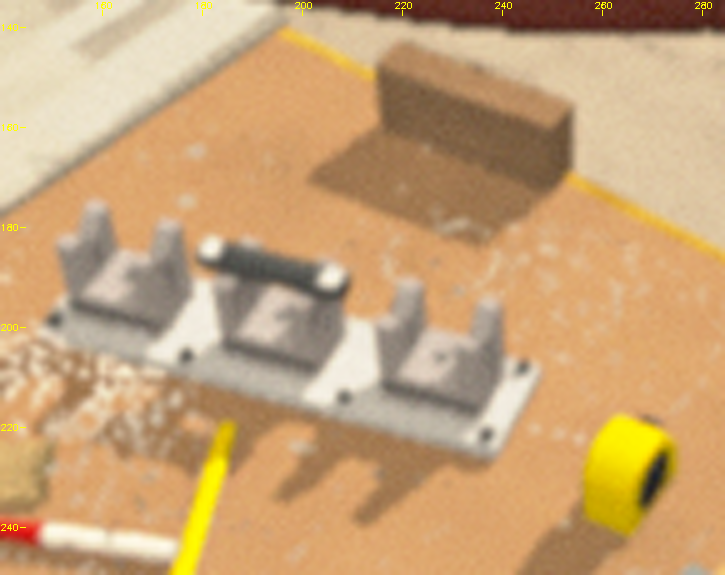

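```bash
python3 - <<'E'
from h import *
c=cam("wrist"); crop(c,"w21c",180,60,90,150,4)
for v in (90,105,130,145,155,180,190): print(v,edges(c,v,190,260,8))
E
```

```text
90 [(np.float32(190.95), -40), (np.float32(198.68), 19), (np.float32(220.28), 11), (np.float32(223.76), -48), (np.float32(247.51), 27)]
105 [(np.float32(191.73), -41), (np.float32(198.93), 26), (np.float32(222.85), -34), (np.float32(246.85), 31)]
130 [(np.float32(192.97), -40), (np.float32(200.33), 17), (np.float32(221.91), -29), (np.float32(245.3), 24)]
145 [(np.float32(193.72), -42), (np.float32(200.98), 23), (np.float32(221.51), -32), (np.float32(244.55), 26)]
155 [(np.float32(194.16), -40), (np.float32(201.42), 20), (np.float32(221.1), -32), (np.float32(243.97), 31)]
180 [(np.float32(195.31), -24), (np.float32(202.5), 21), (np.float32(220.68), -39), (np.float32(242.46), 30)]
190 [(np.float32(195.85), -25), (np.float32(202.87), 22), (np.float32(220.29), -34), (np.float32(241.85), 34)]
```

View pics/w21c.png

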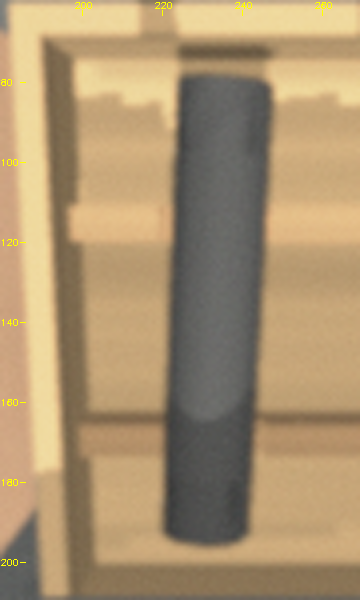

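```bash
python3 - <<'E'
from h import *
c=cam("wrist")
P=[px2z(c,*q,112) for q in ((235.8,78.2),(231.0,195))]; print(P,(P[0]+P[1])/2,np.linalg.norm(P[0]-P[1]))
P=[px2z(c,*q,112) for q in ((234.85,105),(232.5,155))]; print(P)
print("wall rim inner",px2z(c,192.8,130,128),px2z(c,194.2,155,128))
E
```

```text
[array([ 416.30910209, -341.67042074,  112.        ]), array([ 524.04085148, -352.9945539 ,  112.        ])] [ 470.17497679 -347.33248732  112.        ] 108.32527784242413
[array([ 439.00983313, -343.91839331,  112.        ]), array([ 484.43688424, -348.96919569,  112.        ])]
wall rim inner [ 458.41791281 -381.34127519  128.        ] [ 480.35261071 -382.31969305  128.        ]
```

Emit:
drive_tool:
  moves:
    - [[-50.5,-7.5,-30,0,0,-0.045,32],[-50.5,-7.5,-60,0,0,-0.045,32],[-50.5,-7.5,-80,0,0,-0.045,32],[-50.5,-7.5,-80,0,0,-0.045,32],[-50.5,-7.5,-80,0,0,-0.045,32]]

```text
time_s: 40.1
position: [467.8, -348.1, 209.1]
ee_rot: [0.0, 0.048, 0.999, 0.0]
wrist_force: [0.7, -0.6, 0.4]
opening: 32.2
```

```bash
python3 - <<'E'
from h import *
s,r=tcp(); c=cam("wrist"); crop(c,"w22",160,100,170,130,4)
for v in (190,200,205,210): print(v,edges(c,v,180,290,8))
for h in (51,53.5,90): print(proj(c,s["position"]+r@np.array([40,0,h])))
P=[px2z(c,*q,112) for q in ((247,150),(247,205))]; print(P)
E
```

```text
t 40.1 pos [ 467.8 -348.1  209.1] open 32.2 F [ 0.7 -0.6  0.4] j [-0.78  0.19  1.72  0.    1.23 -2.25]
A51.5 [ 467.8 -348.1  157.6] tilt 0.0 jawaz 84.5
190 [(np.float32(187.94), -41), (np.float32(195.25), 29), (np.float32(224.69), -9), (np.float32(229.42), -41), (np.float32(260.31), 36)]
200 [(np.float32(189.03), -40), (np.float32(200.9), 17), (np.float32(229.25), -31), (np.float32(260.19), 26)]
205 [(np.float32(189.6), -39), (np.float32(201.3), 19), (np.float32(229.32), -31), (np.float32(260.06), 31)]
210 [(np.float32(179.99), 15), (np.float32(190.06), -40), (np.float32(201.87), 22), (np.float32(229.35), -33), (np.float32(259.92), 31)]
[[241.95663382 178.56503441]]
[[242.03854742 177.48444192]]
[[242.99290376 164.89470917]]
[array([ 419.56021531, -340.76804473,  112.        ]), array([ 458.14591687, -344.48773594,  112.        ])]
```

View pics/w22.png

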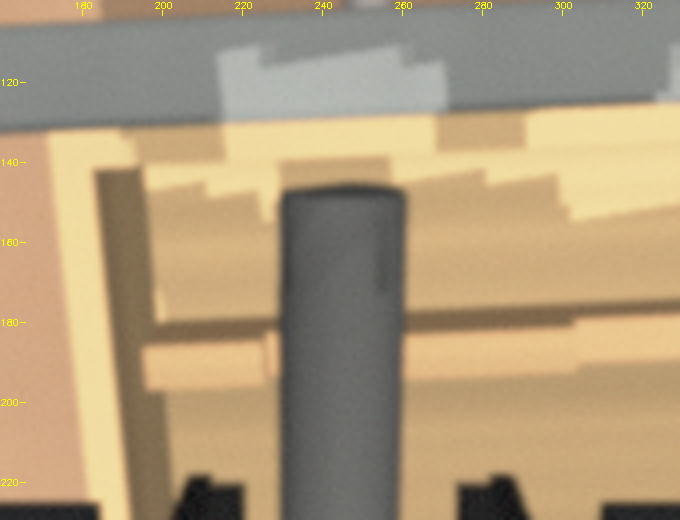

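Emit:
drive_tool:
  moves:
    - [[0,-1.2,-20,0,0,0,32],[0,-1.2,-35,0,0,0,32],[0,-1.2,-46,0,0,0,32],[0,-1.2,-46,0,0,0,32],[0,-1.2,-46,0,0,0,32]]

```text
time_s: 40.65
position: [467.5, -349.7, 162.5]
ee_rot: [0.0, 0.048, 0.999, 0.001]
wrist_force: [0.6, -1.5, -0.9]
opening: 31.9
```

```bash
python3 - <<'E'
from h import *
s,r=tcp(); c=cam("wrist")
for v in (190,200,205,210): print(v,edges(c,v,205,290,8))
E
```

```text
t 40.65 pos [ 467.5 -349.7  162.5] open 31.9 F [ 0.6 -1.5 -0.9] j [-0.78  0.25  1.75  0.    1.14 -2.25]
A51.5 [ 467.5 -349.6  111. ] tilt 0.1 jawaz 84.4
190 [(np.float32(226.99), -41), (np.float32(268.24), 34)]
200 [(np.float32(226.72), -18), (np.float32(268.31), 10)]
205 [(np.float32(223.23), 24), (np.float32(227.23), -46), (np.float32(267.88), 36), (np.float32(274.42), -13)]
210 [(np.float32(218.19), 16), (np.float32(221.89), -16), (np.float32(224.09), 14), (np.float32(227.38), -46), (np.float32(267.59), 38), (np.float32(275.32), -16)]
```

Centred at 247.5, so closing and lifting.

Emit:
drive_tool:
  moves:
    - [[0,0,0.5,0,0,0,15],[0,0,0.5,0,0,0,15],[0,0,0.5,0,0,0,15],[0,0,0.5,0,0,0,15],[0,0,15,0,0,0,15],[0,0,50,0,0,0,15],[0,0,90,0,0,0,15],[0,0,127,0,0,0,15],[0,0,127,0,0,0,15]]
  newtons: 30

```text
time_s: 41.6
position: [469.3, -351.6, 296.8]
ee_rot: [0.004, 0.048, 0.999, -0.003]
wrist_force: [0.7, -1.3, -1.9]
opening: 20.8
```

```bash
python3 - <<'E'
from h import *
s,r=tcp(); c=cam("wrist"); crop(c,"w23",210,140,75,95,7)
E
```

```text
t 41.6 pos [ 469.3 -351.6  296.8] open 20.8 F [ 0.7 -1.3 -1.9] j [-0.78  0.12  1.63  0.    1.38 -2.25]
A51.5 [ 469.7 -351.9  245.3] tilt -0.4 jawaz 84.4
```

View pics/w23.png

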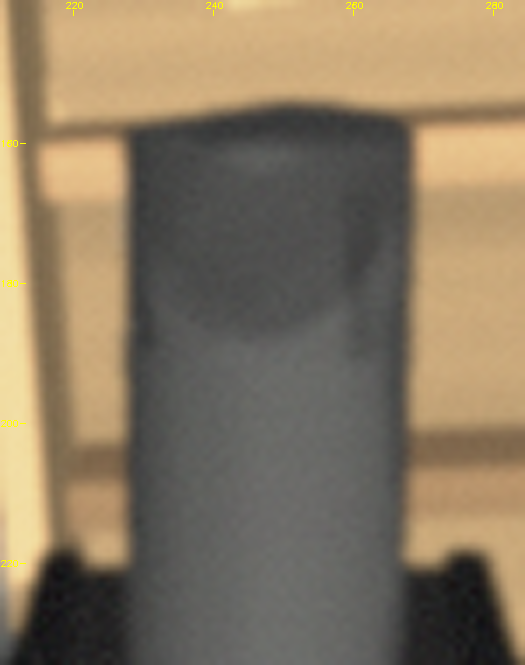

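Emit:
drive_tool:
  moves:
    - [[46,455,-10,0,0,-1.145,15],[46,455,-10,0,0,-1.145,15],[46,455,-10,0,0,-1.145,15],[46,455,-10,0,0,-1.145,15],[46,455,-10,0,0,-1.145,15],[46,455,-10,0,0,-1.145,15],[46,455,-10,0,0,-1.145,15],[46,455,-10,0,0,-1.145,15],[46,455,-10,0,0,-1.145,15],[46,455,-10,0,0,-1.145,15],[46,455,-10,0,0,-1.145,15],[46,455,-10,0,0,-1.145,15]]

```text
time_s: 42.85
position: [512.1, 105.9, 277.4]
ee_rot: [-0.001, 0.581, 0.814, -0.001]
wrist_force: [-0.7, -0.1, -3.0]
opening: 21.2
```

```bash
python3 - <<'E'
from h import *
s,r=tcp(); c=cam("wrist"); cv2.imwrite("pics/w24.png",c["img"][:,:,::-1])
E
```

```text
t 42.85 pos [512.1 105.9 277.4] open 21.2 F [-0.7 -0.1 -3. ] j [ 0.05 -0.01  1.81 -0.    1.35 -0.28]
A51.5 [512.  105.9 225.9] tilt -0.2 jawaz 19.0
```

View pics/w24.png

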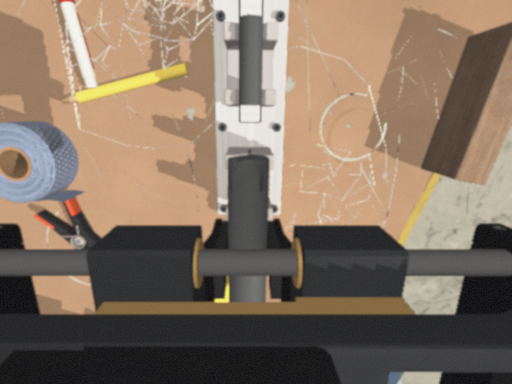

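```bash
python3 - <<'E'
from h import *
s,r=tcp()
print(arc(0,-.87,6,15,D=53.5,base=(0,0,-0)))
E
```

```text
t 42.9 pos [512.4 105.  277.7] open 21.2 F [-0.1 -1.2 -3.4] j [ 0.05 -0.01  1.81 -0.    1.35 -0.28]
A51.5 [512.3 105.  226.2] tilt -0.1 jawaz 18.900000000000006
[[7.3, 2.5, -0.6, -0.047, 0.137, 0, 15], [14.5, 4.9, -2.2, -0.094, 0.275, 0, 15], [21.3, 7.3, -5.0, -0.14, 0.412, 0, 15], [27.8, 9.5, -8.7, -0.187, 0.549, 0, 15], [33.6, 11.4, -13.5, -0.234, 0.686, 0, 15], [38.7, 13.2, -19.0, -0.281, 0.824, 0, 15]]
```

Tilting inward in the air and descending to about 20 mm above the seat.

Emit:
drive_tool:
  moves:
    - [[7.3,2.5,-20.6,-0.047,0.137,0,15],[14.5,4.9,-42.2,-0.094,0.275,0,15],[21.3,7.3,-65.0,-0.14,0.412,0,15],[27.8,9.5,-88.7,-0.187,0.549,0,15],[33.6,11.4,-113.5,-0.234,0.686,0,15],[38.7,13.2,-136,-0.281,0.824,0,15],[38.7,13.2,-136,-0.281,0.824,0,15],[38.7,13.2,-136,-0.281,0.824,0,15],[38.7,13.2,-136,-0.281,0.824,0,15]]

```text
time_s: 43.8
position: [553.6, 117.7, 147.1]
ee_rot: [-0.243, 0.529, 0.738, -0.34]
wrist_force: [-0.1, 0.3, -2.3]
opening: 21.2
```

```bash
python3 - <<'E'
from h import *
s,r=tcp();  print("A53.5",s["position"]+53.5*r[:,2]); c=cam("wrist"); crop(c,"w25",180,90,140,140,5)
s,r=tcp();
E
```

```text
t 43.8 pos [553.6 117.7 147.1] open 21.2 F [-0.1  0.3 -2.3] j [ 0.14  0.79  1.21 -0.16  1.99 -0.19]
A51.5 [516.6 105.1 113.6] tilt -49.4 jawaz 18.799999999999997
A53.5 [515.16053652 104.58564767 112.26309797]
t 43.85 pos [554.  118.  148.7] open 21.5 F [ 0.2  0.7 -2.3] j [ 0.14  0.79  1.21 -0.16  1.99 -0.19]
A51.5 [517.1 105.4 115. ] tilt -49.2 jawaz 18.799999999999997
```

View pics/w25.png

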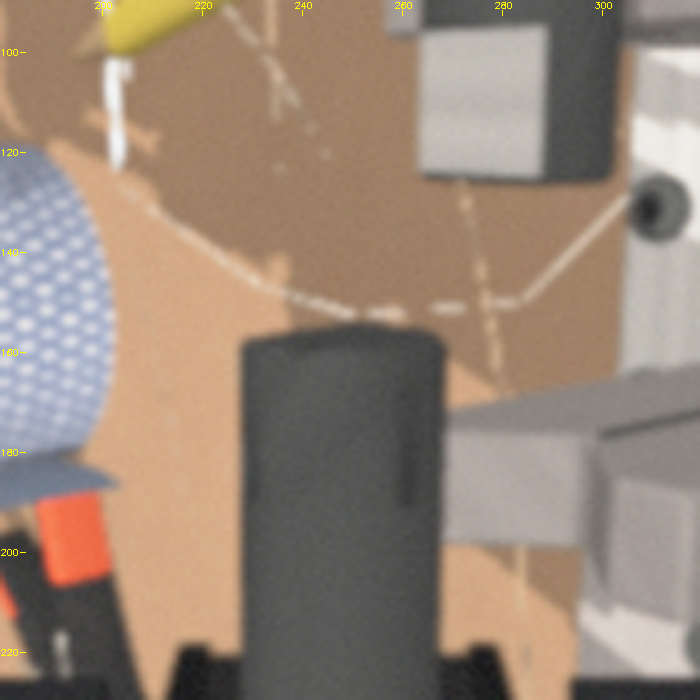

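Emit:
drive_tool:
  moves:
    - [[-1,-0.4,-12,0,0,0,15],[-1,-0.4,-20,0,0,0,15],[-1,-0.4,-25,0,0,0,15],[-1,-0.4,-27,0,0,0,15],[-1,-0.4,-27,0,0,0,15],[-1,-0.4,-27,0,0,0,15]]

```text
time_s: 44.45
position: [552.2, 118.3, 120.1]
ee_rot: [-0.244, 0.528, 0.738, -0.342]
wrist_force: [3.8, 1.4, 9.9]
opening: 21.0
```

```bash
python3 - <<'E'
from h import *
s,r=tcp();  print("A53.5",s["position"]+53.5*r[:,2])
E
```

```text
t 44.45 pos [552.2 118.3 120.1] open 21.0 F [3.8 1.4 9.9] j [ 0.14  0.83  1.21 -0.16  1.96 -0.18]
A51.5 [515.  105.6  86.8] tilt -49.7 jawaz 18.799999999999997
A53.5 [513.54933565 105.08297705  85.5134883 ]
```

Emit:
drive_tool:
  moves:
    - [[0.5,0.2,0.3,0,0,0,15],[0.5,0.2,0.3,0,0,0,24],[0.5,0.2,0.3,0,0,0,36],[0.5,0.2,0.3,0,0,0,36],[0.5,0.2,0.3,0,0,0,36]]

```text
time_s: 44.95
position: [551.3, 118.3, 116.6]
ee_rot: [-0.245, 0.528, 0.738, -0.343]
wrist_force: [-0.8, -0.5, 0.1]
opening: 34.5
```

```bash
python3 - <<'E'
from h import *
s,r=tcp();  print("A53.5",s["position"]+53.5*r[:,2]); c=cam("wrist")
for v in (195,205): print(v,edges(c,v,205,275))
a=arc(-.868,.5,11,36,D=53.5); b=np.array([514.5,104.4,85.2])-(s["position"]+53.5*r[:,2]); print(b); print(arc(-.868,.5,11,36,D=53.5))
E
```

```text
t 44.95 pos [551.3 118.3 116.6] open 34.5 F [-0.8 -0.5  0.1] j [ 0.14  0.83  1.21 -0.15  1.95 -0.18]
A51.5 [514.1 105.5  83.4] tilt -49.9 jawaz 18.900000000000006
A53.5 [512.61229383 105.04031574  82.07920674]
195 [(np.float32(223.57), -29), (np.float32(265.75), 24)]
205 [(np.float32(223.71), -30), (np.float32(265.58), 27)]
[ 1.88770617 -0.64031574  3.12079326]
[[-4.4, -1.5, 4.8, 0.04, -0.118, 0, 36], [-9.2, -3.1, 9.0, 0.08, -0.235, 0, 36], [-14.6, -5.0, 12.5, 0.12, -0.353, 0, 36], [-20.3, -6.9, 15.3, 0.16, -0.471, 0, 36], [-26.3, -9.0, 17.3, 0.2, -0.589, 0, 36], [-32.5, -11.1, 18.5, 0.241, -0.706, 0, 36], [-38.8, -13.2, 18.9, 0.281, -0.824, 0, 36], [-45.1, -15.3, 18.5, 0.321, -0.942, 0, 36], [-51.2, -17.5, 17.2, 0.361, -1.059, 0, 36], [-57.2, -19.5, 15.2, 0.401, -1.177, 0, 36], [-62.9, -21.4, 12.4, 0.441, -1.295, 0, 36]]
```

Emit:
drive_tool:
  moves:
    - [[-3.4,-1.9,6.8,0.04,-0.118,0,36],[-8.2,-3.5,11,0.08,-0.235,0,36],[-13.6,-5.4,14.5,0.12,-0.353,0,36],[-19.3,-7.3,17,0.16,-0.471,0,36],[-25.3,-9.4,18.5,0.2,-0.589,0,36],[-31.5,-11.5,19.5,0.241,-0.706,0,36],[-37.8,-13.6,19.9,0.281,-0.824,0,36],[-44.1,-15.7,19.5,0.321,-0.942,0,36],[-50.2,-17.9,18.2,0.361,-1.059,0,36],[-56.2,-19.9,16.2,0.401,-1.177,0,36],[-61.9,-21.8,13.4,0.441,-1.295,0,36],[-61.9,-21.8,13.4,0.441,-1.295,0,36]]

```text
time_s: 46.2
position: [485.6, 96.2, 127.3]
ee_rot: [0.142, 0.565, 0.788, 0.2]
wrist_force: [-0.7, 0.4, 0.3]
opening: 36.2
```

Emit:
drive_tool:
  moves:
    - [[0,0,0,0,0,0,36],[0,0,0,0,0,0,36]]

```text
time_s: 46.4
position: [491.4, 96.4, 131.6]
ee_rot: [0.144, 0.564, 0.788, 0.2]
wrist_force: [0.2, 0.2, -0.5]
opening: 36.3
```

```bash
python3 - <<'E'
from h import *
s,r=tcp();  print("A53.5",s["position"]+53.5*r[:,2]); c=cam("wrist"); crop(c,"w26",200,120,120,110,6)
for v in (165,175,195,205): print(v,edges(c,v,205,295))
E
```

```text
t 46.4 pos [491.4  96.4 131.6] open 36.3 F [ 0.2  0.2 -0.5] j [-0.07 -0.16  2.31  0.36  0.55 -0.66]
A51.5 [514.8 104.3  86.4] tilt 28.6 jawaz 18.799999999999997
A53.5 [515.67222974 104.62814099  84.63916039]
165 [(np.float32(246.76), -33), (np.float32(266.12), 26)]
175 [(np.float32(225.14), 12), (np.float32(246.72), -31), (np.float32(266.0), 27)]
195 [(np.float32(211.44), -13), (np.float32(218.25), -12), (np.float32(224.54), -21), (np.float32(265.75), 44), (np.float32(280.56), -18)]
205 [(np.float32(209.61), -17), (np.float32(218.32), -14), (np.float32(224.59), -19), (np.float32(265.47), 39), (np.float32(279.99), -16)]
```

View pics/w26.png

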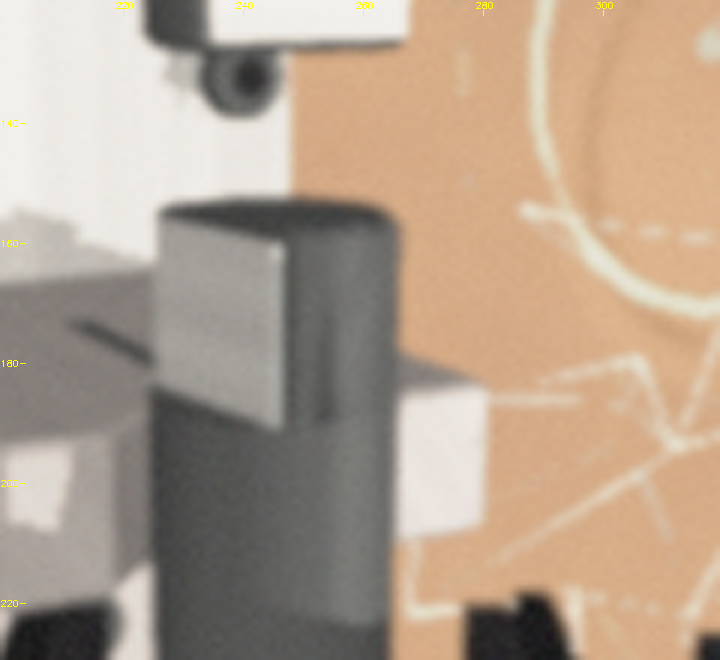

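Emit:
drive_tool:
  moves:
    - [[-0.7,-0.2,0,0,0,0,36],[-0.7,-0.2,0,0,0,0,36],[-0.7,-0.2,0,0,0,0,36]]
  newtons: 15

```text
time_s: 46.75
position: [489.2, 96.4, 130.2]
ee_rot: [0.144, 0.564, 0.788, 0.2]
wrist_force: [-0.4, -0.3, 0.5]
opening: 35.9
```

```bash
python3 - <<'E'
from h import *
s,r=tcp();  print("A53.5",s["position"]+53.5*r[:,2]); c=cam("wrist")
for v in (195,205): print(v,edges(c,v,220,275))
E
```

```text
t 46.75 pos [489.2  96.4 130.2] open 35.9 F [-0.4 -0.3  0.5] j [-0.07 -0.16  2.32  0.36  0.55 -0.66]
A51.5 [512.5 104.3  84.9] tilt 28.5 jawaz 18.799999999999997
A53.5 [513.44109583 104.65471111  83.1543544 ]
195 [(np.float32(229.13), -22), (np.float32(270.48), 40)]
205 [(np.float32(223.25), -14), (np.float32(229.38), -20), (np.float32(270.19), 42)]
```

Emit:
drive_tool:
  moves:
    - [[0.6,0.2,1.2,0,0,0,36],[0.6,0.2,1.2,0,0,0,36],[0.6,0.2,1.2,0,0,0,36]]

```text
time_s: 47.1
position: [489.7, 96.4, 131.4]
ee_rot: [0.144, 0.564, 0.788, 0.2]
wrist_force: [0.2, 0.3, -0.0]
opening: 36.0
```

```bash
python3 - <<'E'
from h import *
s,r=tcp();  print("A53.5",s["position"]+53.5*r[:,2]); c=cam("wrist")
for v in (165,195,205): print(v,edges(c,v,220,275))
E
```

```text
t 47.1 pos [489.7  96.4 131.4] open 36.0 F [ 0.2  0.3 -0. ] j [-0.07 -0.16  2.32  0.36  0.55 -0.66]
A51.5 [513.  104.3  86.2] tilt 28.6 jawaz 18.799999999999997
A53.5 [513.87907848 104.64623728  84.44592384]
165 [(np.float32(247.17), 20), (np.float32(250.01), -55), (np.float32(269.08), 27)]
195 [(np.float32(227.44), -20), (np.float32(268.59), 40)]
205 [(np.float32(221.62), -13), (np.float32(227.58), -19), (np.float32(268.34), 41)]
```

Good (248.0). Close, then lift 8 mm and check.

Emit:
drive_tool:
  moves:
    - [[0.2,0,0.2,0,0,0,18],[0.2,0,0.2,0,0,0,18],[0.2,0,0.2,0,0,0,18],[0.2,0,0.2,0,0,0,18],[0.2,0,0.2,0,0,0,18]]

```text
time_s: 47.65
position: [489.9, 96.5, 131.6]
ee_rot: [0.144, 0.564, 0.788, 0.2]
wrist_force: [0.4, 0.8, 0.3]
opening: 21.4
```

Emit:
drive_tool:
  moves:
    - [[0,0,4,0,0,0,15],[0,0,8,0,0,0,15],[0,0,8,0,0,0,15]]
  newtons: 30

```text
time_s: 47.95
position: [489.7, 96.5, 139.8]
ee_rot: [0.144, 0.564, 0.788, 0.2]
wrist_force: [-0.5, -0.1, -2.6]
opening: 21.0
```

```bash
python3 - <<'E'
from h import *
s,r=tcp();  print("A53.5",s["position"]+53.5*r[:,2]); c=cam("wrist")
for v in (165,195,205): print(v,edges(c,v,220,275))
print(arc(.5,-.873,11,15,D=53.5))
E
```

```text
t 47.95 pos [489.7  96.5 139.8] open 21.0 F [-0.5 -0.1 -2.6] j [-0.07 -0.18  2.31  0.35  0.57 -0.65]
A51.5 [513.  104.4  94.6] tilt 28.6 jawaz 18.799999999999997
A53.5 [513.95473319 104.69033016  92.84356564]
165 [(np.float32(246.2), 13), (np.float32(249.11), -43), (np.float32(268.54), 23)]
195 [(np.float32(223.77), 25), (np.float32(227.13), -44), (np.float32(267.72), 43)]
205 [(np.float32(227.24), -30), (np.float32(267.55), 29)]
[[5.7, 1.9, 2.8, -0.04, 0.118, 0, 15], [11.7, 4.0, 4.9, -0.08, 0.236, 0, 15], [17.9, 6.1, 6.1, -0.121, 0.354, 0, 15], [24.2, 8.3, 6.5, -0.161, 0.473, 0, 15], [30.5, 10.4, 6.1, -0.201, 0.591, 0, 15], [36.8, 12.5, 4.9, -0.241, 0.709, 0, 15], [42.8, 14.6, 2.9, -0.282, 0.827, 0, 15], [48.5, 16.5, 0.0, -0.322, 0.945, 0, 15], [53.8, 18.3, -3.5, -0.362, 1.063, 0, 15], [58.7, 20.0, -7.7, -0.402, 1.182, 0, 15], [63.1, 21.5, -12.6, -0.443, 1.3, 0, 15]]
```

Emit:
drive_tool:
  moves:
    - [[5.7,1.9,2.8,-0.04,0.118,0,15],[11.7,4.0,4.9,-0.08,0.236,0,15],[17.9,6.1,6.1,-0.121,0.354,0,15],[24.2,8.3,6.5,-0.161,0.473,0,15],[30.5,10.4,6.1,-0.201,0.591,0,15],[36.8,12.5,4.9,-0.241,0.709,0,15],[42.8,14.6,2.9,-0.282,0.827,0,15],[48.5,16.5,0.0,-0.322,0.945,0,15],[53.8,18.3,-3.5,-0.362,1.063,0,15],[58.7,20.0,-7.7,-0.402,1.182,0,15],[63.1,21.5,-12.6,-0.443,1.3,0,15],[64.4,22,-14.4,-0.456,1.34,0,15]]

```text
time_s: 49.2
position: [554.1, 118.8, 121.3]
ee_rot: [-0.26, 0.521, 0.728, -0.362]
wrist_force: [-1.2, 0.6, -4.5]
opening: 21.3
```

Emit:
drive_tool:
  moves:
    - [[0,0,0,0,0,0,15],[0,0,0,0,0,0,15],[0,0,0,0,0,0,15]]

```text
time_s: 49.5
position: [554.5, 118.5, 125.9]
ee_rot: [-0.257, 0.522, 0.73, -0.359]
wrist_force: [-0.4, 0.6, -3.1]
opening: 21.1
```

```bash
python3 - <<'E'
from h import *
s,r=tcp();  print("A53.5",s["position"]+53.5*r[:,2]); c=cam("wrist"); crop(c,"w27",200,120,120,110,6)
for v in (165,195,205): print(v,edges(c,v,220,275))
E
```

```text
t 49.5 pos [554.5 118.5 125.9] open 21.1 F [-0.4  0.6 -3.1] j [ 0.14  0.85  1.18 -0.16  2.01 -0.18]
A51.5 [515.9 105.3  94.5] tilt -52.4 jawaz 18.799999999999997
A53.5 [514.42004903 104.8289806   93.26117426]
165 [(np.float32(248.45), -34), (np.float32(268.14), 24), (np.float32(274.04), -12)]
195 [(np.float32(226.93), -35), (np.float32(267.77), 34)]
205 [(np.float32(227.2), -33), (np.float32(267.55), 31)]
```

View pics/w27.png

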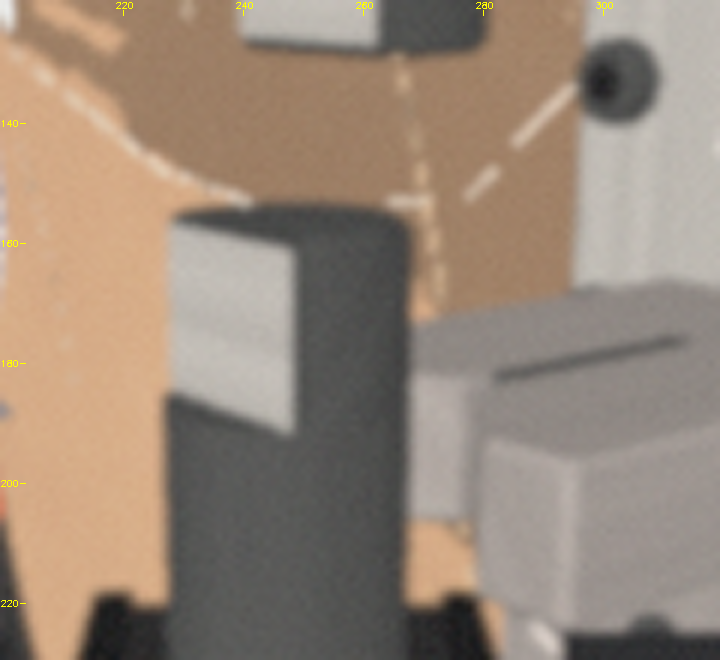

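Emit:
drive_tool:
  moves:
    - [[0,0,-4,0,0,0,15],[0,0,-6.5,0,0,0,15],[0,0,-7.5,0,0,0,15],[0,0,-7.5,0,0,0,15]]

```text
time_s: 49.95
position: [554.0, 118.4, 117.6]
ee_rot: [-0.258, 0.522, 0.729, -0.36]
wrist_force: [0.2, -0.1, -3.0]
opening: 21.0
```

```bash
python3 - <<'E'
from h import *
s,r=tcp();  print("A53.5",s["position"]+53.5*r[:,2])
E
```

```text
t 49.95 pos [554.  118.4 117.6] open 21.0 F [ 0.2 -0.1 -3. ] j [ 0.14  0.87  1.17 -0.16  2.01 -0.18]
A51.5 [515.3 105.2  86.3] tilt -52.6 jawaz 18.799999999999997
A53.5 [513.77426073 104.69837946  85.08102531]
```

Emit:
drive_tool:
  moves:
    - [[0,0,-1,0,0,0,15],[0,0,-1,0,0,0,15]]

```text
time_s: 50.15
position: [554.0, 118.4, 117.3]
ee_rot: [-0.258, 0.522, 0.729, -0.36]
wrist_force: [-2.6, 0.2, 1.3]
opening: 21.4
```

Emit:
drive_tool:
  moves:
    - [[-0.4,-0.1,-0.4,0,0,0,15],[-0.4,-0.1,-0.4,0,0,0,15],[-0.4,-0.1,-0.4,0,0,0,22],[-0.4,-0.1,-0.4,0,0,0,24],[-0.4,-0.1,-0.4,0,0,0,36],[-0.4,-0.1,-0.4,0,0,0,36],[-0.4,-0.1,-0.4,0,0,0,36]]

```text
time_s: 50.85
position: [553.8, 118.3, 115.9]
ee_rot: [-0.258, 0.522, 0.729, -0.36]
wrist_force: [-1.0, -0.2, -0.2]
opening: 34.3
```

```bash
python3 - <<'E'
from h import *
s,r=tcp();  print("A53.5",s["position"]+53.5*r[:,2]); c=cam("wrist")
for v in (160,165,170,195,205): print(v,edges(c,v,220,275))
A=np.array([514.5,104.4,85.])
for v in (165,170,175):
  e=edges(c,v,235,290); f=[x for x,q in e if q<0][0]; sr=[x for x,q in e if q>0 and x>255][0]
  print(f,sr,roll_fit(c,v,sr-42.4,sr,None,f,A))
b=np.array([514.4,104.4,85.])-(s["position"]+53.5*r[:,2]); print(b); print(arc(-.915,0,7,36,D=53.5,base=b))
E
```

```text
t 50.85 pos [553.8 118.3 115.9] open 34.3 F [-1.  -0.2 -0.2] j [ 0.14  0.87  1.18 -0.16  2.   -0.18]
A51.5 [515.1 105.1  84.6] tilt -52.5 jawaz 18.799999999999997
A53.5 [513.55651536 104.63284981  83.33660271]
160 [(np.float32(266.53), 32), (np.float32(270.45), -14)]
165 [(np.float32(246.47), -34), (np.float32(266.6), 21)]
170 [(np.float32(246.53), -36), (np.float32(266.67), 25)]
195 [(np.float32(224.77), -35), (np.float32(265.94), 27)]
205 [(np.float32(224.98), -35), (np.float32(265.84), 31)]
246.47 266.6 (array([-0.58, -1.41, -0.02]), array([-0.,  0., -0., -0.]))
246.53 266.67 (array([-0.01, -1.45,  0.36]), array([ 0.  , -0.  , -0.  ,  0.02]))
246.48 266.25 (array([ 0.4 , -0.44,  0.95]), array([ 0.01, -0.  ,  0.  ,  0.05]))
[ 0.84348464 -0.23284981  1.66339729]
[[-3.5, -1.7, 6.9, 0.042, -0.124, 0, 36], [-8.5, -3.4, 11.5, 0.084, -0.247, 0, 36], [-14.0, -5.3, 15.4, 0.126, -0.371, 0, 36], [-19.9, -7.3, 18.5, 0.169, -0.495, 0, 36], [-26.2, -9.4, 20.7, 0.211, -0.619, 0, 36], [-32.7, -11.7, 22.1, 0.253, -0.742, 0, 36], [-39.3, -13.9, 22.5, 0.295, -0.866, 0, 36]]
```

Emit:
drive_tool:
  moves:
    - [[-3.5,-1.7,6.5,0.042,-0.124,0,36],[-8.5,-3.4,11,0.084,-0.247,0,36],[-14.0,-5.3,15,0.126,-0.371,0,36],[-19.9,-7.3,18,0.169,-0.495,0,36],[-26.2,-9.4,20.2,0.211,-0.619,0,36],[-32.7,-11.7,21.6,0.253,-0.742,0,36],[-39.3,-13.9,22,0.295,-0.866,0,36],[-39.3,-13.9,22,0.298,-0.876,0,36],[-39.3,-13.9,22,0.298,-0.876,0,36],[-39.3,-13.9,22,0.298,-0.876,0,36]]

```text
time_s: 51.9
position: [516.0, 104.6, 139.0]
ee_rot: [0.003, 0.582, 0.813, 0.003]
wrist_force: [0.1, 0.7, 0.1]
opening: 35.8
```

```bash
cat >> h.py <<'E'
def ycen(name,A):
    s,r=tcp(); c=cam("wrist"); crop(c,name,200,120,120,110,6)
    for v in (165,175,195,205): print(v,edges(c,v,205,275))
    for d in (-2,0,2): print(d,proj(c,A+YF*(53+d)+[0,0,6]).round(1),proj(c,A+YF*(37+d)+[0,0,6]).round(1))
    print("wall",proj(c,A+YF*36+17*XF+[0,0,-2]).round(1),proj(c,A+YF*21+17*XF+[0,0,-2]).round(1))
    g=cv2.cvtColor(c["img"],cv2.COLOR_RGB2GRAY).astype(int)
    print(list(zip(range(146,164),g[146:164,246])),list(zip(range(178,194),g[178:194,246]))); print(list(zip(range(175,222),g[175:222,280])))
E
sed -i 's/g\[146:164,246\]/g[146:164,246].tolist()/; s/g\[178:194,246\]/g[178:194,246].tolist()/; s/g\[175:222,280\]/g[175:222,280].tolist()/' h.py
python3 - <<'E'
from h import *
ycen("w28",np.array([514.4,104.4,85.]))
E
```

```text
t 51.9 pos [516.  104.6 139. ] open 35.8 F [0.1 0.7 0.1] j [ 0.05  0.15  1.92  0.    1.07 -0.28]
A51.5 [516.4 104.6  87.5] tilt 0.4 jawaz 18.799999999999997
165 [(np.float32(221.7), -22), (np.float32(224.74), 38), (np.float32(261.02), -41), (np.float32(264.22), 26)]
175 [(np.float32(205.61), -18), (np.float32(221.8), -14), (np.float32(224.91), 38), (np.float32(260.87), -40), (np.float32(264.16), 19)]
195 [(np.float32(222.87), -25), (np.float32(263.46), 25)]
205 [(np.float32(222.98), -23), (np.float32(263.24), 26)]
-2 [[241.4 162.5]] [[241.5 193.1]]
0 [[241.4 158.6]] [[241.5 189.4]]
2 [[241.3 154.6]] [[241.5 185.6]]
wall [[272.9 187.2]] [[272.3 213.1]]
[(146, 237), (147, 236), (148, 238), (149, 236), (150, 232), (151, 193), (152, 129), (153, 76), (154, 60), (155, 64), (156, 73), (157, 110), (158, 159), (159, 184), (160, 189), (161, 190), (162, 192), (163, 191)] [(178, 195), (179, 195), (180, 193), (181, 193), (182, 191), (183, 190), (184, 186), (185, 185), (186, 175), (187, 144), (188, 99), (189, 78), (190, 76), (191, 82), (192, 83), (193, 81)]
[(175, 135), (176, 123), (177, 122), (178, 120), (179, 119), (180, 121), (181, 121), (182, 123), (183, 121), (184, 121), (185, 125), (186, 130), (187, 150), (188, 160), (189, 164), (190, 166), (191, 167), (192, 169), (193, 174), (194, 179), (195, 182), (196, 189), (197, 197), (198, 198), (199, 188), (200, 177), (201, 175), (202, 168), (203, 163), (204, 159), (205, 157), (206, 157), (207, 159), (208, 160), (209, 164), (210, 166), (211, 163), (212, 177), (213, 210), (214, 227), (215, 231), (216, 232), (217, 232), (218, 233), (219, 225), (220, 179), (221, 112)]
```

View pics/w28.png

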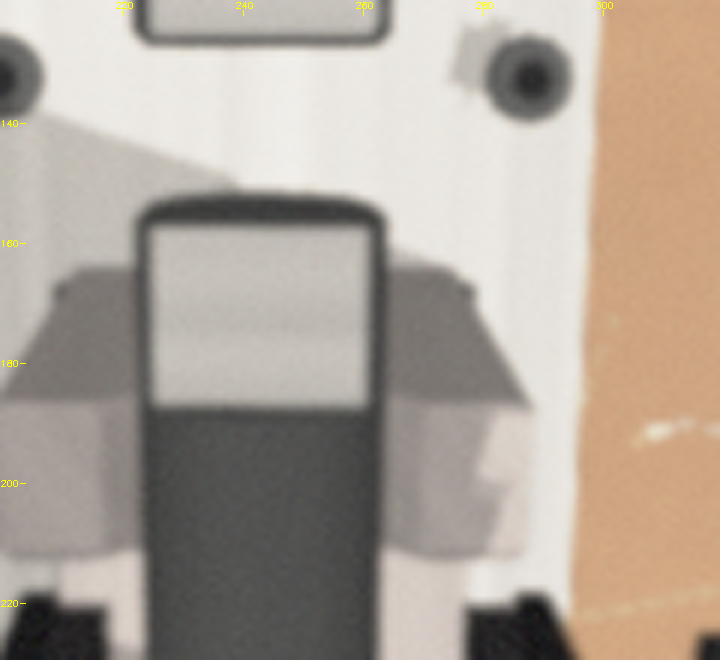

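Shaft 2 is level (about -1°) and about 0.6 mm off centre. I'll retreat upward and go to close the drawer.

Emit:
drive_tool:
  moves:
    - [[0,0,45,0,0,0,36],[0,0,95,0,0,0,36],[0,0,145,0,0,0,36],[-15,-45,150,0,0,-0.05,30],[-32,-91,150,0,0,-0.1,26],[-49,-137,150,0,0,-0.15,26],[-66,-183,150,0,0,-0.2,26],[-84,-229,150,0,0,-0.25,26],[-102,-275,150,0,0,-0.3,26],[-120,-321,150,0,0,-0.37,26],[-138,-367,140,0,0,-0.373,26],[-158,-392,130,0,0,-0.373,26]]

```text
time_s: 53.15
position: [356.4, -291.5, 269.2]
ee_rot: [0.004, 0.723, 0.691, 0.002]
wrist_force: [0.3, 0.3, -0.2]
opening: 26.3
```

Emit:
drive_tool:
  moves:
    - [[0,0,-20,0,0,0,26],[0,0,-20,0,0,0,26],[0,0,-20,0,0,0,26]]

```text
time_s: 53.45
position: [357.0, -287.7, 248.3]
ee_rot: [0.002, 0.723, 0.691, 0.003]
wrist_force: [0.4, 0.5, 0.5]
opening: 26.1
```

```bash
python3 - <<'E'
from h import *
s,r=tcp(); c=cam("wrist"); cv2.imwrite("pics/w29.png",c["img"][:,:,::-1])
E
```

```text
t 53.45 pos [ 357.  -287.7  248.3] open 26.1 F [0.4 0.5 0.5] j [-0.85 -0.16  2.    0.01  1.3  -0.81]
A51.5 [ 357.3 -287.7  196.8] tilt 0.4 jawaz -2.5
```

View pics/w29.png

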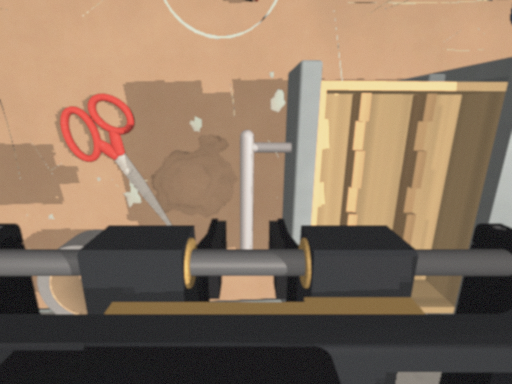

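Emit:
drive_tool:
  moves:
    - [[0,0,-40,0,0,0,26],[0,0,-65,0,0,0,26],[0,0,-82,0,0,0,26],[0,0,-82,0,0,0,26],[0,0,-82,0,0,0,5],[0,0,-82,0,0,0,5],[0,0,-82,0,0,0,5],[0,0,-82,0,0,0,5]]
  newtons: 20

```text
time_s: 54.3
position: [357.3, -288.2, 167.9]
ee_rot: [0.005, 0.723, 0.691, 0.003]
wrist_force: [-0.6, 1.0, 6.1]
opening: 10.3
```

Emit:
drive_tool:
  moves:
    - [[10,-0.5,0,0,0,0,5],[25,-1.2,0,0,0,0,5],[40,-2,0,0,0,0,5],[55,-2.8,0,0,0,0,5],[70,-3.5,0,0,0,0,5],[85,-4.3,0,0,0,0,5],[100,-5,0,0,0,0,5],[112,-5.6,0,0,0,0,5],[120,-6,0,0,0,0,5],[125,-6.3,0,0,0,0,5],[126.5,-6.3,0,0,0,0,5],[126.5,-6.3,0,0,0,0,5]]

```text
time_s: 55.5
position: [481.6, -294.6, 167.8]
ee_rot: [0.002, 0.723, 0.691, 0.001]
wrist_force: [-11.1, 1.1, 12.5]
opening: 10.3
```

Emit:
drive_tool:
  moves:
    - [[1.5,0,-0.5,0,0,0,5],[1.5,0,-0.5,0,0,0,5],[1.5,0,-0.5,0,0,0,5]]

```text
time_s: 55.8
position: [481.8, -294.7, 167.7]
ee_rot: [0.001, 0.723, 0.691, 0.0]
wrist_force: [-17.8, 1.8, 18.5]
opening: 10.3
```

Emit:
drive_tool:
  moves:
    - [[-1,0,0,0,0,0,26],[-1,0,0,0,0,0,26],[-1,0,0,0,0,0,26],[-1,0,40,0,0,0,26],[-1,0,85,0,0,0,30],[-1,0,125,0,0,0,40],[-1,0,125,0,0,0,40]]

```text
time_s: 56.5
position: [486.2, -295.6, 298.0]
ee_rot: [0.009, 0.722, 0.691, 0.003]
wrist_force: [1.4, -0.2, 0.4]
opening: 37.0
```

```bash
python3 - <<'E'
from h import *
s,r=tcp(); c=cam("wrist"); crop(c,"w30",230,55,130,180,4)
c=cam("scene"); crop(c,"c30",140,135,145,115,5); crop(c,"c30b",290,190,115,95,5)
c=cam("side"); crop(c,"s30",195,115,120,210,3)
E
```

```text
t 56.5 pos [ 486.2 -295.6  298. ] open 37.0 F [ 1.4 -0.2  0.4] j [-0.69  0.07  1.68  0.    1.37 -0.64]
A51.5 [ 487.1 -296.   246.5] tilt 1.0 jawaz -2.5
```

View pics/w30.png

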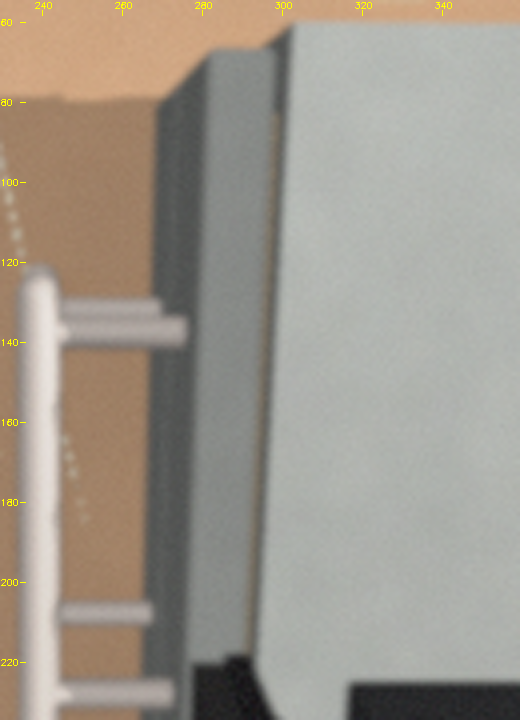

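View pics/c30.png

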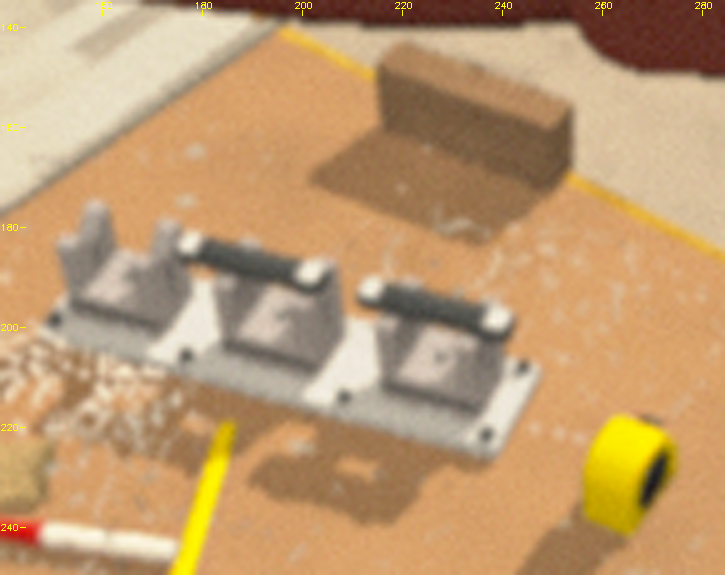

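View pics/s30.png

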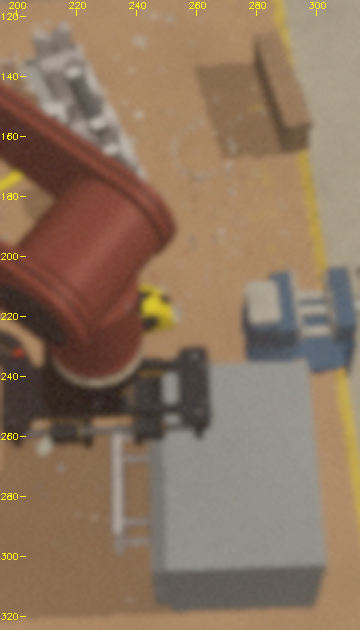

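The drawer is shut. The mid shaft, though, has been knocked along its V: its ends are now at scene (177,183)–(206,190), against (181,185)–(208,191) before. I'll go and mend it.

Emit:
drive_tool:
  moves:
    - [[8,466,-5,0,0,0.373,40],[8,466,-5,0,0,0.373,40],[8,466,-5,0,0,0.373,40],[8,466,-5,0,0,0.373,40],[8,466,-5,0,0,0.373,40],[8,466,-5,0,0,0.373,40],[8,466,-5,0,0,0.373,40],[8,466,-5,0,0,0.373,40],[8,466,-5,0,0,0.373,40],[8,466,-5,0,0,0.373,40],[8,466,-5,0,0,0.373,40],[8,466,-5,0,0,0.373,40]]

```text
time_s: 57.85
position: [490.6, 172.1, 283.8]
ee_rot: [0.002, 0.581, 0.814, 0.002]
wrist_force: [-0.1, 0.1, -0.0]
opening: 40.1
```

```bash
python3 - <<'E'
from h import *
s,r=tcp(); c=cam("wrist"); crop(c,"w31",190,10,120,215,3.5) if 0 else crop(c,"w31",190,10,120,215,3)
A=np.array([475.8,218.0,85.])
for y in (-53,-37,37,53): print(y,proj(c,A+YF*y+[0,0,6]).round(1))
for y in (-36,36): print('wall',y,proj(c,A+YF*y+[0,0,-2]).round(1))
E
```

```text
t 57.85 pos [490.6 172.1 283.8] open 40.1 F [-0.1  0.1 -0. ] j [ 0.19 -0.03  1.81  0.    1.36 -0.14]
A51.5 [490.8 172.1 232.3] tilt 0.3 jawaz 18.900000000000006
-53 [[246.1 191.4]]
-37 [[246.1 176.5]]
37 [[246.1 101.2]]
53 [[246.1  83.5]]
wall -36 [[246.1 173.8]]
wall 36 [[246.1 102.5]]
```

View pics/w31.png

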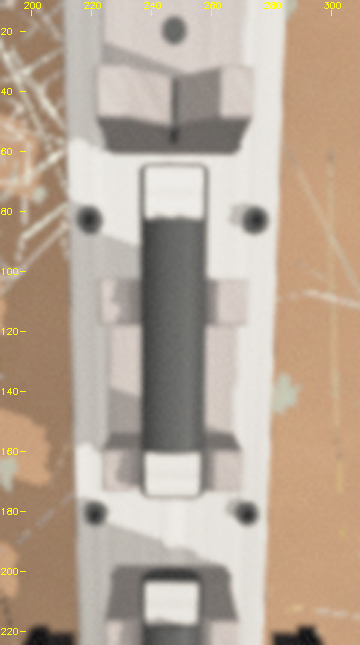

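```bash
python3 - <<'E'
from h import *
s,r=tcp(); c=cam("wrist")
g=cv2.cvtColor(c["img"],cv2.COLOR_RGB2GRAY).astype(int); print(list(zip(range(60,86),g[60:86,247].tolist())),list(zip(range(155,178),g[155:178,247].tolist())))
A=np.array([475.8,218.0,85.])
for d in (16,17,18): print(d,[proj(c,A+YF*(d+y)+[0,0,6])[0,1].round(1) for y in (53,37,-37,-53)])
print(list(zip(range(95,106),g[95:106,229].tolist())),list(zip(range(165,178),g[165:178,229].tolist())))
E
```

```text
t 57.9 pos [490.9 171.4 284.2] open 39.6 F [-0.8 -0.5 -0.6] j [ 0.18 -0.03  1.81  0.    1.36 -0.14]
A51.5 [491.2 171.5 232.7] tilt 0.3 jawaz 18.799999999999997
[(60, 152), (61, 211), (62, 219), (63, 190), (64, 187), (65, 221), (66, 233), (67, 235), (68, 235), (69, 235), (70, 235), (71, 234), (72, 232), (73, 231), (74, 232), (75, 235), (76, 235), (77, 236), (78, 235), (79, 230), (80, 218), (81, 174), (82, 130), (83, 106), (84, 101), (85, 101)] [(155, 106), (156, 102), (157, 105), (158, 106), (159, 121), (160, 165), (161, 217), (162, 231), (163, 232), (164, 232), (165, 230), (166, 229), (167, 228), (168, 229), (169, 232), (170, 232), (171, 231), (172, 230), (173, 222), (174, 200), (175, 200), (176, 223), (177, 233)]
16 [np.float64(64.4), np.float64(82.7), np.float64(160.3), np.float64(175.7)]
17 [np.float64(63.3), np.float64(81.6), np.float64(159.3), np.float64(174.8)]
18 [np.float64(62.1), np.float64(80.5), np.float64(158.4), np.float64(173.8)]
[(95, 190), (96, 189), (97, 189), (98, 188), (99, 187), (100, 188), (101, 179), (102, 169), (103, 161), (104, 156), (105, 159)] [(165, 168), (166, 164), (167, 163), (168, 164), (169, 174), (170, 190), (171, 201), (172, 205), (173, 217), (174, 225), (175, 229), (176, 231), (177, 229)]
```

Emit:
drive_tool:
  moves:
    - [[-17.7,54.2,-30,0,0,0,36],[-17.7,54.2,-70,0,0,0,36],[-17.7,54.2,-110,0,0,0,36],[-17.7,54.2,-130,0,0,0,36],[-17.7,54.2,-145,0,0,0,36],[-17.7,54.2,-145,0,0,0,36],[-17.7,54.2,-145,0,0,0,36]]
  newtons: 15

```text
time_s: 58.65
position: [474.6, 225.8, 141.6]
ee_rot: [0.003, 0.582, 0.813, 0.004]
wrist_force: [0.3, -0.3, 0.0]
opening: 35.8
```

```bash
python3 - <<'E'
from h import *
ycen("w32",np.array([475.8,218.,85.])+16.5*YF)
E
```

```text
t 58.65 pos [474.6 225.8 141.6] open 35.8 F [ 0.3 -0.3  0. ] j [ 0.29  0.14  1.92 -0.    1.07 -0.03]
A51.5 [475.1 225.9  90.1] tilt 0.5 jawaz 18.700000000000003
165 [(np.float32(223.38), -34), (np.float32(226.41), 34), (np.float32(261.75), -36), (np.float32(264.71), 52)]
175 [(np.float32(212.56), -12), (np.float32(223.73), -23), (np.float32(264.47), 22)]
195 [(np.float32(224.09), -19), (np.float32(264.15), 20)]
205 [(np.float32(224.39), -23), (np.float32(263.9), 28), (np.float32(273.28), 14)]
-2 [[241.4 145.2]] [[241.6 176.2]]
0 [[241.4 141.2]] [[241.6 172.4]]
2 [[241.4 137.1]] [[241.6 168.6]]
wall [[273.  171.1]] [[272.3 197.4]]
[(146, 188), (147, 187), (148, 188), (149, 191), (150, 188), (151, 191), (152, 190), (153, 187), (154, 186), (155, 183), (156, 183), (157, 179), (158, 181), (159, 182), (160, 186), (161, 186), (162, 188), (163, 189)] [(178, 80), (179, 81), (180, 79), (181, 79), (182, 82), (183, 78), (184, 81), (185, 82), (186, 81), (187, 80), (188, 80), (189, 79), (190, 78), (191, 80), (192, 79), (193, 79)]
[(175, 233), (176, 232), (177, 229), (178, 226), (179, 226), (180, 226), (181, 224), (182, 216), (183, 199), (184, 174), (185, 155), (186, 139), (187, 125), (188, 122), (189, 119), (190, 118), (191, 118), (192, 117), (193, 117), (194, 117), (195, 118), (196, 121), (197, 118), (198, 119), (199, 134), (200, 162), (201, 183), (202, 199), (203, 205), (204, 203), (205, 201), (206, 202), (207, 200), (208, 202), (209, 202), (210, 203), (211, 202), (212, 203), (213, 203), (214, 201), (215, 202), (216, 203), (217, 201), (218, 195), (219, 179), (220, 163), (221, 156)]
```

View pics/w32.png

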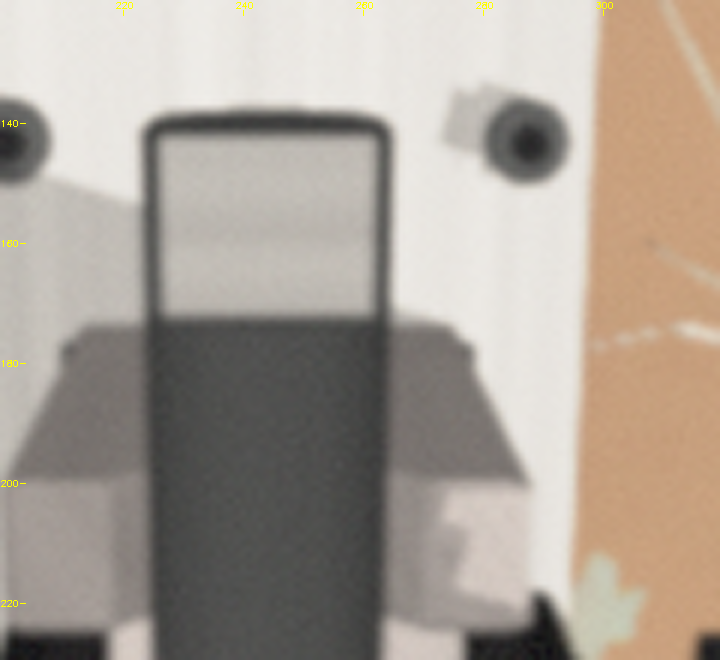

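Emit:
drive_tool:
  moves:
    - [[-0.8,-0.3,-2,0,0,0,36],[-0.8,-0.3,-2,0,0,0,36],[-0.8,-0.3,-2,0,0,0,36]]

```text
time_s: 59.0
position: [474.4, 225.9, 140.3]
ee_rot: [0.004, 0.582, 0.813, 0.004]
wrist_force: [2.6, -4.6, 3.2]
opening: 35.9
```

```bash
python3 - <<'E'
from h import *
s,r=tcp(); c=cam("wrist")
for v in (165,195,205): print(v,edges(c,v,215,275))
E
```

```text
t 59.0 pos [474.4 225.9 140.3] open 35.9 F [ 2.6 -4.6  3.2] j [ 0.3   0.14  1.92 -0.    1.07 -0.03]
A51.5 [475.  226.   88.8] tilt 0.7 jawaz 18.799999999999997
165 [(np.float32(222.97), -37), (np.float32(226.21), 37), (np.float32(261.82), -37), (np.float32(264.8), 54)]
195 [(np.float32(223.74), -18), (np.float32(264.05), 21)]
205 [(np.float32(224.0), -24), (np.float32(263.85), 28)]
```

The fingers touch the +y V wall here. I'll use smaller offsets (about ±4 mm) and shift the shaft in two steps.

Emit:
drive_tool:
  moves:
    - [[1.3,-3.8,0.5,0,0,0,36],[0.2,-4.2,-1,0,0,0,36],[0.2,-4.2,-1,0,0,0,36],[0.2,-4.2,-1,0,0,0,36]]

```text
time_s: 59.45
position: [472.6, 222.0, 137.2]
ee_rot: [0.002, 0.582, 0.813, 0.003]
wrist_force: [-0.1, -0.7, -0.0]
opening: 36.0
```

```bash
python3 - <<'E'
from h import *
s,r=tcp(); c=cam("wrist")
for v in (165,195,205): print(v,edges(c,v,215,275))
print("offset along V",(s["position"]-[475.8,218,0])@YF)
E
```

```text
t 59.45 pos [472.6 222.  137.2] open 36.0 F [-0.1 -0.7 -0. ] j [ 0.29  0.14  1.93  0.    1.06 -0.04]
A51.5 [472.9 222.1  85.7] tilt 0.4 jawaz 18.799999999999997
165 [(np.float32(228.98), -37), (np.float32(232.27), 33), (np.float32(268.65), -30), (np.float32(271.4), 49)]
195 [(np.float32(229.47), -22), (np.float32(270.64), 21)]
205 [(np.float32(229.69), -25), (np.float32(270.27), 26)]
offset along V 4.780688286466121
```

Emit:
drive_tool:
  moves:
    - [[1.0,0.3,1.3,0,0,0,36],[1.0,0.3,1.3,0,0,0,36],[1.0,0.3,1.3,0,0,0,36]]

```text
time_s: 59.8
position: [474.3, 222.3, 139.2]
ee_rot: [0.003, 0.582, 0.813, 0.003]
wrist_force: [1.1, -0.4, 0.6]
opening: 36.1
```

```bash
python3 - <<'E'
from h import *
s,r=tcp(); c=cam("wrist")
for v in (165,195,205): print(v,edges(c,v,215,275))
E
```

```text
t 59.8 pos [474.3 222.3 139.2] open 36.1 F [ 1.1 -0.4  0.6] j [ 0.29  0.14  1.92 -0.    1.07 -0.04]
A51.5 [474.7 222.4  87.7] tilt 0.5 jawaz 18.799999999999997
165 [(np.float32(225.78), -36), (np.float32(229.05), 33), (np.float32(264.71), -30), (np.float32(267.65), 51)]
195 [(np.float32(226.43), -24), (np.float32(266.88), 27)]
205 [(np.float32(226.6), -23), (np.float32(266.78), 27)]
```

Emit:
drive_tool:
  moves:
    - [[-0.2,0,-0.2,0,0,0,18],[-0.2,0,-0.2,0,0,0,18],[-0.2,0,-0.2,0,0,0,18],[-0.2,0,-0.2,0,0,0,18],[-0.2,0,-0.2,0,0,0,18]]

```text
time_s: 60.35
position: [473.9, 222.1, 138.8]
ee_rot: [0.003, 0.582, 0.813, 0.003]
wrist_force: [-0.3, -0.3, -0.7]
opening: 21.4
```

Emit:
drive_tool:
  moves:
    - [[0,0,3,0,0,0,15],[0,0,4,0,0,0,15],[1.3,-4,4,0,0,0,15],[2.8,-8.2,4,0,0,0,15],[2.8,-8.2,4,0,0,0,15],[2.8,-8.2,4,0,0,0,15],[2.8,-8.2,2,0,0,0,15],[2.8,-8.2,1.2,0,0,0,15],[2.8,-8.2,1.2,0,0,0,15]]
  newtons: 30

```text
time_s: 61.25
position: [476.5, 214.0, 139.7]
ee_rot: [0.002, 0.582, 0.813, 0.003]
wrist_force: [-0.1, -0.3, -2.7]
opening: 20.9
```

```bash
python3 - <<'E'
from h import *
s,r=tcp(); c=cam("wrist")
for v in (165,195,205): print(v,edges(c,v,215,275))
print("offset along V, lateral",(s["position"]-[475.8,218,0])@YF,(s["position"]+53.5*r[:,2]-[475.8,218,0])@XF)
E
```

```text
t 61.25 pos [476.5 214.  139.7] open 20.9 F [-0.1 -0.3 -2.7] j [ 0.27  0.14  1.93 -0.    1.07 -0.06]
A51.5 [476.9 214.1  88.2] tilt 0.4 jawaz 18.799999999999997
165 [(np.float32(226.14), -15), (np.float32(229.49), 28), (np.float32(265.74), -35), (np.float32(268.87), 15)]
195 [(np.float32(226.89), -23), (np.float32(267.5), 24)]
205 [(np.float32(227.22), -36), (np.float32(267.08), 37)]
offset along V, lateral -4.0514232748927625 -0.18359268168756615
```

Lower, release, and step back to +4 mm for the second shift.

Emit:
drive_tool:
  moves:
    - [[0.1,0,-0.7,0,0,0,15],[0.1,0,-1.2,0,0,0,15],[0.1,0,-1.2,0,0,0,15],[0.1,0,-1.2,0,0,0,22],[0.1,0,-1.2,0,0,0,24],[0.1,0,-1.2,0,0,0,36],[0.1,0,-1.2,0,0,0,36],[-1.3,4,-1,0,0,0,36],[-2.6,8,-1,0,0,0,36],[-2.6,8,-1,0,0,0,36],[-2.6,8,-1,0,0,0,36]]

```text
time_s: 62.4
position: [474.1, 222.2, 139.0]
ee_rot: [0.003, 0.582, 0.813, 0.003]
wrist_force: [0.1, -0.1, 0.7]
opening: 36.2
```

```bash
python3 - <<'E'
from h import *
s,r=tcp(); c=cam("wrist")
for v in (165,195,205): print(v,edges(c,v,215,275))
print("offset along V, lateral",(s["position"]-[475.8,218,0])@YF,(s["position"]+53.5*r[:,2]-[475.8,218,0])@XF)
E
```

```text
t 62.4 pos [474.1 222.2 139. ] open 36.2 F [ 0.1 -0.1  0.7] j [ 0.29  0.14  1.92 -0.    1.07 -0.04]
A51.5 [474.5 222.3  87.5] tilt 0.5 jawaz 18.900000000000006
165 [(np.float32(225.96), -38), (np.float32(229.05), 40), (np.float32(264.96), -37), (np.float32(268.01), 58)]
195 [(np.float32(226.82), -24), (np.float32(267.21), 24)]
205 [(np.float32(226.82), -24), (np.float32(267.04), 26)]
offset along V, lateral 4.521830308683345 0.1855171228382848
```

Centred at 247.0. Now the second shift.

Emit:
drive_tool:
  moves:
    - [[-0.1,0,-0.2,0,0,0,18],[-0.1,0,-0.2,0,0,0,18],[-0.1,0,-0.2,0,0,0,18],[-0.1,0,-0.2,0,0,0,18],[-0.1,0,-0.2,0,0,0,18]]
  newtons: 15

```text
time_s: 62.95
position: [474.0, 221.9, 138.8]
ee_rot: [0.003, 0.582, 0.813, 0.003]
wrist_force: [-0.6, 0.4, -0.1]
opening: 21.3
```

Emit:
drive_tool:
  moves:
    - [[0,0,3,0,0,0,15],[0,0,4,0,0,0,15],[1.3,-4,4,0,0,0,15],[2.7,-8.0,4,0,0,0,15],[2.7,-8.0,4,0,0,0,15],[2.7,-8.0,4,0,0,0,15],[2.7,-8.0,2,0,0,0,15],[2.7,-8.0,1.2,0,0,0,15],[2.7,-8.0,1.2,0,0,0,15]]
  newtons: 30

```text
time_s: 63.85
position: [476.6, 214.0, 139.7]
ee_rot: [0.002, 0.582, 0.813, 0.003]
wrist_force: [-0.2, -0.1, -2.7]
opening: 21.2
```

```bash
python3 - <<'E'
from h import *
print("")
s=env.sense(); ycen("w33",np.array([475.8,218.,85.]))
print("offset along V",(s["position"]-[475.8,218,0])@YF)
E
```

```text
t 63.85 pos [476.6 214.  139.7] open 21.2 F [-0.2 -0.1 -2.7] j [ 0.27  0.14  1.93 -0.    1.07 -0.06]
A51.5 [476.9 214.1  88.2] tilt 0.4 jawaz 18.799999999999997
165 [(np.float32(211.27), -26), (np.float32(225.98), -17), (np.float32(229.11), 38), (np.float32(265.71), -42), (np.float32(268.92), 18)]
175 [(np.float32(205.56), -17), (np.float32(226.06), -13), (np.float32(229.26), 36), (np.float32(265.31), -38), (np.float32(268.29), 16)]
195 [(np.float32(226.9), -23), (np.float32(267.74), 25)]
205 [(np.float32(227.21), -36), (np.float32(267.16), 35)]
-2 [[245.6 155. ]] [[245.7 185.9]]
0 [[245.6 151. ]] [[245.7 182.1]]
2 [[245.6 147. ]] [[245.7 178.3]]
wall [[276.9 180.3]] [[276.1 206.5]]
[(146, 220), (147, 191), (148, 130), (149, 78), (150, 60), (151, 62), (152, 76), (153, 116), (154, 161), (155, 182), (156, 186), (157, 185), (158, 186), (159, 184), (160, 187), (161, 187), (162, 186), (163, 186)] [(178, 184), (179, 183), (180, 182), (181, 179), (182, 172), (183, 139), (184, 96), (185, 73), (186, 75), (187, 79), (188, 82), (189, 79), (190, 81), (191, 83), (192, 79), (193, 79)]
[(175, 115), (176, 117), (177, 116), (178, 119), (179, 127), (180, 151), (181, 172), (182, 191), (183, 200), (184, 200), (185, 202), (186, 201), (187, 188), (188, 168), (189, 156), (190, 154), (191, 153), (192, 154), (193, 158), (194, 163), (195, 169), (196, 176), (197, 182), (198, 190), (199, 196), (200, 198), (201, 201), (202, 202), (203, 202), (204, 197), (205, 190), (206, 187), (207, 192), (208, 199), (209, 201), (210, 199), (211, 199), (212, 202), (213, 202), (214, 201), (215, 199), (216, 204), (217, 201), (218, 196), (219, 177), (220, 166), (221, 155)]
offset along V -4.050114305428786
```

Emit:
drive_tool:
  moves:
    - [[0,0.4,-0.3,0,0,0,15],[0,0.4,-0.7,0,0,0,15],[0,0.4,-1.2,0,0,0,15],[0,0.4,-1.2,0,0,0,15],[0,0.4,-1.2,0,0,0,22],[0,0.4,-1.2,0,0,0,24],[0,0.4,-1.2,0,0,0,36],[0,0.4,-1.2,0,0,0,36]]

```text
time_s: 64.7
position: [477.2, 214.4, 139.2]
ee_rot: [0.003, 0.582, 0.813, 0.004]
wrist_force: [0.2, 1.5, 0.6]
opening: 32.3
```

```bash
python3 - <<'E'
from h import *
ycen("w34",np.array([475.8,218.,85.]))
print(arc(.005,-.75,6,36,D=53.5))
E
```

```text
t 64.7 pos [477.2 214.4 139.2] open 32.3 F [0.2 1.5 0.6] j [ 0.27  0.14  1.93 -0.    1.07 -0.06]
A51.5 [477.6 214.6  87.7] tilt 0.5 jawaz 18.799999999999997
165 [(np.float32(209.9), -28), (np.float32(227.58), 34), (np.float32(263.86), -40), (np.float32(267.27), 18)]
175 [(np.float32(227.89), 35), (np.float32(263.73), -43), (np.float32(267.02), 19)]
195 [(np.float32(225.83), -23), (np.float32(266.37), 25)]
205 [(np.float32(226.2), -25), (np.float32(266.0), 34)]
-2 [[244.  155.7]] [[244.1 186.6]]
0 [[244.  151.7]] [[244.1 182.8]]
2 [[244.  147.6]] [[244.1 179. ]]
wall [[275.5 181. ]] [[274.8 207.2]]
[(146, 225), (147, 183), (148, 121), (149, 74), (150, 59), (151, 65), (152, 89), (153, 133), (154, 169), (155, 185), (156, 185), (157, 186), (158, 186), (159, 189), (160, 188), (161, 188), (162, 187), (163, 188)] [(178, 187), (179, 184), (180, 183), (181, 179), (182, 164), (183, 122), (184, 80), (185, 73), (186, 78), (187, 78), (188, 81), (189, 80), (190, 81), (191, 79), (192, 79), (193, 80)]
[(175, 118), (176, 120), (177, 116), (178, 119), (179, 122), (180, 131), (181, 146), (182, 155), (183, 155), (184, 155), (185, 154), (186, 155), (187, 157), (188, 158), (189, 161), (190, 165), (191, 172), (192, 176), (193, 176), (194, 182), (195, 187), (196, 194), (197, 195), (198, 201), (199, 197), (200, 180), (201, 162), (202, 158), (203, 157), (204, 158), (205, 153), (206, 156), (207, 179), (208, 201), (209, 208), (210, 208), (211, 210), (212, 210), (213, 213), (214, 215), (215, 219), (216, 221), (217, 220), (218, 220), (219, 202), (220, 159), (221, 100)]
[[6.4, 2.2, -0.4, -0.041, 0.119, 0, 36], [12.6, 4.3, -1.6, -0.081, 0.238, 0, 36], [18.7, 6.4, -3.7, -0.122, 0.357, 0, 36], [24.5, 8.3, -6.5, -0.162, 0.476, 0, 36], [29.8, 10.2, -10.1, -0.203, 0.596, 0, 36], [34.8, 11.8, -14.4, -0.243, 0.715, 0, 36]]
```

View pics/w34.png

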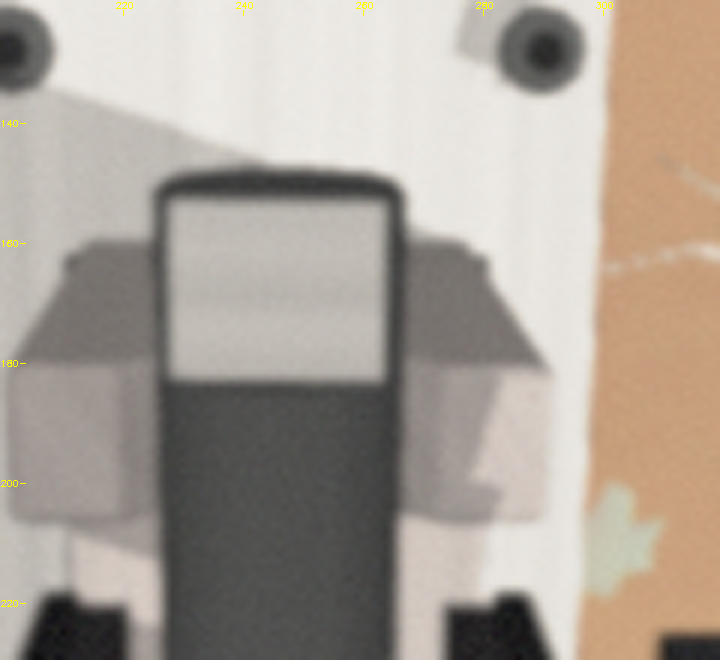

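Emit:
drive_tool:
  moves:
    - [[-0.5,0,0,0,0,0,36],[6.4,2.2,-0.4,-0.041,0.119,0,36],[12.6,4.3,-1.6,-0.081,0.238,0,36],[18.7,6.4,-3.2,-0.122,0.357,0,36],[24.5,8.3,-5.5,-0.162,0.476,0,36],[29.8,10.2,-8.5,-0.203,0.596,0,36],[34.8,11.8,-12.5,-0.243,0.715,0,36],[34.8,11.8,-12.5,-0.243,0.715,0,36],[34.8,11.8,-12.5,-0.243,0.715,0,36]]

```text
time_s: 65.65
position: [511.2, 226.1, 124.7]
ee_rot: [-0.212, 0.542, 0.757, -0.297]
wrist_force: [-0.2, 0.0, 1.0]
opening: 36.2
```

```bash
python3 - <<'E'
from h import *
s,r=tcp(); c=cam("wrist"); crop(c,"w35",200,120,120,110,6)
A=np.array([475.8,218.,85.])
for v in (160,165,170,175):
  e=edges(c,v,235,290); f=[x for x,q in e if q<0][0]; sr=[x for x,q in e if q>0 and x>255][0]
  print(f,sr,roll_fit(c,v,sr-42.4,sr,None,f,A))
for v in (195,205): print(edges(c,v,210,285))
E
```

```text
t 65.65 pos [511.2 226.1 124.7] open 36.2 F [-0.2  0.   1. ] j [ 0.29  0.73  1.31 -0.03  1.85 -0.04]
A51.5 [478.1 214.8  86.9] tilt -42.8 jawaz 18.799999999999997
252.31 269.4 (array([ 0.49, -3.98,  0.48]), array([ 0.  , -0.  ,  0.  ,  0.02]))
252.34 269.18 (array([ 0.87, -3.3 ,  1.05]), array([ 0.01, -0.01, -0.  ,  0.05]))
252.25 269.03 (array([ 1.27, -3.12,  1.59]), array([ 0.01, -0.01, -0.  ,  0.08]))
252.34 268.97 (array([ 1.71, -2.73,  2.11]), array([ 0.01, -0.01, -0.  ,  0.11]))
[(np.float32(227.55), -26), (np.float32(268.75), 16), (np.float32(271.59), 14)]
[(np.float32(227.67), -29), (np.float32(268.23), 17), (np.float32(271.22), 14)]
```

```bash
python3 - <<'E'
from h import *
s,r=tcp()
T=np.array([475.8,218,138.7])-3.5*YF
a=arc(-.75,0,6,36,D=53.5); b=T-s["position"]-a[-1][:3]; print(b); print(arc(-.75,0,6,36,D=53.5,base=b))
E
```

```text
t 65.7 pos [511.5 226.2 126.4] open 36.1 F [-0.2 -0.1  0.6] j [ 0.29  0.73  1.31 -0.03  1.85 -0.04]
A51.5 [478.5 214.9  88.5] tilt -42.7 jawaz 18.799999999999997
[-0.06221676  0.29069927 -2.12058183]
[[-5.0, -1.4, 2.1, 0.04, -0.118, 0, 36], [-10.3, -3.2, 5.7, 0.081, -0.237, 0, 36], [-16.0, -5.1, 8.5, 0.121, -0.355, 0, 36], [-22.1, -7.2, 10.6, 0.161, -0.473, 0, 36], [-28.3, -9.3, 11.8, 0.202, -0.592, 0, 36], [-34.6, -11.5, 12.2, 0.242, -0.71, 0, 36]]
```

Emit:
drive_tool:
  moves:
    - [[-5.0,-1.4,3.1,0.04,-0.118,0,36],[-10.3,-3.2,6.2,0.081,-0.237,0,36],[-16.0,-5.1,8.5,0.121,-0.355,0,36],[-22.1,-7.2,10.6,0.161,-0.473,0,36],[-28.3,-9.3,11.8,0.202,-0.592,0,36],[-34.6,-11.5,12.2,0.242,-0.71,0,36],[-35.5,-11.8,11,0.242,-0.71,0,36],[-35.5,-11.8,11,0.242,-0.71,0,36],[-35.5,-11.8,11,0.242,-0.71,0,36]]
  newtons: 15

```text
time_s: 66.6
position: [477.7, 214.8, 139.2]
ee_rot: [0.002, 0.582, 0.813, 0.002]
wrist_force: [-0.4, -0.4, 0.4]
opening: 35.9
```

```bash
python3 - <<'E'
from h import *
s,r=tcp(); c=cam("wrist")
for v in (165,195,205): print(v,edges(c,v,215,275))
E
```

```text
t 66.6 pos [477.7 214.8 139.2] open 35.9 F [-0.4 -0.4  0.4] j [ 0.27  0.14  1.92  0.    1.07 -0.06]
A51.5 [478.  214.8  87.7] tilt 0.3 jawaz 18.799999999999997
165 [(np.float32(223.97), -13), (np.float32(227.0), 38), (np.float32(263.34), -37), (np.float32(266.96), 18)]
195 [(np.float32(225.5), -22), (np.float32(265.85), 27)]
205 [(np.float32(225.63), -26), (np.float32(265.65), 30)]
```

Emit:
drive_tool:
  moves:
    - [[-0.3,-0.1,-0.2,0,0,0,36],[-0.3,-0.1,-0.2,0,0,0,36],[-0.3,-0.1,-0.2,0,0,0,36]]

```text
time_s: 66.95
position: [476.0, 214.3, 136.7]
ee_rot: [0.001, 0.582, 0.813, 0.001]
wrist_force: [-0.6, -0.1, 0.1]
opening: 36.0
```

```bash
python3 - <<'E'
from h import *
s,r=tcp(); c=cam("wrist")
for v in (165,195,205): print(v,edges(c,v,215,275))
E
```

```text
t 66.95 pos [476.  214.3 136.7] open 36.0 F [-0.6 -0.1  0.1] j [ 0.27  0.15  1.92  0.    1.07 -0.06]
A51.5 [476.1 214.4  85.2] tilt 0.1 jawaz 18.799999999999997
165 [(np.float32(227.09), -14), (np.float32(230.22), 36), (np.float32(267.1), -39), (np.float32(270.74), 17)]
195 [(np.float32(228.46), -24), (np.float32(269.75), 25)]
205 [(np.float32(228.67), -24), (np.float32(269.26), 26)]
```

Emit:
drive_tool:
  moves:
    - [[0.7,0.2,1.8,0,0,0,36],[0.7,0.2,1.8,0,0,0,36],[0.7,0.2,1.8,0,0,0,36]]

```text
time_s: 67.3
position: [476.6, 214.5, 139.0]
ee_rot: [0.001, 0.582, 0.813, 0.001]
wrist_force: [-0.3, -0.0, -0.5]
opening: 36.1
```

```bash
python3 - <<'E'
from h import *
s,r=tcp(); c=cam("wrist")
for v in (165,195,205): print(v,edges(c,v,215,275))
E
```

```text
t 67.3 pos [476.6 214.5 139. ] open 36.1 F [-0.3 -0.  -0.5] j [ 0.27  0.14  1.92  0.    1.07 -0.06]
A51.5 [476.7 214.5  87.5] tilt 0.2 jawaz 18.799999999999997
165 [(np.float32(226.04), -14), (np.float32(229.2), 37), (np.float32(265.74), -42), (np.float32(269.09), 19)]
195 [(np.float32(227.62), -23), (np.float32(267.96), 28)]
205 [(np.float32(227.69), -26), (np.float32(267.72), 30)]
```

Centred at 247.75. Close, lift, tilt by -0.056 rad, lower.

Emit:
drive_tool:
  moves:
    - [[0.1,0,-0.2,0,0,0,18],[0.1,0,-0.2,0,0,0,18],[0.1,0,-0.2,0,0,0,18],[0.1,0,-0.2,0,0,0,18],[0.1,0,-0.2,0,0,0,18]]

```text
time_s: 67.85
position: [476.7, 214.5, 138.8]
ee_rot: [0.001, 0.582, 0.813, 0.001]
wrist_force: [1.5, -0.1, -1.4]
opening: 21.6
```

Emit:
drive_tool:
  moves:
    - [[0,0,3,0,0,0,15],[0,0,4,0,0,0,15],[2.8,1,4,-0.018,0.053,0,15],[2.8,1,4,-0.018,0.053,0,15],[2.8,1,4,-0.018,0.053,0,15],[2.8,1,2,-0.018,0.053,0,15],[2.8,1,1.2,-0.018,0.053,0,15],[2.8,1,1.2,-0.018,0.053,0,15]]
  newtons: 30

```text
time_s: 68.65
position: [479.0, 215.4, 139.7]
ee_rot: [-0.015, 0.582, 0.813, -0.022]
wrist_force: [0.2, 0.1, -3.0]
opening: 21.2
```

```bash
python3 - <<'E'
from h import *
s,r=tcp(); c=cam("wrist")
for v in (165,195,205): print(v,edges(c,v,215,275))
print("lateral",(s["position"]+53.5*r[:,2]-[475.8,218,0])@XF)
E
```

```text
t 68.65 pos [479.  215.4 139.7] open 21.2 F [ 0.2  0.1 -3. ] j [ 0.27  0.18  1.88 -0.    1.13 -0.05]
A51.5 [476.4 214.5  88.3] tilt -3.0 jawaz 18.799999999999997
165 [(np.float32(216.88), -25), (np.float32(225.84), -14), (np.float32(228.87), 37), (np.float32(265.08), -38), (np.float32(268.68), 17)]
195 [(np.float32(227.15), -23), (np.float32(267.82), 27)]
205 [(np.float32(227.38), -25), (np.float32(267.38), 28)]
lateral -0.627920992697617
```

Emit:
drive_tool:
  moves:
    - [[0.4,0.1,-0.7,0,0,0,15],[0.4,0.1,-1.2,0,0,0,15],[0.4,0.1,-1.2,0,0,0,15]]

```text
time_s: 69.0
position: [479.8, 215.6, 138.9]
ee_rot: [-0.015, 0.582, 0.813, -0.021]
wrist_force: [-0.7, -0.2, -1.3]
opening: 21.0
```

Emit:
drive_tool:
  moves:
    - [[0,0,-0.2,0,0,0,15],[0,0,-0.2,0,0,0,22],[0,0,-0.2,0,0,0,24],[0,0,-0.2,0,0,0,36],[0,0,-0.2,0,0,0,36],[0,0,-0.2,0,0,0,36]]

```text
time_s: 69.6
position: [480.0, 215.6, 138.7]
ee_rot: [-0.015, 0.582, 0.813, -0.021]
wrist_force: [0.7, 0.1, -0.4]
opening: 34.4
```

Emit:
drive_tool:
  moves:
    - [[5.9,2,-0.6,-0.041,0.119,0,36],[12,4.1,-2.1,-0.081,0.238,0,36],[18,6.1,-4.3,-0.122,0.357,0,36],[23.6,8,-7.2,-0.162,0.476,0,36],[28.8,9.8,-10.5,-0.203,0.596,0,36],[31.8,10.8,-12.8,-0.225,0.66,0,36],[31.8,10.8,-12.8,-0.225,0.66,0,36],[31.8,10.8,-12.8,-0.225,0.66,0,36]]

```text
time_s: 70.4
position: [511.5, 226.4, 125.0]
ee_rot: [-0.213, 0.541, 0.757, -0.298]
wrist_force: [0.2, -0.4, 0.2]
opening: 36.0
```

```bash
python3 - <<'E'
from h import *
s,r=tcp(); c=cam("wrist"); crop(c,"w36",200,120,120,110,6)
A=np.array([475.8,218.,85.])
for v in (160,165,170,175):
  e=edges(c,v,235,290); f=[x for x,q in e if q<0][0]; sr=[x for x,q in e if q>0 and x>255][0]
  print(f,sr,roll_fit(c,v,sr-42.4,sr,None,f,A))
E
```

```text
t 70.4 pos [511.5 226.4 125. ] open 36.0 F [ 0.2 -0.4  0.2] j [ 0.29  0.73  1.31 -0.03  1.85 -0.04]
A51.5 [478.3 215.   87.3] tilt -42.9 jawaz 18.799999999999997
253.22 269.94 (array([ 0.95, -2.99,  0.64]), array([ 0.  , -0.  ,  0.  ,  0.03]))
253.18 269.29 (array([ 1.16, -1.3 ,  1.36]), array([ 0.01, -0.01, -0.  ,  0.07]))
253.17 269.19 (array([ 1.58, -1.06,  1.89]), array([ 0.01, -0.01, -0.  ,  0.09]))
253.12 269.05 (array([ 1.99, -0.8 ,  2.43]), array([ 0.02, -0.01,  0.  ,  0.12]))
```

Both roll readings are within about 1–2°. Retreating along the tool axis, then up, for a final check.

Emit:
drive_tool:
  moves:
    - [[10,3.4,10.6,0,0,0,36],[20,6.8,21.2,0,0,0,36],[33,11.3,35,0,0,0,36],[46,15.7,49,0,0,0,36],[60,20.5,64,0,0,0,36],[40,-20,105,0.05,-0.14,0,36],[20,-40,140,0.09,-0.28,0,36],[10,-60,170,0.14,-0.42,0,36],[0,-80,180,0.18,-0.55,0,36],[-15,-80,180,0.23,-0.69,0,36],[-20,-80,180,0.243,-0.713,0,36],[-20,-80,180,0.243,-0.713,0,36]]

```text
time_s: 71.65
position: [489.6, 146.0, 307.7]
ee_rot: [0.003, 0.582, 0.813, 0.003]
wrist_force: [0.6, -0.0, -0.4]
opening: 36.1
```

```bash
python3 - <<'E'
from h import *
s,r=tcp(); c=cam("wrist"); crop(c,"w37",180,0,140,230,2.6) if 0 else crop(c,"w37",180,0,140,230,3-.5)
cv2.imwrite("pics/w37.png",c["img"][:,:,::-1])
c=cam("scene"); crop(c,"c37",140,135,145,115,5); crop(c,"c37b",290,190,115,95,5)
E
```

```text
t 71.65 pos [489.6 146.  307.7] open 36.1 F [ 0.6 -0.  -0.4] j [ 0.13 -0.07  1.81  0.    1.4  -0.19]
A51.5 [490.  146.1 256.2] tilt 0.5 jawaz 18.799999999999997
```

View pics/w37.png

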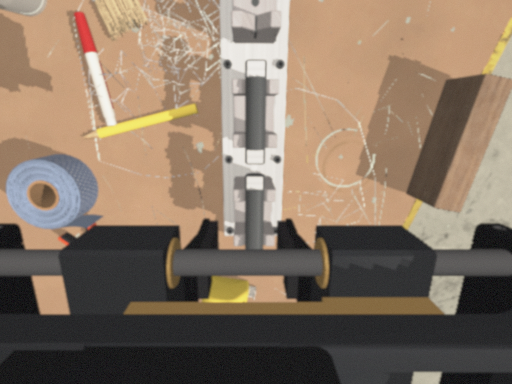

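View pics/c37.png

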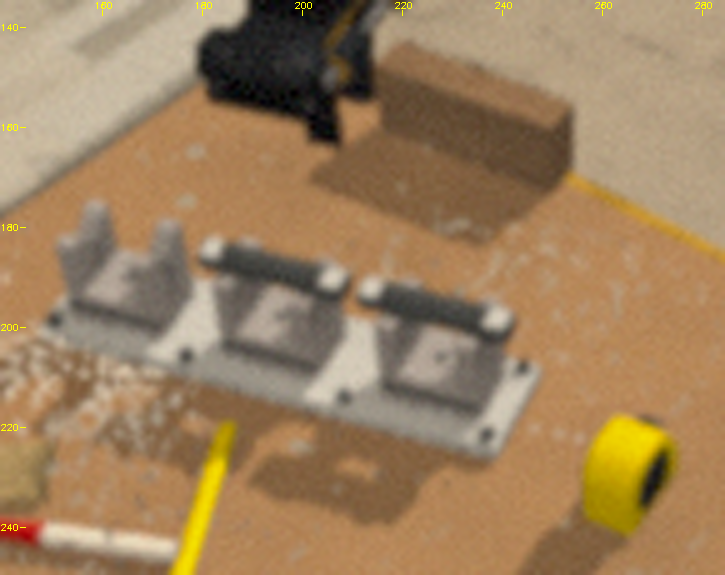

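View pics/c37b.png

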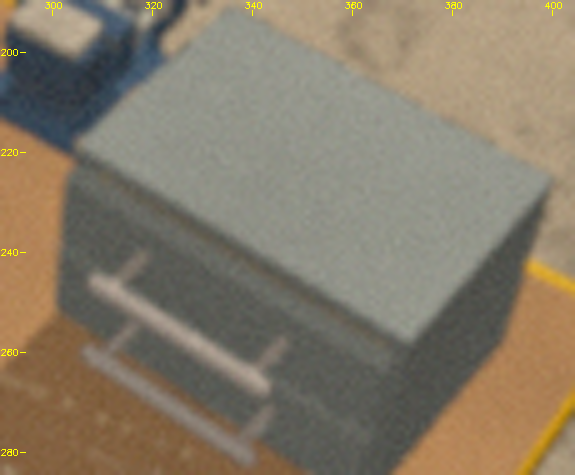

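```bash
python3 - <<'E'
from station import env
print(env.hand_in())
E
```

```text
the job is handed in; nothing more can be done
None
```

I handed the job in at about 72 s. Two shafts were in the drawer (its y=+56 place was empty). Both now lie flats-up in V-blocks of their own, station_mid and station_right, and the drawer is fully shut.

- **Drawer:** I pulled it 125 mm to its stop, where the pull force rose to 10 N. To shut it I pushed until the force rose at the handle's starting position, and the scene picture shows it where it was at the start.
- **Knocked shaft:** After the drawer was shut, the mid shaft was found knocked about 16 mm along its V. I lifted it back in two steps and trimmed its roll again, so that repair came after the drawer was closed.
- **Roll:** Both shafts read about 1° off straight up, from wrist-camera edges in tilted views. One reading of the mid shaft after its last trim gave −3°. The top views are less sensitive and differed from the tilted ones by a few degrees.
- **Centring:** The right shaft is about 0.6 mm off along its block. The mid shaft was within about 0.3 mm, measured just before its last small roll trim and only checked by eye since.
- **Rest of the bench:** The tape measure and the oak block are where they started.

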